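# Load bucket spacers into the rocker magazine, shoulder to the back

## Task

Load every grey centrifuge-bucket spacer block on the bench into the sloping magazine: one end of each block has a slight shoulder that is easier felt than seen, so feel for it, turn the block so that its shouldered end points to the far side (away from you, where the lever is pivoted), and set it gently across the rocking deck so that its own weight tips it down into the magazine. Do not put or push blocks into the magazine by hand, and leave the other things on the bench alone. When all the blocks lie in the magazine and the deck is level again, press the hold-down lever's black handle down until its catch keeps it there.

Things in the scene. Friction and masses are not known exactly. Their poses are not given: they have to be found in the camera images.
- chute: grey metal stand of the rocker chute, base 200 x 384 mm, fixed to the bench; origin on the bench under its middle line. At yaw 0 its x axis points away from the robot (the far side, where the lever pivot is); blocks run down it towards its -y (robot's right). Yaw varies a few degrees
- rocker_set (a point): point on the top of the white rocking deck (about 115 mm above the bench), between its two index lines, where the middle of a block's underside belongs. The block lies across the deck, its length along the chute's x. Deck 94 mm along the chute, 90 mm wide between low flared lips; gripped across its 44 mm width the fingers stand up- and down-chute of the block, free of the lips
- rocker (a joint): tilt of the deck: 0 level (a weak spring slowly brings it back when empty, in 2 to 3 s), 0.45 rad tipped to the magazine. A block set 12 mm or more past the pivot tips it slowly (rocker_set is 22 mm past); running faces are slippery, so once the fingers open and rise it slides into the magazine by itself
- magazine: sloping white trough below the deck, 86 mm wide inside, floor 249 mm long, for five blocks side by side. Origin mid floor at the lower end stop; x = the chute's x (far side), y up the floor (0.26 rad slope) to the deck, z square to the floor. Blocks in it lie with centres 22 mm above the floor, 22, 66, 110, 154, 198 mm from the stop
- holddown (a joint): sprung hold-down lever over the magazine's lower end, pivoted at the far side: 0 raised (its spring keeps it there); pressing the black handle down increases it. It passes a ball catch at 0.4 to 0.5 rad (3 to 5 N at the handle), stops at 0.63, and let go after that stays at about 0.56; released earlier it springs back
- lever_grip (a point): middle of the upper face of the lever's black handle (62 x 30 x 16 mm), at the near end of the lever, 165 mm from its pivot; about 185 mm above the bench when raised, 100 mm when held down. The handle moves some 20 mm towards the robot as it swings down
- bench_timer: small white timer with buttons, 82 x 58 x 22 mm, a bystander; origin under its centre
- clip_box: clear open box of clips, 56 x 81 x 30 mm, a bystander; origin under its centre
- label_roll: white label roll, 68 mm across, 41 mm high, a bystander; origin under its centre
- spacer_1: grey plastic spacer block 80 x 44 x 44 mm, 0.24 to 0.39 kg, origin at its centre, x along its length; may be absent. Over the last 27 mm at ONE end it is only 40 mm wide (a 2 mm shoulder on both upright flanks, y); the rest is 44 mm wide. Whether that is its +x or -x end differs between blocks and is not given: feel it, e.g. close the fingers across one end and read the opening
- spacer_2: grey plastic spacer block 80 x 44 x 44 mm, 0.24 to 0.39 kg, origin at its centre, x along its length; may be absent. Over the last 27 mm at ONE end it is only 40 mm wide (a 2 mm shoulder on both upright flanks, y); the rest is 44 mm wide. Whether that is its +x or -x end differs between blocks and is not given: feel it, e.g. close the fingers across one end and read the opening
- spacer_3: grey plastic spacer block 80 x 44 x 44 mm, 0.24 to 0.39 kg, origin at its centre, x along its length; may be absent. Over the last 27 mm at ONE end it is only 40 mm wide (a 2 mm shoulder on both upright flanks, y); the rest is 44 mm wide. Whether that is its +x or -x end differs between blocks and is not given: feel it, e.g. close the fingers across one end and read the opening
- spacer_4: grey plastic spacer block 80 x 44 x 44 mm, 0.24 to 0.39 kg, origin at its centre, x along its length; may be absent. Over the last 27 mm at ONE end it is only 40 mm wide (a 2 mm shoulder on both upright flanks, y); the rest is 44 mm wide. Whether that is its +x or -x end differs between blocks and is not given: feel it, e.g. close the fingers across one end and read the opening
- spacer_5: grey plastic spacer block 80 x 44 x 44 mm, 0.24 to 0.39 kg, origin at its centre, x along its length; may be absent. Over the last 27 mm at ONE end it is only 40 mm wide (a 2 mm shoulder on both upright flanks, y); the rest is 44 mm wide. Whether that is its +x or -x end differs between blocks and is not given: feel it, e.g. close the fingers across one end and read the opening
- spacer_6: grey plastic spacer block 80 x 44 x 44 mm, 0.24 to 0.39 kg, origin at its centre, x along its length; may be absent. Over the last 27 mm at ONE end it is only 40 mm wide (a 2 mm shoulder on both upright flanks, y); the rest is 44 mm wide. Whether that is its +x or -x end differs between blocks and is not given: feel it, e.g. close the fingers across one end and read the opening
Things that resemble listed ones, but are neither listed nor needed, are in the scene too. What is shaped like the spacer_6 but red is not meant.

How it is judged:
On the way, in this order (a step that is already met when the one before it is completed fails the run):
1. all blocks present lie in the magazine, shouldered ends to the far side, and the deck has swung back level (y of spacer_1 in the frame of magazine between 0.012 and 0.227 m and x of spacer_1 in the frame of magazine between -0.015 and 0.015 m and z of spacer_1 in the frame of magazine between 0.014 and 0.032 m and angle between the x axis of each of spacer_1, spacer_2, spacer_3, spacer_4, spacer_5, spacer_6 and the x axis of magazine, either way round below 0.25 rad and x of each of spacer_1_shoulder_end, spacer_2_shoulder_end, spacer_3_shoulder_end, spacer_4_shoulder_end, spacer_5_shoulder_end, spacer_6_shoulder_end in the frame of magazine above 0.005 m and linear speed of each of spacer_1, spacer_2, spacer_3, spacer_4, spacer_5, spacer_6 below 0.03 m/s and y of spacer_2 in the frame of magazine between 0.012 and 0.227 m and x of spacer_2 in the frame of magazine between -0.015 and 0.015 m and z of spacer_2 in the frame of magazine between 0.014 and 0.032 m and y of spacer_3 in the frame of magazine between 0.012 and 0.227 m and x of spacer_3 in the frame of magazine between -0.015 and 0.015 m and z of spacer_3 in the frame of magazine between 0.014 and 0.032 m and y of spacer_4 in the frame of magazine between 0.012 and 0.227 m and x of spacer_4 in the frame of magazine between -0.015 and 0.015 m and z of spacer_4 in the frame of magazine between 0.014 and 0.032 m and y of spacer_5 in the frame of magazine between 0.012 and 0.227 m and x of spacer_5 in the frame of magazine between -0.015 and 0.015 m and z of spacer_5 in the frame of magazine between 0.014 and 0.032 m and y of spacer_6 in the frame of magazine between 0.012 and 0.227 m and x of spacer_6 in the frame of magazine between -0.015 and 0.015 m and z of spacer_6 in the frame of magazine between 0.014 and 0.032 m and value of joint rocker below 0.08 rad), for 0.2 s.
2. the hold-down lever is pressed past its catch (value of joint holddown above 0.5 rad), for 0.2 s.
At the end, for the whole second after the job is handed in: every block present lies flat on the magazine floor (centre 12 to 227 mm up from the stop, within 15 mm of the middle line, within 0.25 rad of square), shouldered end to the far side and at rest; the deck is back within 0.08 rad of level; the lever is held by its catch beyond 0.5 rad (all of step 1 and value of joint holddown above 0.5 rad); the robot touches nothing.
It fails at once if a block is held or pushed by the fingers inside the magazine ((contact force between spacer_1 and the fingers above 0.5 N and y of spacer_1 in the frame of magazine between -0.05 and 0.19 m and x of spacer_1 in the frame of magazine between -0.06 and 0.06 m and z of spacer_1 in the frame of magazine between 0 and 0.045 m) or (contact force between spacer_2 and the fingers above 0.5 N and y of spacer_2 in the frame of magazine between -0.05 and 0.19 m and x of spacer_2 in the frame of magazine between -0.06 and 0.06 m and z of spacer_2 in the frame of magazine between 0 and 0.045 m) or (contact force between spacer_3 and the fingers above 0.5 N and y of spacer_3 in the frame of magazine between -0.05 and 0.19 m and x of spacer_3 in the frame of magazine between -0.06 and 0.06 m and z of spacer_3 in the frame of magazine between 0 and 0.045 m) or (contact force between spacer_4 and the fingers above 0.5 N and y of spacer_4 in the frame of magazine between -0.05 and 0.19 m and x of spacer_4 in the frame of magazine between -0.06 and 0.06 m and z of spacer_4 in the frame of magazine between 0 and 0.045 m) or (contact force between spacer_5 and the fingers above 0.5 N and y of spacer_5 in the frame of magazine between -0.05 and 0.19 m and x of spacer_5 in the frame of magazine between -0.06 and 0.06 m and z of spacer_5 in the frame of magazine between 0 and 0.045 m) or (contact force between spacer_6 and the fingers above 0.5 N and y of spacer_6 in the frame of magazine between -0.05 and 0.19 m and x of spacer_6 in the frame of magazine between -0.06 and 0.06 m and z of spacer_6 in the frame of magazine between 0 and 0.045 m)).
It fails at once if the timer, the clip box or the label roll is moved by more than 4 cm (distance of any of bench_timer, clip_box, label_roll from where it was at the start of the episode above 0.04 m).
Of spacer_1, spacer_2, spacer_3, spacer_4, spacer_5, spacer_6 only 4 to 5 are there at a start; the rules pass over those that are not, and their reading is None.
At some moment in a run one of spacer_1, spacer_2, spacer_3, spacer_4, spacer_5, spacer_6 may be knocked a few centimetres aside while the robot is not near it.
It also fails if it takes over 208 s, if anything falls off the work surface, if the arm or the gripper's body presses on something with over 40 N, if the wrist force passes 120 N, or if a joint passes its speed limit or range.

## Robot

A 6-joint arm with a two-finger parallel gripper is mounted at the origin on a cart in front of the work surface, level with it; the furniture and walls round the work are solid. World frame = base frame: x ahead of the robot, y to its left, z up, the work surface at z = 0. Lengths are in m, angles in rad, forces in N, time in s.
With the tool pointing down it reaches from about 0.25 to 0.775 m from the base axis. Payload 8.9 kg.
Tool frame: the origin (TCP) lies midway between the tips of the shut fingers; the grasp point (between the pads) lies 19 mm behind it (arm.grip_point_offset is the z of the grasp point in the tool frame, in m); z points along the fingers, y is the direction in which the jaws open and shut (so a half turn about z gives the same grasp; the last joint's range is limited). The gripper opens to 85 mm and grips with 20 to 120 N. Pads are 22 mm wide; open, the fingers measure 114 mm over their backs; the gripper's body (76 mm by 85 mm) begins 54 mm behind the grasp point. The pads swing forward as they close: fully open they stand 13 mm farther back than shut.
Start: joints at [1.137, 0.291, -0.153, 1.127, 0, 1.431], TCP at [0.153, 0.502, 0.231] pointing down, gripper open.
Joint ranges: [-2.52, 2.52], [-0.91, 1.74], [-1.3, 1.37], [-1.96, 2.02], [-1.52, 1.47], [-3.14, 3.14]. Speed limits (rad/s): [2.22, 2.22, 2.79, 3.14, 3.14, 3.14].

## Interface

Orientations are given as a 3x3 rotation matrix whose columns are the frame's x, y, z axes.
In Python, from rig import arm gives the robot as it stands. The module is installed in compiled form; this text tells all that it offers.
- The arm moves only by the tool apply_moves, never from a script. Its argument "rows" is a list of rows, each an object of numbers: "claw": the opening, from -1 (shut) to 1 (fully open), so that 0 is half open; "tx", "ty", "tz": the shift along the tool's x, y, z as a fraction of full scale; "rx", "ry", "rz": the turn, a rotation vector about the tool's x, y, z as a fraction of full scale. In form: [{"claw": .., "tx": .., "ty": .., "tz": .., "rx": .., "ry": .., "rz": ..}, ...]. A call has 1 to 5 rows; each row shifts and turns the commanded pose from where the row before left it, along the tool's axes as they then stand; what a row does not reach is not made up. Full scale, the value 1, is 2.5 cm for a shift and 180 degrees for a turn. A row lasts 1/8 s, in which the tool goes at most 62.5 mm and 10.7 degrees, less where a joint would pass 70% of its speed; a pose out of reach is approached as far as the arm can. A call with a number of a shift or a turn outside -1 to 1 is refused whole. A call with a gripper value outside its range is refused whole. The fingers move at their own pace and stop on an object; "grip_force" is the grip in N (left out, the last holds). Time passes only in rows, so rows that do not move let the fingers close. It gives the time, the measured TCP pose, the force and the opening at its end, in the units of the state.
- arm.read_state(): the state, without advancing time (a new reading comes with each control period).
- arm.get_image(name): name is "scene" or "top" or "wrist"; returns the picture (480x640x3 uint8, red, green, blue); there is no depth.
- arm.calibration(name): a dict with "intrinsics" (3x3 intrinsics, pixels), "k1" (the pictures are not rectified: a ray, as slopes to the right and down, at radius r is drawn at 1 + k1 r^2 times it, then the intrinsics apply), "R" (3x3) and "t" (3): a world point X has camera coordinates R X + t; the wrist camera has in their place "tool_from_camera" (4x4, takes a point from camera to tool coordinates, whose origin is the TCP and whose axes are the flange's). Camera axes: x right, y down, z forward; pixel columns grow to the right and rows downward; lengths in m; the calibration is good to about 2 mm. A picture is of the moment at which its call begins: read the wrist's pose just before it. calibration takes no time and is no camera call.
- arm.hand_in(): hands the job in, once; it reports no verdict.
Trained networks look in the newest picture that a camera, given by its name, has taken for a name from the list of things; names that differ only in an ending like _2 or _b are one class to them, and where a whole thing is asked for, a point or a joint stands for the part that bears it (a point fixed in the world has none). Each returns a list of dicts, best first, with "conf" (0 to 1); they miss things now and then, are a little off and sometimes report something else, mostly with a low value. They report only what shows in the picture. A call takes as long as a camera call. They do not tell look-alikes from the thing itself.
- arm.cut_out(camera, target): "pixels" (480x640 bool, what is visible of it) and "at" ([row, column] in pixels, amid what is visible of it).
- arm.mark_of(camera, target): "at" ([row, column] in pixels: a listed point, or the origin of a listed thing).
The state is a dict: "time": time; "joints": joint angles; "qd": joint speeds; "effort": joint torques, N m; "eef_pos": TCP position; "tcp_rot": TCP orientation; "wrist_force": force on the tool from outside, world axes, zero at the start; "wrist_torque": the same for the moment, N m; "width": opening from 0.0 (shut) to 1.0 (fully open).
Only numpy, scipy, OpenCV 4.12 (cv2) and the standard library are available. Lean on these libraries where they do the work, as an engineer would, in place of code of your own. Each camera call takes 0.05 s, during which the arm holds its last target.

## Working session

There is one attempt and no reset: what is moved stays moved. The work goes in short steps, Python scripts to look and compute and a tool call to move; the robot and the scene stay as the last step left them, time stands still between calls to the robot, and variables do not carry over. Pictures are saved under pics/ and viewed, and the job is handed in when it is done.

Besides the shell and the picture viewer there is one more tool, called after ">>>" as name([rows], argument=value, ...), one row to a line, values as JSON. apply_moves: Moves the arm, as the interface text tells. Shift numbers are shares of 2.5 cm and turn numbers shares of 180 degrees, none past 1 either way. Its arguments: {"type":"object","properties":{"rows":{"type":"array"},"grip_force":{"type":"number"}},"required":["rows"]}

```bash
mkdir -p pics; ls; python3 - <<'E'
from rig import arm
import cv2,numpy as np
s=arm.read_state()
for k,v in s.items(): print(k,np.round(v,3).tolist())
print(arm.grip_point_offset)
for n in ["scene","top","wrist"]:
    im=arm.get_image(n); cv2.imwrite(f"pics/{n}0.png",im[:,:,::-1])
    print(n,{k:np.round(v,4).tolist() for k,v in arm.calibration(n).items()})
E
```

```text
pics
time 0.0
joints [1.137, 0.291, -0.154, 1.127, 0.0, 1.431]
qd [-0.002, -0.001, -0.002, 0.001, -0.0, -0.001]
effort [-0.0, -53.714, 33.137, 0.016, -0.0, -0.0]
eef_pos [0.152, 0.502, 0.231]
tcp_rot [[-0.957, 0.29, -0.001], [0.29, 0.957, -0.001], [0.0, -0.001, -1.0]]
wrist_force [0.23, 0.043, -0.067]
wrist_torque [0.001, -0.044, -0.045]
width 0.998
-0.0187
scene {'intrinsics': [[592.4829, 0.0, 314.5183], [0.0, 592.4829, 244.8503], [0.0, 0.0, 1.0]], 'k1': -0.1874, 'R': [[0.7257, -0.6879, 0.013], [-0.4113, -0.449, -0.7933], [0.5515, 0.5703, -0.6088]], 't': [-0.4002, 0.3327, 1.7902]}
top {'intrinsics': [[462.1273, 0.0, 319.0967], [0.0, 462.1273, 231.0442], [0.0, 0.0, 1.0]], 'k1': 0.0122, 'R': [[0.0229, -0.9997, -0.0047], [-0.995, -0.0224, -0.0974], [0.0972, 0.0069, -0.9952]], 't': [-0.0369, 0.5342, 1.349]}
wrist {'intrinsics': [[356.0551, 0.0, 321.7438], [0.0, 356.0551, 241.5046], [0.0, 0.0, 1.0]], 'k1': -0.0237, 'tool_from_camera': [[-0.0001, -0.9548, -0.2974, 0.0755], [1.0, -0.0, -0.0003, -0.0001], [0.0003, -0.2974, 0.9548, -0.1423], [0.0, 0.0, 0.0, 1.0]]}
```

View pics/scene0.png

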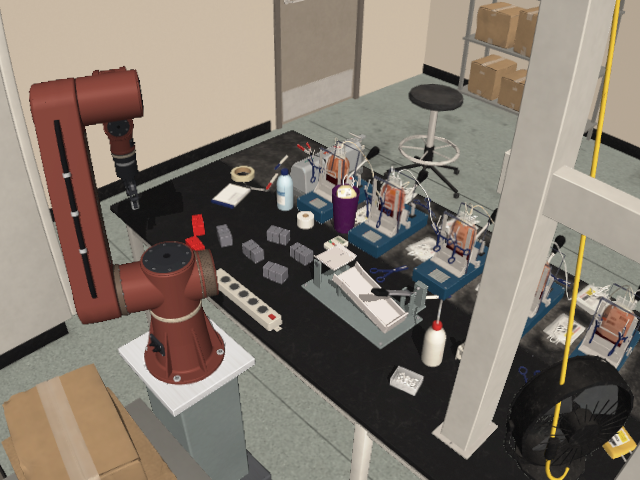

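View pics/top0.png

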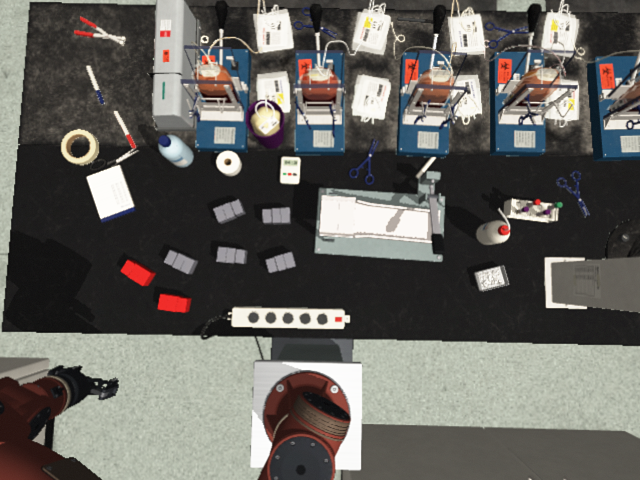

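View pics/wrist0.png

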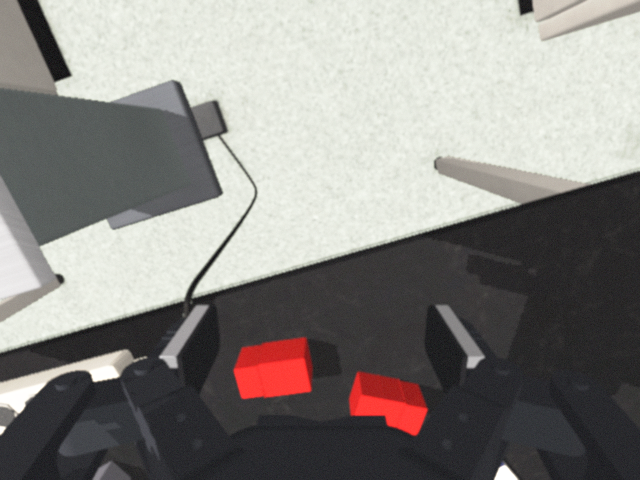

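The top view shows five grey blocks, near (col,row) (229,211), (276,215), (180,261), (231,256) and (281,262). Two red look-alikes sit at (137,272) and (174,303). The chute is at (380,225), with its lever at upper right (430,190). The timer is at (290,170), the roll at (229,162) and the clip box at (491,278).

```bash
cat > h.py <<'E'
from rig import arm
import cv2,numpy as np
def undist(cal,rc):
    K=cal["intrinsics"]; k1=cal["k1"]
    xd=(rc[1]-K[0][2])/K[0][0]; yd=(rc[0]-K[1][2])/K[1][1]
    D=np.array([k1,0,0,0,0.])
    p=cv2.undistortPointsIter(np.array([[[float(rc[1]),float(rc[0])]]]),np.array(K),D,None,None,(3,50,1e-10))[0,0]
    return p
def campose(name,state=None):
    cal=arm.calibration(name)
    if name=="wrist":
        T=np.array(cal["tool_from_camera"]); Rw=np.array(state["tcp_rot"]); p=np.array(state["eef_pos"])
        R=Rw@T[:3,:3]; o=p+Rw@T[:3,3]
    else:
        Rc=np.array(cal["R"]); R=Rc.T; o=-Rc.T@np.array(cal["t"])
    return cal,R,o
def ray(name,rc,state=None):
    cal,R,o=campose(name,state); s=undist(cal,rc)
    d=R@np.array([s[0],s[1],1]); return o,d/np.linalg.norm(d)
def atz(name,rc,z,state=None):
    o,d=ray(name,rc,state); return o+d*(z-o[2])/d[2]
def proj(name,X,state=None):
    cal,R,o=campose(name,state); c=R.T@(np.array(X)-o); s=c[:2]/c[2]; r2=s@s
    s=s*(1+cal["k1"]*r2); K=np.array(cal["intrinsics"]); return np.array([K[1,1]*s[1]+K[1,2],K[0,0]*s[0]+K[0,2]])
def tri(rs):
    A=np.zeros((3,3));b=np.zeros(3)
    for o,d in rs:
        M=np.eye(3)-np.outer(d,d);A+=M;b+=M@o
    X=np.linalg.solve(A,b); return X,[float(np.linalg.norm((np.eye(3)-np.outer(d,d))@(X-o))) for o,d in rs]
E
python3 - <<'E'
from h import *
ims={n:arm.get_image(n) for n in ["top","scene"]}
top=ims["top"]; sc=ims["scene"]
cv2.imwrite("pics/topc.png",cv2.resize(top[180:320,100:460],None,fx=2.2,fy=2.2,interpolation=cv2.INTER_CUBIC)[:,:,::-1])
cv2.imwrite("pics/scc.png",cv2.resize(sc[190:360,170:450],None,fx=2.8,fy=2.8,interpolation=cv2.INTER_CUBIC)[:,:,::-1])
for t in ["spacer_1","rocker_set","lever_grip","chute","magazine","bench_timer","label_roll","clip_box"]:
    for n in ["top","scene"]:
        print(t,n,[(round(d["conf"],2),np.round(d["at"],1).tolist()) for d in arm.mark_of(n,t)][:8])
E
```

```text
spacer_1 top [(0.85, [303.1, 170.1]), (0.84, [213.1, 229.1]), (0.78, [261.9, 180.8]), (0.76, [257.4, 231.6]), (0.76, [271.5, 137.1]), (0.66, [216.7, 274.3]), (0.61, [263.3, 280.4]), (0.54, [168.3, 229.1])]
spacer_1 scene [(0.79, [250.1, 303.2]), (0.74, [233.5, 279.5]), (0.73, [248.1, 194.3]), (0.68, [274.9, 276.6]), (0.59, [248.5, 254.0]), (0.57, [224.9, 198.2]), (0.51, [234.8, 222.1])]
rocker_set top [(0.86, [214.8, 337.4])]
rocker_set scene [(0.87, [255.7, 333.8])]
lever_grip top [(0.94, [244.9, 437.6])]
lever_grip scene [(0.59, [292.4, 379.3])]
chute top [(0.64, [221.9, 372.0])]
chute scene [(0.7, [297.3, 357.6])]
magazine top []
magazine scene [(0.83, [323.6, 394.3])]
bench_timer top [(0.7, [169.5, 291.2])]
bench_timer scene [(0.45, [241.4, 329.7])]
label_roll top [(0.93, [168.4, 230.2]), (0.17, [222.9, 371.9])]
label_roll scene [(0.82, [226.6, 304.5])]
clip_box top [(0.89, [279.4, 488.9]), (0.48, [214.5, 274.1]), (0.37, [212.9, 226.1])]
clip_box scene [(0.84, [385.8, 405.9])]
```

```bash
echo
```

```text
(no output)
```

View pics/topc.png

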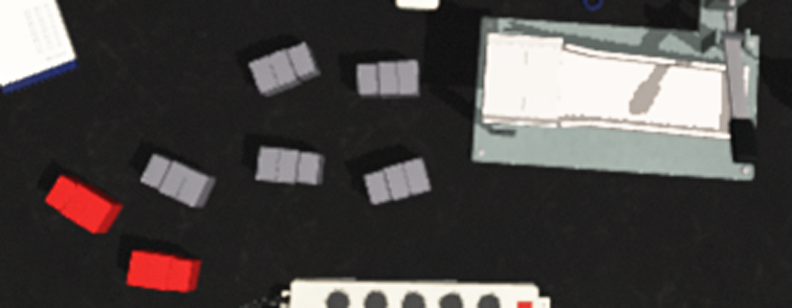

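View pics/scc.png

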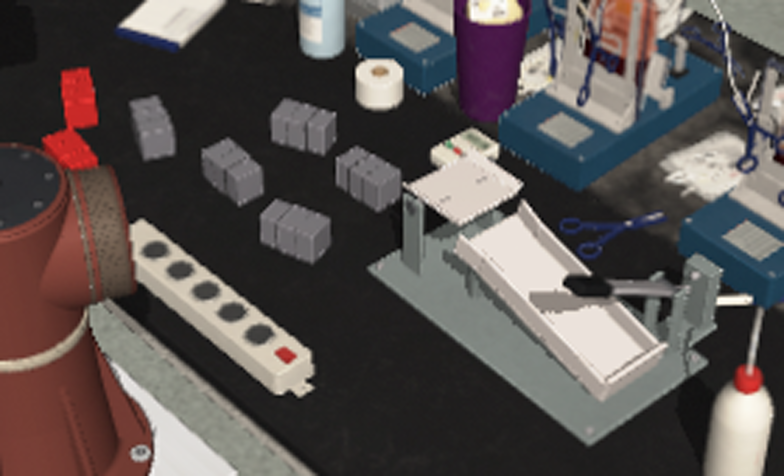

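```bash
python3 - <<'E'
from h import *
def T(name,a,b): 
    X,e=tri([ray("top",a),ray("scene",b)]); print(name,np.round(X,4),np.round(e,4))
T("rset",[214.8,337.4],[255.7,333.8])
T("lever",[244.9,437.6],[292.4,379.3])
T("chute",[221.9,372],[297.3,357.6])
T("timer",[169.5,291.2],[241.4,329.7]); T("roll",[168.4,230.2],[226.6,304.5]); T("clip",[279.4,488.9],[385.8,405.9])
tops=[(213.1,229.1),(261.9,180.8),(257.4,231.6),(216.7,274.3),(263.3,280.4)]
scs=[(250.1,303.2),(233.5,279.5),(274.9,276.6),(248.5,254.0),(234.8,222.1)]
for t in tops:
    best=min(scs,key=lambda s:max(tri([ray("top",t),ray("scene",s)])[1]))
    T(str(t)+str(best),t,best); print("   z22:",np.round(atz("top",t,0.022),4))
E
```

```text
rset [ 0.5709 -0.074   0.1196] [0.0018 0.0018]
lever [ 0.4912 -0.3392  0.1778] [0.0011 0.0011]
chute [ 0.5709 -0.1862  0.0049] [0.0033 0.0033]
timer [0.7101 0.0702 0.0294] [0.0108 0.0108]
roll [ 0.7306  0.2526 -0.0116] [0.0043 0.0043]
clip [ 0.4055 -0.5399 -0.0068] [0.0026 0.0026]
(213.1, 229.1)(274.9, 276.6) [ 0.6173  0.295  -0.2235] [0.002 0.002]
   z22: [0.5832 0.2462 0.022 ]
(261.9, 180.8)(234.8, 222.1) [0.4333 0.3827 0.0259] [0.001 0.001]
   z22: [0.4341 0.3832 0.022 ]
(257.4, 231.6)(248.5, 254.0) [0.4544 0.2259 0.0396] [0.0057 0.0057]
   z22: [0.4508 0.2332 0.022 ]
(216.7, 274.3)(250.1, 303.2) [0.5802 0.1032 0.0358] [0.0087 0.0087]
   z22: [0.5754 0.1104 0.022 ]
(263.3, 280.4)(274.9, 276.6) [0.4411 0.0852 0.0096] [0.0055 0.0055]
   z22: [0.4366 0.0878 0.022 ]
```

```bash
cat >> h.py <<'E'
def wrap(a): return (a+np.pi)%(2*np.pi)-np.pi
def yaw(s): R=np.array(s["tcp_rot"]); return np.arctan2(R[1,0],R[0,0])
def rows(pos,yaw_deg,claw=None,n=None,state=None,frm=None,zfirst=None):
    """plan straight rows from state (or frm=(pos,yawdeg)) to pos; yaw_deg absolute, goes the way of literal difference"""
    import json
    s=state or arm.read_state()
    p=np.array(s["eef_pos"]) if frm is None else np.array(frm[0]); y0=np.degrees(yaw(s)) if frm is None else frm[1]
    j6=np.degrees(s["joints"][5]); j1=np.degrees(s["joints"][0])
    # j6 = j1 - yaw +180 (unwrapped): use unwrapped current yaw
    if frm is None: y0=j1-j6+180
    pos=np.array(pos,float); dy=yaw_deg-y0; d=pos-p
    tp=np.degrees(np.arctan2(pos[1],pos[0])); print(f"# from {np.round(p,4)} yaw {y0:.1f} -> {np.round(pos,4)} yaw {yaw_deg:.1f}; final j6~{tp-yaw_deg+180:.0f}")
    m=n or max(1,int(np.ceil(max(abs(dy)/10.4,np.linalg.norm(d)/0.0245))))
    out=[];q=p.copy();y=y0
    for i in range(m):
        nq=p+d*(i+1)/m; v=nq-q; c,sn=np.cos(np.radians(y)),np.sin(np.radians(y))
        t=np.array([c*v[0]+sn*v[1], sn*v[0]-c*v[1], -v[2]])/0.025
        t=np.round(t,2); rz=round(-dy/m/180,3)
        r={}
        if claw is not None: r["claw"]=claw
        for k,x in zip(("tx","ty","tz"),t):
            if x: r[k]=float(x)
        if rz: r["rz"]=rz
        out.append(r)
        v=t*0.025; q=q+np.array([c*v[0]+sn*v[1], sn*v[0]-c*v[1], -v[2]]); y-=rz*180
    for i in range(0,m,5): print(json.dumps(out[i:i+5]))
    return q,y
def chk():
    s=arm.read_state(); print("t",round(s["time"],2),"p",np.round(s["eef_pos"],4),"yaw",round(np.degrees(yaw(s)),1),"j",np.round(s["joints"],2),"F",np.round(s["wrist_force"],1),"w",round(s["width"]*85,1)); return s
def rectblock(name,mask,s=None,z=0.044):
    c=max(cv2.findContours(mask.astype(np.uint8),cv2.RETR_EXTERNAL,cv2.CHAIN_APPROX_NONE)[0],key=cv2.contourArea)[:,0]
    P=np.array([atz(name,(r,q),z,s)[:2] for q,r in c])
    (cx,cy),(w,h),a=cv2.minAreaRect((P*1000).astype(np.float32))
    if w<h: w,h,a=h,w,a+90
    return (round(cx,1),round(cy,1)),(round(w,1),round(h,1)),round((a+90)%180-90,1)
E
python3 - <<'E'
from h import *
c=[(485,17),(760,38),(473,160),(752,180)]
P=[atz("top",(180+r/2.2,100+q/2.2),0.008)[:2] for q,r in c]
print(np.round(P,3)); 
for a,b in((0,1),(2,3),(2,0),(3,1)):
    d=P[b]-P[a]; print(np.degrees(np.arctan2(d[1],d[0])).round(1),np.linalg.norm(d).round(3))
arm.get_image("top")
for d in arm.cut_out("top","spacer_1"): print(round(d["conf"],2),np.round(d["at"]),rectblock("top",d["pixels"]))
E
```

```text
[[ 0.669 -0.026]
 [ 0.648 -0.405]
 [ 0.471 -0.014]
 [ 0.452 -0.393]]
-93.2 0.38
-92.8 0.38
-3.4 0.198
-3.4 0.196
0.96 [263. 180.] ((434.0, 379.2), (91.3, 46.7), 67.2)
0.94 [302. 170.] ((314.6, 389.9), (87.8, 45.0), 83.8)
0.87 [256. 232.] ((455.7, 227.9), (82.2, 43.8), -88.7)
0.83 [215. 274.] ((574.9, 101.7), (79.8, 47.5), -88.7)
0.67 [264. 280.] ((436.9, 84.9), (81.9, 45.3), -73.4)
0.62 [211. 226.] ((586.0, 240.8), (79.6, 46.7), -66.6)
0.57 [272. 136.] ((400.4, 503.1), (91.9, 49.3), 62.8)
```

Chute yaw is about -3.2° (base measures 380 x 197 mm, which fits). The five grey blocks are all ~80 x 45. Next, a hover over block A at (0.434, 0.381).

```bash
python3 - <<'E'
from h import *
rows([0.434,0.381,0.15],247,claw=1)
E
```

```text
# from [0.1525 0.5024 0.2313] yaw 163.1 -> [0.434 0.381 0.15 ] yaw 247.0; final j6~-26
[{"claw": 1, "tx": -0.94, "ty": -0.11, "tz": 0.25, "rz": -0.036}, {"claw": 1, "tx": -0.92, "ty": -0.21, "tz": 0.25, "rz": -0.036}, {"claw": 1, "tx": -0.89, "ty": -0.31, "tz": 0.25, "rz": -0.036}, {"claw": 1, "tx": -0.85, "ty": -0.41, "tz": 0.25, "rz": -0.036}, {"claw": 1, "tx": -0.79, "ty": -0.5, "tz": 0.25, "rz": -0.036}]
[{"claw": 1, "tx": -0.74, "ty": -0.6, "tz": 0.25, "rz": -0.036}, {"claw": 1, "tx": -0.66, "ty": -0.67, "tz": 0.25, "rz": -0.036}, {"claw": 1, "tx": -0.58, "ty": -0.74, "tz": 0.25, "rz": -0.036}, {"claw": 1, "tx": -0.5, "ty": -0.8, "tz": 0.25, "rz": -0.036}, {"claw": 1, "tx": -0.4, "ty": -0.85, "tz": 0.25, "rz": -0.036}]
[{"claw": 1, "tx": -0.31, "ty": -0.9, "tz": 0.25, "rz": -0.036}, {"claw": 1, "tx": -0.2, "ty": -0.92, "tz": 0.25, "rz": -0.036}, {"claw": 1, "tx": -0.09, "ty": -0.94, "tz": 0.25, "rz": -0.036}]
```

>>> apply_moves([
  {"claw": 1, "tx": -0.94, "ty": -0.11, "tz": 0.25, "rz": -0.036},
  {"claw": 1, "tx": -0.92, "ty": -0.21, "tz": 0.25, "rz": -0.036},
  {"claw": 1, "tx": -0.89, "ty": -0.31, "tz": 0.25, "rz": -0.036},
  {"claw": 1, "tx": -0.85, "ty": -0.41, "tz": 0.25, "rz": -0.036},
  {"claw": 1, "tx": -0.79, "ty": -0.5, "tz": 0.25, "rz": -0.036},
], grip_force=40)

```text
schema error: expected keys claw, tx, ty, tz, rx, ry, rz
```

>>> apply_moves([
  {"claw": 1, "tx": -0.74, "ty": -0.6, "tz": 0.25, "rz": -0.036},
  {"claw": 1, "tx": -0.66, "ty": -0.67, "tz": 0.25, "rz": -0.036},
  {"claw": 1, "tx": -0.58, "ty": -0.74, "tz": 0.25, "rz": -0.036},
  {"claw": 1, "tx": -0.5, "ty": -0.8, "tz": 0.25, "rz": -0.036},
  {"claw": 1, "tx": -0.4, "ty": -0.85, "tz": 0.25, "rz": -0.036},
])

```text
schema error: expected keys claw, tx, ty, tz, rx, ry, rz
```

>>> apply_moves([
  {"claw": 1, "tx": -0.31, "ty": -0.9, "tz": 0.25, "rz": -0.036},
  {"claw": 1, "tx": -0.2, "ty": -0.92, "tz": 0.25, "rz": -0.036},
  {"claw": 1, "tx": -0.09, "ty": -0.94, "tz": 0.25, "rz": -0.036},
  {"claw": 1},
])

```text
schema error: expected keys claw, tx, ty, tz, rx, ry, rz
```

```bash
cat >> h.py <<'E'
def lookwrist(tag):
    s=chk(); im=arm.get_image("wrist"); cv2.imwrite(f"pics/w_{tag}.png",im[:,:,::-1])
    for d in arm.cut_out("wrist","spacer_1"):
        if d["conf"]>0.3: print(round(d["conf"],2),np.round(d["at"]),rectblock("wrist",d["pixels"],s))
    for d in arm.mark_of("wrist","spacer_1"):
        if d["conf"]>0.3: print("mark",round(d["conf"],2),np.round(d["at"]),np.round(atz("wrist",d["at"],0.022,s),4))
    return s,im
E
python3 - <<'E'
from h import *
lookwrist("A")
E
```

```text
t 1.15 p [0.1525 0.5024 0.2313] yaw 163.1 j [ 1.14  0.29 -0.15  1.13  0.    1.43] F [-0.2 -0.3 -0. ] w 85.2
0.81 [401. 387.] ((382.6, 510.9), (96.0, 66.3), 53.9)
0.64 [470. 112.] ((386.1, 154.6), (47.0, 29.9), 74.7)
0.58 [369. 275.] ((302.5, 400.0), (85.0, 68.5), 82.2)
mark 0.87 [403. 382.] [0.4026 0.5019 0.022 ]
mark 0.76 [368. 272.] [0.3153 0.3914 0.022 ]
```

```bash
python3 - <<'E'
t=open('h.py').read()
t=t.replace('''        for k,x in zip(("tx","ty","tz"),t):
            if x: r[k]=float(x)
        if rz: r["rz"]=rz
''','''        else: r["claw"]=1
        for k,x in zip(("tx","ty","tz"),t): r[k]=float(x) or 0
        r["rx"]=0; r["ry"]=0; r["rz"]=rz or 0
''')
open('h.py','w').write(t)
E
python3 - <<'E'
from h import *
rows([0.434,0.381,0.15],247,claw=1)
E
```

```text
# from [0.1525 0.5023 0.2313] yaw 163.1 -> [0.434 0.381 0.15 ] yaw 247.0; final j6~-26
[{"claw": 1, "tx": -0.94, "ty": -0.11, "tz": 0.25, "rx": 0, "ry": 0, "rz": -0.036}, {"claw": 1, "tx": -0.92, "ty": -0.21, "tz": 0.25, "rx": 0, "ry": 0, "rz": -0.036}, {"claw": 1, "tx": -0.89, "ty": -0.31, "tz": 0.25, "rx": 0, "ry": 0, "rz": -0.036}, {"claw": 1, "tx": -0.85, "ty": -0.41, "tz": 0.25, "rx": 0, "ry": 0, "rz": -0.036}, {"claw": 1, "tx": -0.79, "ty": -0.5, "tz": 0.25, "rx": 0, "ry": 0, "rz": -0.036}]
[{"claw": 1, "tx": -0.74, "ty": -0.6, "tz": 0.25, "rx": 0, "ry": 0, "rz": -0.036}, {"claw": 1, "tx": -0.66, "ty": -0.67, "tz": 0.25, "rx": 0, "ry": 0, "rz": -0.036}, {"claw": 1, "tx": -0.58, "ty": -0.74, "tz": 0.25, "rx": 0, "ry": 0, "rz": -0.036}, {"claw": 1, "tx": -0.5, "ty": -0.8, "tz": 0.25, "rx": 0, "ry": 0, "rz": -0.036}, {"claw": 1, "tx": -0.4, "ty": -0.85, "tz": 0.25, "rx": 0, "ry": 0, "rz": -0.036}]
[{"claw": 1, "tx": -0.31, "ty": -0.9, "tz": 0.25, "rx": 0, "ry": 0, "rz": -0.036}, {"claw": 1, "tx": -0.2, "ty": -0.92, "tz": 0.25, "rx": 0, "ry": 0, "rz": -0.036}, {"claw": 1, "tx": -0.09, "ty": -0.93, "tz": 0.25, "rx": 0, "ry": 0, "rz": -0.036}]
```

>>> apply_moves([
  {"claw": 1, "tx": -0.94, "ty": -0.11, "tz": 0.25, "rx": 0, "ry": 0, "rz": -0.036},
  {"claw": 1, "tx": -0.92, "ty": -0.21, "tz": 0.25, "rx": 0, "ry": 0, "rz": -0.036},
  {"claw": 1, "tx": -0.89, "ty": -0.31, "tz": 0.25, "rx": 0, "ry": 0, "rz": -0.036},
  {"claw": 1, "tx": -0.85, "ty": -0.41, "tz": 0.25, "rx": 0, "ry": 0, "rz": -0.036},
  {"claw": 1, "tx": -0.79, "ty": -0.5, "tz": 0.25, "rx": 0, "ry": 0, "rz": -0.036},
], grip_force=40)

```text
time: 1.92
eef_pos: [0.2614, 0.4555, 0.1999]
tcp_rot: [[-0.963, -0.271, 0.0], [-0.271, 0.963, 0.0], [-0.0, 0.0, -1.0]]
wrist_force: [0.3, -0.6, -0.8]
width: 0.997
```

>>> apply_moves([
  {"claw": 1, "tx": -0.74, "ty": -0.6, "tz": 0.25, "rx": 0, "ry": 0, "rz": -0.036},
  {"claw": 1, "tx": -0.66, "ty": -0.67, "tz": 0.25, "rx": 0, "ry": 0, "rz": -0.036},
  {"claw": 1, "tx": -0.58, "ty": -0.74, "tz": 0.25, "rx": 0, "ry": 0, "rz": -0.036},
  {"claw": 1, "tx": -0.5, "ty": -0.8, "tz": 0.25, "rx": 0, "ry": 0, "rz": -0.036},
  {"claw": 1, "tx": -0.4, "ty": -0.85, "tz": 0.25, "rx": 0, "ry": 0, "rz": -0.036},
])

```text
time: 2.55
eef_pos: [0.3697, 0.4087, 0.1686]
tcp_rot: [[-0.668, -0.745, 0.0], [-0.745, 0.668, 0.0], [-0.0, 0.0, -1.0]]
wrist_force: [0.0, -0.0, -0.6]
width: 0.997
```

>>> apply_moves([
  {"claw": 1, "tx": -0.31, "ty": -0.9, "tz": 0.25, "rx": 0, "ry": 0, "rz": -0.036},
  {"claw": 1, "tx": -0.2, "ty": -0.92, "tz": 0.25, "rx": 0, "ry": 0, "rz": -0.036},
  {"claw": 1, "tx": -0.09, "ty": -0.94, "tz": 0.25, "rx": 0, "ry": 0, "rz": -0.036},
  {"claw": 1, "tx": 0, "ty": 0, "tz": 0, "rx": 0, "ry": 0, "rz": 0},
])

```text
time: 3.05
eef_pos: [0.435, 0.3801, 0.1495]
tcp_rot: [[-0.387, -0.922, -0.0], [-0.922, 0.387, -0.0], [0.001, 0.0, -1.0]]
wrist_force: [-0.1, 0.2, 0.6]
width: 1.0
```

```bash
python3 - <<'E'
from h import *
lookwrist("A")
E
```

```text
t 3.05 p [0.435  0.3801 0.1495] yaw -112.7 j [ 0.59  0.45 -0.14  0.98 -0.   -0.58] F [-0.1  0.2  0.6] w 85.0
0.96 [ 57. 205.] ((456.3, 237.7), (78.9, 48.7), 86.3)
0.81 [234. 321.] ((436.3, 378.2), (84.9, 43.7), 66.6)
0.67 [4. 7.] ((554.5, 163.3), (19.3, 7.4), 2.0)
0.66 [190. 478.] ((321.4, 390.8), (83.5, 55.6), 81.5)
0.6 [149.  59.] ((579.0, 246.7), (92.2, 61.9), -67.7)
0.56 [355. 404.] ((407.1, 493.8), (104.0, 48.1), 71.1)
mark 0.94 [347. 407.] [0.4067 0.5054 0.022 ]
mark 0.86 [235. 319.] [0.4381 0.3813 0.022 ]
mark 0.78 [ 50. 208.] [0.4569 0.2302 0.022 ]
mark 0.71 [149.  59.] [0.5911 0.2451 0.022 ]
mark 0.66 [191. 471.] [0.3177 0.394  0.022 ]
```

View pics/w_A.png

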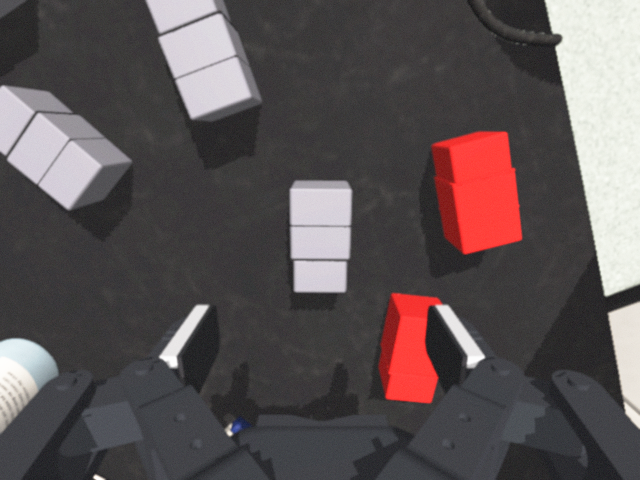

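The wrist view shows block A at (320,235), grey, with its lower end (row ~275) looking slightly narrower. The red look-alikes are at (475,190) and (410,350). I'll feel A's lower end (the tool -x side).

```bash
python3 - <<'E'
from h import *
q,y=rows([0.450,0.410,0.06],246.6,claw=1,n=4)
rows([0.450,0.410,0.008],246.6,claw=1,frm=(q,y))
E
```

```text
# from [0.4335 0.3811 0.1502] yaw 247.3 -> [0.45 0.41 0.06] yaw 246.6; final j6~-24
[{"claw": 1, "tx": -0.33, "ty": -0.04, "tz": 0.9, "rx": 0, "ry": 0, "rz": 0.001}, {"claw": 1, "tx": -0.33, "ty": -0.04, "tz": 0.9, "rx": 0, "ry": 0, "rz": 0.001}, {"claw": 1, "tx": -0.33, "ty": -0.04, "tz": 0.91, "rx": 0, "ry": 0, "rz": 0.001}, {"claw": 1, "tx": -0.33, "ty": -0.04, "tz": 0.9, "rx": 0, "ry": 0, "rz": 0.001}]
# from [0.4501 0.4099 0.0599] yaw 246.5 -> [0.45  0.41  0.008] yaw 246.6; final j6~-24
[{"claw": 1, "tx": 0, "ty": 0, "tz": 0.69, "rx": 0, "ry": 0, "rz": 0}, {"claw": 1, "tx": 0, "ty": 0, "tz": 0.69, "rx": 0, "ry": 0, "rz": 0}, {"claw": 1, "tx": 0, "ty": 0, "tz": 0.7, "rx": 0, "ry": 0, "rz": 0}]
```

>>> apply_moves([
  {"claw": 1, "tx": -0.33, "ty": -0.04, "tz": 0.9, "rx": 0, "ry": 0, "rz": 0.001},
  {"claw": 1, "tx": -0.33, "ty": -0.04, "tz": 0.9, "rx": 0, "ry": 0, "rz": 0.001},
  {"claw": 1, "tx": -0.33, "ty": -0.04, "tz": 0.9, "rx": 0, "ry": 0, "rz": 0.001},
  {"claw": 1, "tx": -0.33, "ty": -0.04, "tz": 0.9, "rx": 0, "ry": 0, "rz": 0.001},
  {"claw": 1, "tx": 0, "ty": 0, "tz": 0.69, "rx": 0, "ry": 0, "rz": 0},
])

```text
time: 3.82
eef_pos: [0.45, 0.4104, 0.0421]
tcp_rot: [[-0.396, -0.918, -0.0], [-0.918, 0.396, 0.0], [-0.0, 0.0, -1.0]]
wrist_force: [-0.1, 0.1, 0.2]
width: 1.0
```

>>> apply_moves([
  {"claw": 1, "tx": 0, "ty": 0, "tz": 0.69, "rx": 0, "ry": 0, "rz": 0},
  {"claw": 1, "tx": 0, "ty": 0, "tz": 0.7, "rx": 0, "ry": 0, "rz": 0},
  {"claw": -1, "tx": 0, "ty": 0, "tz": 0, "rx": 0, "ry": 0, "rz": 0},
  {"claw": -1, "tx": 0, "ty": 0, "tz": 0, "rx": 0, "ry": 0, "rz": 0},
  {"claw": -1, "tx": 0, "ty": 0, "tz": 0, "rx": 0, "ry": 0, "rz": 0},
])

```text
time: 4.45
eef_pos: [0.4511, 0.4102, 0.009]
tcp_rot: [[-0.397, -0.918, 0.001], [-0.918, 0.397, 0.001], [-0.001, -0.001, -1.0]]
wrist_force: [0.2, 0.7, -0.5]
width: 0.464
```

>>> apply_moves([
  {"claw": -1, "tx": 0, "ty": 0, "tz": 0, "rx": 0, "ry": 0, "rz": 0},
  {"claw": -1, "tx": 0, "ty": 0, "tz": 0, "rx": 0, "ry": 0, "rz": 0},
])

```text
time: 4.7
eef_pos: [0.4512, 0.4102, 0.009]
tcp_rot: [[-0.397, -0.918, 0.001], [-0.918, 0.397, 0.001], [-0.002, -0.001, -1.0]]
wrist_force: [-0.7, 1.3, 6.4]
width: 0.465
```

```bash
python3 - <<'E'
from h import *
chk()
im=arm.get_image("wrist"); cv2.imwrite("pics/w_feelA.png",im[:,:,::-1])
E
```

```text
t 4.7 p [0.4512 0.4102 0.009 ] yaw -113.4 j [ 0.62  0.65 -0.21  0.71  0.   -0.54] F [-0.7  1.3  6.4] w 39.5
```

View pics/w_feelA.png

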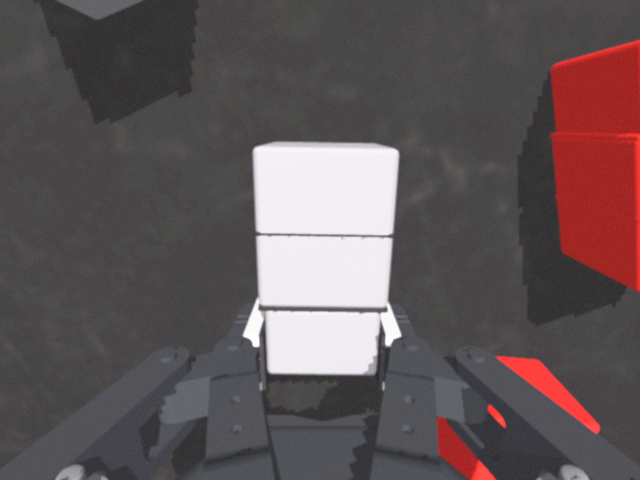

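Width reads 39.5 mm, so the shoulder is at the tool -x end and the current turn is right. I'll get the centre from the two seams (rows 235 and 308).

```bash
python3 - <<'E'
from h import *
s=arm.read_state()
for rc in [(150,326),(235,325),(308,324),(375,323)]:
    X=atz("wrist",rc,0.044,s); R=np.array(s["tcp_rot"]); print(np.round(X,4), np.round(R.T@(X-np.array(s["eef_pos"])),4))
E
```

```text
[0.4224 0.3454 0.044 ] [ 0.0708  0.0006 -0.0351]
[0.4329 0.3691 0.044 ] [ 0.0449  0.0004 -0.0351]
[0.4433 0.3924 0.044 ] [ 0.0194  0.0001 -0.0351]
[0.4542 0.4169 0.044 ] [-0.0074 -0.0002 -0.035 ]
```

>>> apply_moves([
  {"claw": 0.35, "tx": 0, "ty": 0, "tz": 0, "rx": 0, "ry": 0, "rz": 0},
  {"claw": 0.35, "tx": 0.1, "ty": 0, "tz": 0, "rx": 0, "ry": 0, "rz": 0},
  {"claw": 0.35, "tx": 0.6, "ty": 0, "tz": 0, "rx": 0, "ry": 0, "rz": 0},
  {"claw": 0.35, "tx": 0.57, "ty": 0, "tz": 0, "rx": 0, "ry": 0, "rz": 0},
  {"claw": -1, "tx": 0, "ty": 0, "tz": 0, "rx": 0, "ry": 0, "rz": 0},
], grip_force=60)

```text
time: 5.38
eef_pos: [0.4374, 0.3795, 0.0081]
tcp_rot: [[-0.397, -0.918, -0.001], [-0.918, 0.397, -0.001], [0.001, 0.0, -1.0]]
wrist_force: [-0.7, 0.9, 0.1]
width: 0.51
```

>>> apply_moves([
  {"claw": -1, "tx": 0, "ty": 0, "tz": 0, "rx": 0, "ry": 0, "rz": 0},
  {"claw": -1, "tx": 0, "ty": 0, "tz": 0, "rx": 0, "ry": 0, "rz": 0},
  {"claw": -1, "tx": 0, "ty": 0, "tz": -0.8, "rx": 0, "ry": 0, "rz": 0},
  {"claw": -1, "tx": 0, "ty": 0, "tz": -1, "rx": 0, "ry": 0, "rz": 0},
  {"claw": -1, "tx": 0, "ty": 0, "tz": -1, "rx": 0, "ry": 0, "rz": 0},
])

```text
time: 6.0
eef_pos: [0.438, 0.3809, 0.0784]
tcp_rot: [[-0.396, -0.918, -0.0], [-0.918, 0.396, 0.0], [0.0, 0.0, -1.0]]
wrist_force: [1.0, -0.2, -3.1]
width: 0.505
```

```bash
python3 - <<'E'
from h import *
s=chk()
# hover over deck to measure: block underside high
rows([0.571,-0.060,0.22],176.8,claw=-1)
E
```

```text
t 6.0 p [0.438  0.3809 0.0784] yaw -113.4 j [ 0.59  0.52 -0.23  0.82  0.   -0.57] F [ 1.  -0.2 -3.1] w 43.0
# from [0.438  0.3809 0.0784] yaw 246.6 -> [ 0.571 -0.06   0.22 ] yaw 176.8; final j6~-3
[{"claw": -1, "tx": 0.7, "ty": -0.59, "tz": -0.28, "rx": 0, "ry": 0, "rz": 0.019}, {"claw": -1, "tx": 0.67, "ty": -0.64, "tz": -0.29, "rx": 0, "ry": 0, "rz": 0.019}, {"claw": -1, "tx": 0.63, "ty": -0.67, "tz": -0.28, "rx": 0, "ry": 0, "rz": 0.019}, {"claw": -1, "tx": 0.59, "ty": -0.71, "tz": -0.28, "rx": 0, "ry": 0, "rz": 0.019}, {"claw": -1, "tx": 0.54, "ty": -0.75, "tz": -0.29, "rx": 0, "ry": 0, "rz": 0.019}]
[{"claw": -1, "tx": 0.5, "ty": -0.77, "tz": -0.28, "rx": 0, "ry": 0, "rz": 0.019}, {"claw": -1, "tx": 0.45, "ty": -0.8, "tz": -0.28, "rx": 0, "ry": 0, "rz": 0.019}, {"claw": -1, "tx": 0.4, "ty": -0.83, "tz": -0.29, "rx": 0, "ry": 0, "rz": 0.019}, {"claw": -1, "tx": 0.36, "ty": -0.85, "tz": -0.28, "rx": 0, "ry": 0, "rz": 0.019}, {"claw": -1, "tx": 0.3, "ty": -0.87, "tz": -0.28, "rx": 0, "ry": 0, "rz": 0.019}]
[{"claw": -1, "tx": 0.24, "ty": -0.89, "tz": -0.29, "rx": 0, "ry": 0, "rz": 0.019}, {"claw": -1, "tx": 0.2, "ty": -0.9, "tz": -0.28, "rx": 0, "ry": 0, "rz": 0.019}, {"claw": -1, "tx": 0.14, "ty": -0.91, "tz": -0.28, "rx": 0, "ry": 0, "rz": 0.019}, {"claw": -1, "tx": 0.09, "ty": -0.92, "tz": -0.29, "rx": 0, "ry": 0, "rz": 0.019}, {"claw": -1, "tx": 0.03, "ty": -0.92, "tz": -0.28, "rx": 0, "ry": 0, "rz": 0.019}]
[{"claw": -1, "tx": -0.02, "ty": -0.92, "tz": -0.28, "rx": 0, "ry": 0, "rz": 0.019}, {"claw": -1, "tx": -0.08, "ty": -0.92, "tz": -0.28, "rx": 0, "ry": 0, "rz": 0.019}, {"claw": -1, "tx": -0.13, "ty": -0.91, "tz": -0.29, "rx": 0, "ry": 0, "rz": 0.019}, {"claw": -1, "tx": -0.19, "ty": -0.9, "tz": -0.28, "rx": 0, "ry": 0, "rz": 0.019}, {"claw": -1, "tx": -0.24, "ty": -0.89, "tz": -0.28, "rx": 0, "ry": 0, "rz": 0.019}]
```

>>> apply_moves([
  {"claw": -1, "tx": 0.7, "ty": -0.59, "tz": -0.28, "rx": 0, "ry": 0, "rz": 0.019},
  {"claw": -1, "tx": 0.67, "ty": -0.64, "tz": -0.28, "rx": 0, "ry": 0, "rz": 0.019},
  {"claw": -1, "tx": 0.63, "ty": -0.67, "tz": -0.28, "rx": 0, "ry": 0, "rz": 0.019},
  {"claw": -1, "tx": 0.59, "ty": -0.71, "tz": -0.28, "rx": 0, "ry": 0, "rz": 0.019},
  {"claw": -1, "tx": 0.54, "ty": -0.75, "tz": -0.28, "rx": 0, "ry": 0, "rz": 0.019},
])

```text
time: 6.62
eef_pos: [0.4716, 0.2699, 0.113]
tcp_rot: [[-0.65, -0.76, -0.0], [-0.76, 0.65, 0.0], [-0.0, 0.0, -1.0]]
wrist_force: [-0.1, 0.1, -2.7]
width: 0.509
```

>>> apply_moves([
  {"claw": -1, "tx": 0.5, "ty": -0.77, "tz": -0.28, "rx": 0, "ry": 0, "rz": 0.019},
  {"claw": -1, "tx": 0.45, "ty": -0.8, "tz": -0.28, "rx": 0, "ry": 0, "rz": 0.019},
  {"claw": -1, "tx": 0.4, "ty": -0.83, "tz": -0.28, "rx": 0, "ry": 0, "rz": 0.019},
  {"claw": -1, "tx": 0.36, "ty": -0.85, "tz": -0.28, "rx": 0, "ry": 0, "rz": 0.019},
  {"claw": -1, "tx": 0.3, "ty": -0.87, "tz": -0.28, "rx": 0, "ry": 0, "rz": 0.019},
])

```text
time: 7.25
eef_pos: [0.5047, 0.1597, 0.148]
tcp_rot: [[-0.845, -0.535, 0.0], [-0.535, 0.845, 0.0], [-0.0, 0.0, -1.0]]
wrist_force: [0.2, 0.3, -3.3]
width: 0.508
```

>>> apply_moves([
  {"claw": -1, "tx": 0.24, "ty": -0.89, "tz": -0.28, "rx": 0, "ry": 0, "rz": 0.019},
  {"claw": -1, "tx": 0.2, "ty": -0.9, "tz": -0.28, "rx": 0, "ry": 0, "rz": 0.019},
  {"claw": -1, "tx": 0.14, "ty": -0.91, "tz": -0.28, "rx": 0, "ry": 0, "rz": 0.019},
  {"claw": -1, "tx": 0.09, "ty": -0.92, "tz": -0.28, "rx": 0, "ry": 0, "rz": 0.019},
  {"claw": -1, "tx": 0.03, "ty": -0.92, "tz": -0.28, "rx": 0, "ry": 0, "rz": 0.019},
])

```text
time: 7.88
eef_pos: [0.5381, 0.0493, 0.183]
tcp_rot: [[-0.965, -0.263, 0.0], [-0.263, 0.965, 0.0], [-0.0, 0.0, -1.0]]
wrist_force: [-0.1, 0.3, -3.2]
width: 0.505
```

>>> apply_moves([
  {"claw": -1, "tx": -0.02, "ty": -0.92, "tz": -0.28, "rx": 0, "ry": 0, "rz": 0.019},
  {"claw": -1, "tx": -0.08, "ty": -0.92, "tz": -0.28, "rx": 0, "ry": 0, "rz": 0.019},
  {"claw": -1, "tx": -0.13, "ty": -0.91, "tz": -0.28, "rx": 0, "ry": 0, "rz": 0.019},
  {"claw": -1, "tx": -0.19, "ty": -0.9, "tz": -0.28, "rx": 0, "ry": 0, "rz": 0.019},
  {"claw": -1, "tx": -0.24, "ty": -0.89, "tz": -0.28, "rx": 0, "ry": 0, "rz": 0.019},
])

```text
time: 8.5
eef_pos: [0.5713, -0.0614, 0.2182]
tcp_rot: [[-0.999, 0.034, -0.0], [0.034, 0.999, 0.0], [0.0, 0.0, -1.0]]
wrist_force: [-0.0, -0.2, -2.4]
width: 0.509
```

>>> apply_moves([
  {"claw": -1, "tx": 0, "ty": 0, "tz": 0, "rx": 0, "ry": 0, "rz": 0},
  {"claw": -1, "tx": 0, "ty": 0, "tz": 0, "rx": 0, "ry": 0, "rz": 0},
])

```text
time: 8.75
eef_pos: [0.5707, -0.0604, 0.2178]
tcp_rot: [[-1.0, 0.031, -0.001], [0.031, 1.0, 0.0], [0.001, 0.0, -1.0]]
wrist_force: [0.3, 0.4, -2.9]
width: 0.506
```

```bash
python3 - <<'E'
from h import *
s=chk()
im=arm.get_image("wrist"); cv2.imwrite("pics/w_deck1.png",im[:,:,::-1])
for d in arm.mark_of("wrist","rocker_set"): print(d, np.round(atz("wrist",d["at"],0.115,s),4))
E
```

```text
t 8.75 p [ 0.5707 -0.0604  0.2178] yaw 178.2 j [-0.23  0.39 -0.04  1.14  0.   -0.2 ] F [ 0.3  0.4 -2.9] w 43.0
```

View pics/w_deck1.png

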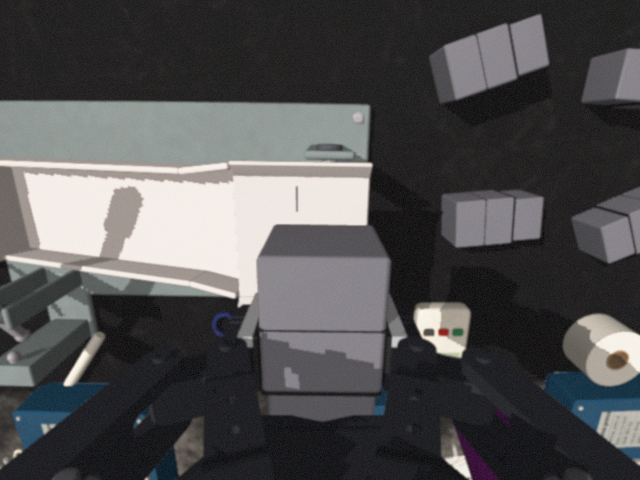

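The held block hides the far index line. The near line is at col 297, rows 186–212. I'll measure it, the deck corners and the base edge.

```bash
python3 - <<'E'
from h import *
s=arm.read_state()
for n,rc,z in [("line a",(186,297),.115),("line b",(212,297),.115),("deck up near",(165,371),.12),("deck dn near",(165,232),.12),("deck dn low",(290,238),.115),("base",(101,5),.008),("base",(105,369),.008),("base2",(160,369),.008)]:
    print(n,np.round(atz("wrist",rc,z,s),4))
im=cv2.imread("pics/w_deck1.png"); cv2.imwrite("pics/w_deck1c.png",cv2.resize(im[80:320,0:400],None,fx=2,fy=2,interpolation=cv2.INTER_CUBIC))
t=arm.get_image("top"); cv2.imwrite("pics/t1.png",cv2.resize(t[170:280,300:460],None,fx=5,fy=5,interpolation=cv2.INTER_CUBIC)[:,:,::-1])
E
```

```text
line a [ 0.5308 -0.076   0.115 ]
line b [ 0.5491 -0.0769  0.115 ]
deck up near [ 0.5177 -0.0259  0.12  ]
deck dn near [ 0.5148 -0.1181  0.12  ]
deck dn low [ 0.6077 -0.1245  0.115 ]
base [ 0.4569 -0.3553  0.008 ]
base [ 0.4732 -0.0133  0.008 ]
base2 [ 0.5233 -0.0129  0.008 ]
```

View pics/w_deck1c.png

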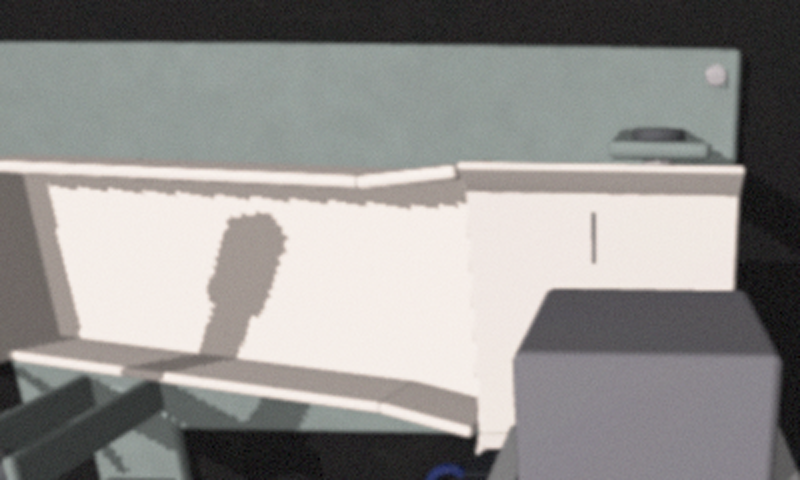

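```bash
python3 - <<'E'
import cv2
im=cv2.imread("pics/top0.png"); cv2.imwrite("pics/t0c.png",cv2.resize(im[170:280,300:460],None,fx=5,fy=5,interpolation=cv2.INTER_CUBIC))
E
```

```text
(no output)
```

View pics/t0c.png

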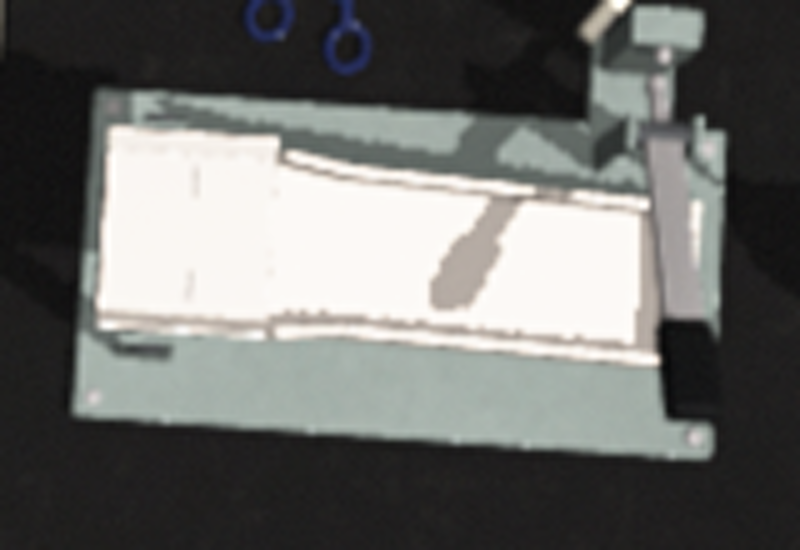

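```bash
python3 - <<'E'
from h import *
for q,r in [(195,180),(189,285),(192,232)]: print(np.round(atz("top",(170+r/5,300+q/5),.115),4))
s=chk()
R=np.array(s["tcp_rot"])
# block seen in gripper: seam rows at block top ~ tool z
for rc in [(228,323),(328,323),(393,322)]:
    # block top plane height: bottom at eef z-0.0085 => top +0.0355
    X=atz("wrist",rc,s["eef_pos"][2]+0.0355,s); print(np.round(R.T@(X-np.array(s["eef_pos"])),4))
# grasp: target
q,y=rows([0.5695,-0.077,0.17],177.1,claw=-1,n=4)
E
```

```text
[ 0.5978 -0.0794  0.115 ]
[ 0.5387 -0.0771  0.115 ]
[ 0.5684 -0.0783  0.115 ]
t 8.9 p [ 0.5706 -0.0598  0.2179] yaw 178.3 j [-0.23  0.39 -0.04  1.14  0.   -0.2 ] F [ 0.7 -0.2 -3.2] w 43.1
[ 0.0466  0.0001 -0.0355]
[ 0.0114  0.0001 -0.0355]
[-0.0155 -0.0002 -0.0355]
# from [ 0.5706 -0.0598  0.2179] yaw 178.3 -> [ 0.5695 -0.077   0.17  ] yaw 177.1; final j6~-5
[{"claw": -1, "tx": 0.01, "ty": -0.17, "tz": 0.48, "rx": 0, "ry": 0, "rz": 0.002}, {"claw": -1, "tx": 0, "ty": -0.17, "tz": 0.48, "rx": 0, "ry": 0, "rz": 0.002}, {"claw": -1, "tx": 0, "ty": -0.18, "tz": 0.48, "rx": 0, "ry": 0, "rz": 0.002}, {"claw": -1, "tx": 0.01, "ty": -0.17, "tz": 0.47, "rx": 0, "ry": 0, "rz": 0.002}]
```

>>> apply_moves([
  {"claw": -1, "tx": 0.03, "ty": -0.17, "tz": 0.48, "rx": 0, "ry": 0, "rz": 0.002},
  {"claw": -1, "tx": 0.03, "ty": -0.17, "tz": 0.48, "rx": 0, "ry": 0, "rz": 0.002},
  {"claw": -1, "tx": 0.03, "ty": -0.18, "tz": 0.48, "rx": 0, "ry": 0, "rz": 0.002},
  {"claw": -1, "tx": 0.03, "ty": -0.17, "tz": 0.47, "rx": 0, "ry": 0, "rz": 0.002},
])

```text
time: 9.4
eef_pos: [0.5668, -0.0779, 0.1692]
tcp_rot: [[-0.998, 0.057, -0.001], [0.057, 0.998, 0.0], [0.001, 0.0, -1.0]]
wrist_force: [-0.7, -0.8, -3.3]
width: 0.507
```

>>> apply_moves([
  {"claw": -1, "tx": 0, "ty": 0, "tz": 0.6, "rx": 0, "ry": 0, "rz": 0},
  {"claw": -1, "tx": 0, "ty": 0, "tz": 0.6, "rx": 0, "ry": 0, "rz": 0},
  {"claw": -1, "tx": 0, "ty": 0, "tz": 0, "rx": 0, "ry": 0, "rz": 0},
])

```text
time: 9.78
eef_pos: [0.5663, -0.0772, 0.1388]
tcp_rot: [[-0.998, 0.056, -0.002], [0.056, 0.998, 0.001], [0.002, 0.001, -1.0]]
wrist_force: [-0.4, 0.2, -2.4]
width: 0.509
```

```bash
python3 - <<'E'
from h import *
s=chk()
im=arm.get_image("wrist"); cv2.imwrite("pics/w_deck2.png",im[:,:,::-1])
im=arm.get_image("scene"); cv2.imwrite("pics/s_deck2.png",cv2.resize(im[180:360,240:460],None,fx=3.3,fy=3.3,interpolation=cv2.INTER_CUBIC)[:,:,::-1])
E
```

```text
t 9.78 p [ 0.5663 -0.0772  0.1388] yaw 176.8 j [-0.26  0.45 -0.18  0.95  0.   -0.21] F [-0.4  0.2 -2.4] w 43.2
```

View pics/w_deck2.png

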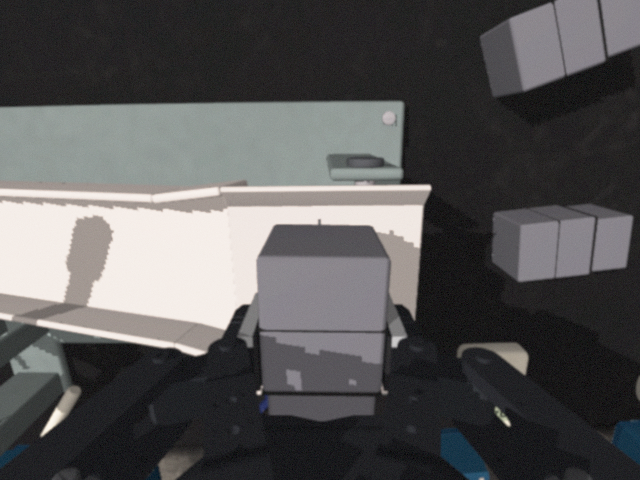

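View pics/s_deck2.png

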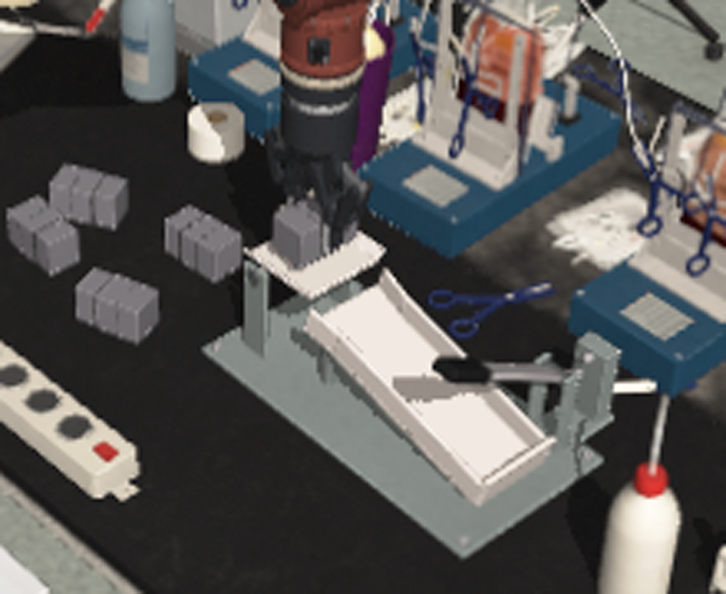

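The block is centred on the index line (col 320 against a block middle of 322) and square to the deck. I'll lower it in small steps.

>>> apply_moves([
  {"claw": -1, "tx": 0, "ty": 0, "tz": 0.2, "rx": 0, "ry": 0, "rz": 0},
  {"claw": -1, "tx": 0, "ty": 0, "tz": 0.16, "rx": 0, "ry": 0, "rz": 0},
  {"claw": -1, "tx": 0, "ty": 0, "tz": 0, "rx": 0, "ry": 0, "rz": 0},
])

```text
time: 10.25
eef_pos: [0.567, -0.0775, 0.131]
tcp_rot: [[-0.998, 0.056, -0.0], [0.056, 0.998, 0.0], [0.0, 0.0, -1.0]]
wrist_force: [-0.5, -0.7, -2.9]
width: 0.506
```

>>> apply_moves([
  {"claw": -1, "tx": 0, "ty": 0, "tz": 0.1, "rx": 0, "ry": 0, "rz": 0},
  {"claw": -1, "tx": 0, "ty": 0, "tz": 0, "rx": 0, "ry": 0, "rz": 0},
])

```text
time: 10.5
eef_pos: [0.5671, -0.0775, 0.1287]
tcp_rot: [[-0.998, 0.056, -0.0], [0.056, 0.998, 0.0], [0.0, 0.0, -1.0]]
wrist_force: [0.5, -0.3, -2.5]
width: 0.505
```

>>> apply_moves([
  {"claw": -1, "tx": 0, "ty": 0, "tz": 0.06, "rx": 0, "ry": 0, "rz": 0},
  {"claw": -1, "tx": 0, "ty": 0, "tz": 0, "rx": 0, "ry": 0, "rz": 0},
])

```text
time: 10.75
eef_pos: [0.5672, -0.0776, 0.1272]
tcp_rot: [[-0.998, 0.056, -0.0], [0.056, 0.998, -0.0], [0.0, -0.0, -1.0]]
wrist_force: [-0.3, -0.6, -2.4]
width: 0.511
```

>>> apply_moves([
  {"claw": -1, "tx": 0, "ty": 0, "tz": 0.08, "rx": 0, "ry": 0, "rz": 0},
  {"claw": -1, "tx": 0, "ty": 0, "tz": 0, "rx": 0, "ry": 0, "rz": 0},
])

```text
time: 11.0
eef_pos: [0.5671, -0.0775, 0.1251]
tcp_rot: [[-0.998, 0.056, -0.0], [0.056, 0.998, 0.0], [0.0, 0.0, -1.0]]
wrist_force: [0.2, -0.2, -2.2]
width: 0.509
```

>>> apply_moves([
  {"claw": -1, "tx": 0, "ty": 0, "tz": 0.06, "rx": 0, "ry": 0, "rz": 0},
  {"claw": -1, "tx": 0, "ty": 0, "tz": 0, "rx": 0, "ry": 0, "rz": 0},
])

```text
time: 11.25
eef_pos: [0.5671, -0.0775, 0.1237]
tcp_rot: [[-0.998, 0.056, -0.0], [0.056, 0.998, 0.0], [0.0, 0.0, -1.0]]
wrist_force: [-0.2, 0.7, -2.3]
width: 0.509
```

>>> apply_moves([
  {"claw": -1, "tx": 0, "ty": 0, "tz": 0.05, "rx": 0, "ry": 0, "rz": 0},
  {"claw": -1, "tx": 0, "ty": 0, "tz": 0, "rx": 0, "ry": 0, "rz": 0},
])

```text
time: 11.5
eef_pos: [0.5673, -0.0776, 0.1235]
tcp_rot: [[-0.998, 0.056, 0.001], [0.056, 0.998, -0.0], [-0.001, -0.0, -1.0]]
wrist_force: [-3.4, 0.4, 7.5]
width: 0.503
```

```bash
python3 - <<'E'
from h import *
s=chk()
im=arm.get_image("wrist"); cv2.imwrite("pics/w_deck3.png",cv2.resize(im[150:400,150:480],None,fx=2.4,fy=2.4)[:,:,::-1])
im=arm.get_image("scene"); cv2.imwrite("pics/s_deck3.png",cv2.resize(im[220:320,290:400],None,fx=6,fy=6,interpolation=cv2.INTER_CUBIC)[:,:,::-1])
E
```

```text
t 11.5 p [ 0.5673 -0.0776  0.1235] yaw 176.8 j [-0.26  0.46 -0.2   0.91 -0.   -0.21] F [-3.4  0.4  7.5] w 42.8
```

View pics/w_deck3.png

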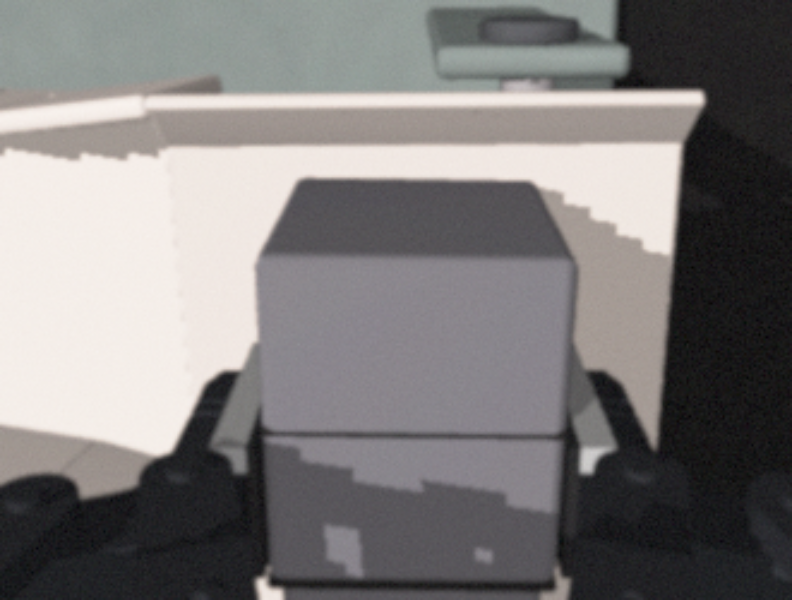

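View pics/s_deck3.png

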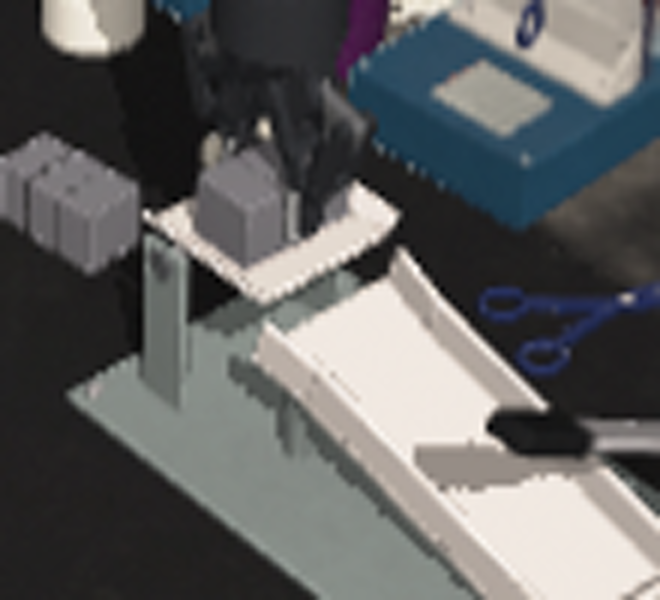

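```bash
python3 - <<'E'
from h import *
s=arm.read_state()
for n,r in [("block bottom near",180),("deck lip foot",146),("lip top",95)]:
    print(n,np.round(atz("wrist",(150+r/2.4,150+420/2.4),0.115 if r>100 else .125,s),4))
E
```

```text
block bottom near [ 0.5313 -0.0744  0.115 ]
deck lip foot [ 0.525  -0.0741  0.115 ]
lip top [ 0.5142 -0.0736  0.125 ]
```

>>> apply_moves([
  {"claw": 0.7, "tx": 0, "ty": 0, "tz": 0, "rx": 0, "ry": 0, "rz": 0},
  {"claw": 0.7, "tx": 0, "ty": 0, "tz": -0.3, "rx": 0, "ry": 0, "rz": 0},
  {"claw": 0.7, "tx": 0, "ty": 0, "tz": -0.8, "rx": 0, "ry": 0, "rz": 0},
  {"claw": 0.7, "tx": 0, "ty": 0, "tz": -1, "rx": 0, "ry": 0, "rz": 0},
  {"claw": 0.7, "tx": 0, "ty": 0, "tz": -1, "rx": 0, "ry": 0, "rz": 0},
])

```text
time: 12.22
eef_pos: [0.5673, -0.0776, 0.2013]
tcp_rot: [[-0.998, 0.056, 0.0], [0.056, 0.998, -0.0], [-0.0, -0.0, -1.0]]
wrist_force: [-0.1, 0.3, 0.3]
width: 0.851
```

```bash
python3 - <<'E'
from h import *
s=chk()
im=arm.get_image("scene"); cv2.imwrite("pics/s_d4.png",cv2.resize(im[200:350,270:450],None,fx=4,fy=4,interpolation=cv2.INTER_CUBIC)[:,:,::-1])
E
```

```text
t 12.22 p [ 0.5673 -0.0776  0.2013] yaw 176.8 j [-0.26  0.4  -0.08  1.1   0.   -0.21] F [-0.1  0.3  0.3] w 72.3
```

View pics/s_d4.png

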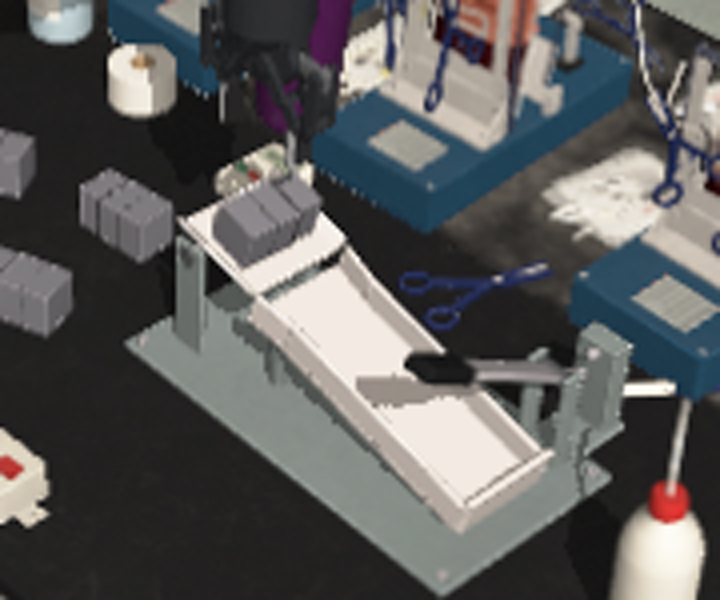

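Block A has tipped the deck and is starting to slide. I'll refresh the block poses from the top and pick the next one.

```bash
cat >> h.py <<'E'
def looktop(tag):
    im=arm.get_image("top"); cv2.imwrite(f"pics/top_{tag}.png",cv2.resize(im[180:320,100:460],None,fx=2.2,fy=2.2,interpolation=cv2.INTER_CUBIC)[:,:,::-1])
    for d in arm.cut_out("top","spacer_1"):
        if d["conf"]>0.3: 
            m=d["pixels"]; c=im[m].mean(0); print(round(d["conf"],2),np.round(d["at"]),rectblock("top",m),"RED" if c[0]>c[1]*1.5 else "grey")
E
python3 - <<'E'
from h import *
looktop("1")
rows([0.576,0.105,0.15],270,claw=1)
E
```

```text
0.9 [273. 137.] ((400.8, 501.6), (91.3, 48.8), 60.5) RED
0.87 [215. 276.] ((574.9, 101.7), (79.9, 47.5), -88.7) grey
0.8 [301. 170.] ((314.5, 391.5), (93.3, 48.1), 84.2) RED
0.76 [256. 232.] ((455.5, 226.9), (87.3, 43.4), 86.5) grey
0.7 [229. 225.] ((537.8, 249.8), (83.6, 51.9), -61.8) grey
0.69 [263. 271.] ((433.6, 107.5), (46.6, 40.8), 1.3) grey
# from [ 0.5682 -0.0778  0.2015] yaw 176.8 -> [0.576 0.105 0.15 ] yaw 270.0; final j6~-80
[{"claw": 1, "tx": 0.01, "ty": 0.81, "tz": 0.23, "rx": 0, "ry": 0, "rz": -0.058}, {"claw": 1, "tx": -0.14, "ty": 0.8, "tz": 0.23, "rx": 0, "ry": 0, "rz": -0.058}, {"claw": 1, "tx": -0.28, "ty": 0.77, "tz": 0.23, "rx": 0, "ry": 0, "rz": -0.058}, {"claw": 1, "tx": -0.41, "ty": 0.7, "tz": 0.23, "rx": 0, "ry": 0, "rz": -0.058}, {"claw": 1, "tx": -0.53, "ty": 0.61, "tz": 0.22, "rx": 0, "ry": 0, "rz": -0.058}]
[{"claw": 1, "tx": -0.64, "ty": 0.51, "tz": 0.23, "rx": 0, "ry": 0, "rz": -0.058}, {"claw": 1, "tx": -0.72, "ty": 0.38, "tz": 0.23, "rx": 0, "ry": 0, "rz": -0.058}, {"claw": 1, "tx": -0.77, "ty": 0.25, "tz": 0.23, "rx": 0, "ry": 0, "rz": -0.058}, {"claw": 1, "tx": -0.81, "ty": 0.1, "tz": 0.23, "rx": 0, "ry": 0, "rz": -0.058}]
```

View pics/top_1.png

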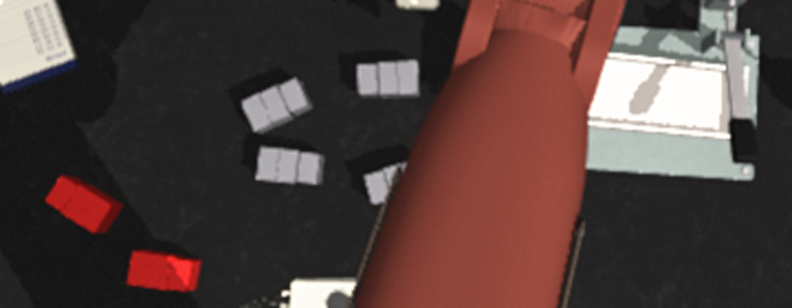

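One block has been knocked: the one that was at (0.586, 0.241) is now at (0.538, 0.250). Next is D, at (0.576, 0.104).

>>> apply_moves([
  {"claw": 1, "tx": 0.01, "ty": 0.81, "tz": 0.23, "rx": 0, "ry": 0, "rz": -0.058},
  {"claw": 1, "tx": -0.14, "ty": 0.8, "tz": 0.23, "rx": 0, "ry": 0, "rz": -0.058},
  {"claw": 1, "tx": -0.28, "ty": 0.77, "tz": 0.23, "rx": 0, "ry": 0, "rz": -0.058},
  {"claw": 1, "tx": -0.41, "ty": 0.7, "tz": 0.23, "rx": 0, "ry": 0, "rz": -0.058},
  {"claw": 1, "tx": -0.53, "ty": 0.61, "tz": 0.22, "rx": 0, "ry": 0, "rz": -0.058},
], grip_force=40)

```text
time: 13.0
eef_pos: [0.5709, 0.0246, 0.1704]
tcp_rot: [[-0.652, -0.758, -0.001], [-0.758, 0.652, 0.0], [0.001, 0.001, -1.0]]
wrist_force: [0.2, -0.6, 0.1]
width: 1.003
```

>>> apply_moves([
  {"claw": 1, "tx": -0.64, "ty": 0.51, "tz": 0.23, "rx": 0, "ry": 0, "rz": -0.058},
  {"claw": 1, "tx": -0.72, "ty": 0.38, "tz": 0.23, "rx": 0, "ry": 0, "rz": -0.058},
  {"claw": 1, "tx": -0.77, "ty": 0.25, "tz": 0.23, "rx": 0, "ry": 0, "rz": -0.058},
  {"claw": 1, "tx": -0.81, "ty": 0.1, "tz": 0.23, "rx": 0, "ry": 0, "rz": -0.058},
  {"claw": 1, "tx": 0, "ty": 0, "tz": 0, "rx": 0, "ry": 0, "rz": 0},
])

```text
time: 13.62
eef_pos: [0.5741, 0.1063, 0.1472]
tcp_rot: [[0.015, -1.0, -0.002], [-1.0, -0.015, -0.0], [-0.0, 0.002, -1.0]]
wrist_force: [-1.0, -0.5, -1.1]
width: 1.001
```

>>> apply_moves([
  {"claw": 1, "tx": 0, "ty": 0, "tz": 0, "rx": 0, "ry": 0, "rz": 0},
])

```text
time: 13.75
eef_pos: [0.5748, 0.1048, 0.1482]
tcp_rot: [[0.01, -1.0, -0.001], [-1.0, -0.01, -0.0], [0.0, 0.001, -1.0]]
wrist_force: [-0.4, 0.1, -1.0]
width: 0.996
```

```bash
python3 - <<'E'
from h import *
lookwrist("D")
im=arm.get_image("scene"); cv2.imwrite("pics/s_d5.png",cv2.resize(im[200:350,270:450],None,fx=4,fy=4,interpolation=cv2.INTER_CUBIC)[:,:,::-1])
E
```

```text
t 13.75 p [0.5748 0.1048 0.1482] yaw -89.4 j [ 0.06  0.46 -0.13  0.99 -0.   -1.53] F [-0.4  0.1 -1. ] w 84.7
0.82 [208. 501.] ((449.2, 83.4), (88.0, 56.7), -71.9)
0.8 [382. 354.] ((544.9, 236.7), (101.7, 49.9), -64.2)
0.68 [228. 314.] ((580.2, 99.9), (84.8, 44.3), -86.7)
0.6 [383. 428.] ((486.7, 226.9), (75.1, 22.4), -70.3)
mark 0.84 [229. 316.] [0.5798 0.1022 0.022 ]
mark 0.78 [367. 452.] [0.457  0.2289 0.022 ]
mark 0.75 [213. 499.] [0.4376 0.0873 0.022 ]
mark 0.72 [388. 357.] [0.5413 0.2516 0.022 ]
```

View pics/w_D.png

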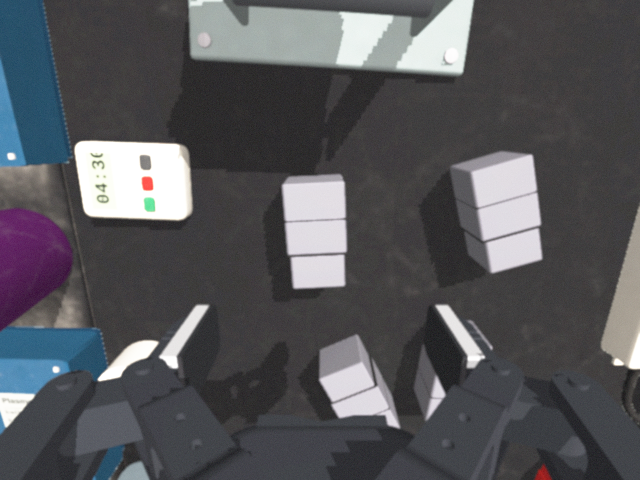

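View pics/s_d5.png

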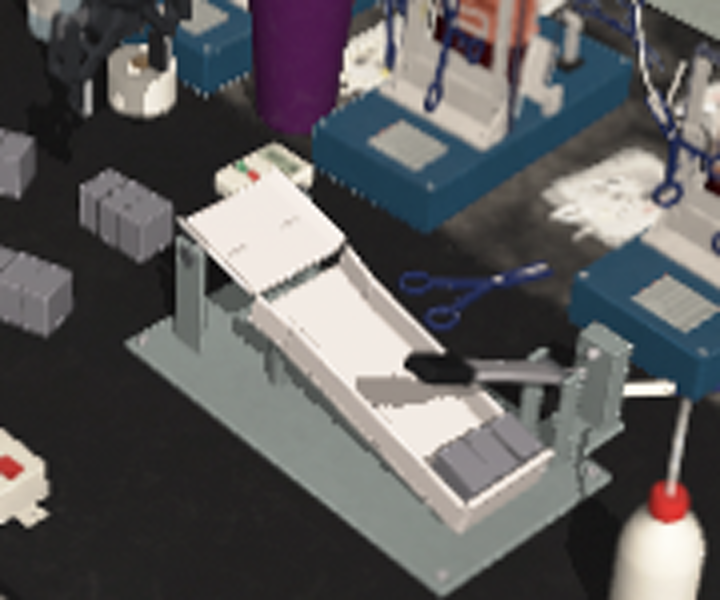

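Block A lies at the stop. D is at (315,232) in the wrist view and its lower end looks narrower. I'll get its centre from the seams (rows 219 and 254).

```bash
cat >> h.py <<'E'
def seams(a,b,s=None,z=0.044):
    """a,b: ((r,c) left,(r,c) right) of two seams -> centre & direction"""
    s=s or arm.read_state(); P=[np.array([atz("wrist",p,z,s)[:2] for p in ab]) for ab in (a,b)]
    ca,cb=P[0].mean(0),P[1].mean(0)
    w=(P[0][1]-P[0][0])/2+(P[1][1]-P[1][0])/2; ang=np.degrees(np.arctan2(w[1],w[0]))+90
    print("centre",np.round((ca+cb)/2,4),"dist",round(np.linalg.norm(ca-cb)*1000,1),"width",round(np.linalg.norm(w)*1000,1),"ang across+90",round(ang,1),"along",round(np.degrees(np.arctan2(*(ca-cb)[::-1])),1)); return (ca+cb)/2
E
python3 - <<'E'
from h import *
s=chk()
c=seams(((221,284),(219,347)),((256,288),(254,346)),s)
u=np.array([np.cos(np.radians(272.5)),np.sin(np.radians(272.5))])
f=c-0.032*u; print(c,f)
q,y=rows([*f,0.06],272.5,claw=1,n=4)
rows([*f,0.008],272.5,claw=1,frm=(q,y))
im=cv2.imread("pics/w_D.png"); cv2.imwrite("pics/w_Dc.png",cv2.resize(im[160:310,260:380],None,fx=4,fy=4,interpolation=cv2.INTER_CUBIC))
E
```

```text
t 13.95 p [0.5752 0.1046 0.1487] yaw -89.4 j [ 0.05  0.46 -0.13  0.99 -0.   -1.53] F [-0.3  0.4  0.1] w 85.5
centre [0.5797 0.1025] dist 26.5 width 43.8 ang across+90 -87.4 along -87.3
[0.57969279 0.10246771] [0.57829697 0.13443725]
# from [0.5752 0.1046 0.1487] yaw 270.6 -> [0.5783 0.1344 0.06  ] yaw 272.5; final j6~-79
[{"claw": 1, "tx": -0.3, "ty": -0.03, "tz": 0.89, "rx": 0, "ry": 0, "rz": -0.003}, {"claw": 1, "tx": -0.3, "ty": -0.04, "tz": 0.88, "rx": 0, "ry": 0, "rz": -0.003}, {"claw": 1, "tx": -0.29, "ty": -0.04, "tz": 0.89, "rx": 0, "ry": 0, "rz": -0.003}, {"claw": 1, "tx": -0.3, "ty": -0.04, "tz": 0.89, "rx": 0, "ry": 0, "rz": -0.003}]
# from [0.5782 0.1345 0.0599] yaw 272.8 -> [0.5783 0.1344 0.008 ] yaw 272.5; final j6~-79
[{"claw": 1, "tx": 0, "ty": 0, "tz": 0.69, "rx": 0, "ry": 0, "rz": 0.001}, {"claw": 1, "tx": 0, "ty": 0, "tz": 0.7, "rx": 0, "ry": 0, "rz": 0.001}, {"claw": 1, "tx": 0, "ty": 0, "tz": 0.69, "rx": 0, "ry": 0, "rz": 0.001}]
```

View pics/w_Dc.png

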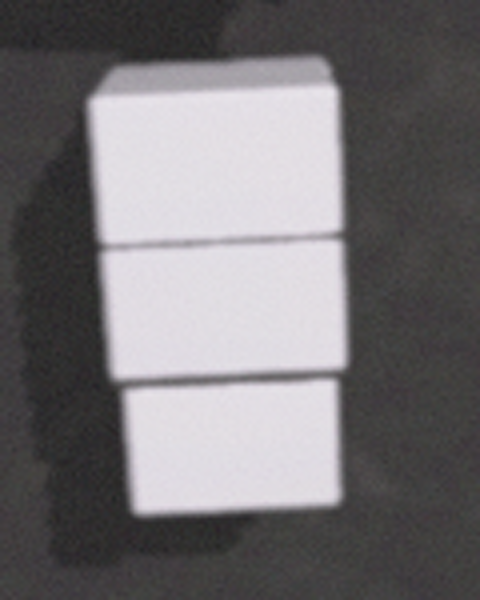

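>>> apply_moves([
  {"claw": 1, "tx": -0.3, "ty": -0.03, "tz": 0.89, "rx": 0, "ry": 0, "rz": -0.003},
  {"claw": 1, "tx": -0.3, "ty": -0.04, "tz": 0.89, "rx": 0, "ry": 0, "rz": -0.003},
  {"claw": 1, "tx": -0.3, "ty": -0.04, "tz": 0.89, "rx": 0, "ry": 0, "rz": -0.003},
  {"claw": 1, "tx": -0.3, "ty": -0.04, "tz": 0.89, "rx": 0, "ry": 0, "rz": -0.002},
  {"claw": 1, "tx": 0, "ty": 0, "tz": 0.69, "rx": 0, "ry": 0, "rz": 0},
])

```text
time: 14.58
eef_pos: [0.5779, 0.1353, 0.0415]
tcp_rot: [[0.047, -0.999, -0.0], [-0.999, -0.047, -0.0], [0.0, 0.0, -1.0]]
wrist_force: [0.3, -0.4, 0.6]
width: 0.997
```

>>> apply_moves([
  {"claw": 1, "tx": 0, "ty": 0, "tz": 0.7, "rx": 0, "ry": 0, "rz": 0},
  {"claw": 1, "tx": 0, "ty": 0, "tz": 0.69, "rx": 0, "ry": 0, "rz": 0},
  {"claw": -1, "tx": 0, "ty": 0, "tz": 0, "rx": 0, "ry": 0, "rz": 0},
  {"claw": -1, "tx": 0, "ty": 0, "tz": 0, "rx": 0, "ry": 0, "rz": 0},
  {"claw": -1, "tx": 0, "ty": 0, "tz": 0, "rx": 0, "ry": 0, "rz": 0},
])

```text
time: 15.2
eef_pos: [0.5786, 0.1354, 0.0085]
tcp_rot: [[0.048, -0.999, 0.001], [-0.999, -0.048, 0.0], [-0.0, -0.001, -1.0]]
wrist_force: [0.7, 0.2, -1.8]
width: 0.467
```

>>> apply_moves([
  {"claw": -1, "tx": 0, "ty": 0, "tz": 0, "rx": 0, "ry": 0, "rz": 0},
])

```text
time: 15.32
eef_pos: [0.5786, 0.1354, 0.0084]
tcp_rot: [[0.048, -0.999, 0.001], [-0.999, -0.048, 0.0], [-0.0, -0.001, -1.0]]
wrist_force: [-0.0, 0.1, 4.9]
width: 0.468
```

```bash
python3 - <<'E'
from h import *
chk()
im=arm.get_image("wrist"); cv2.imwrite("pics/w_feelD.png",im[:,:,::-1])
E
```

```text
t 15.32 p [0.5786 0.1354 0.0084] yaw -87.3 j [ 0.11  0.62 -0.26  0.69  0.   -1.51] F [-0.   0.1  4.9] w 39.8
```

View pics/w_feelD.png

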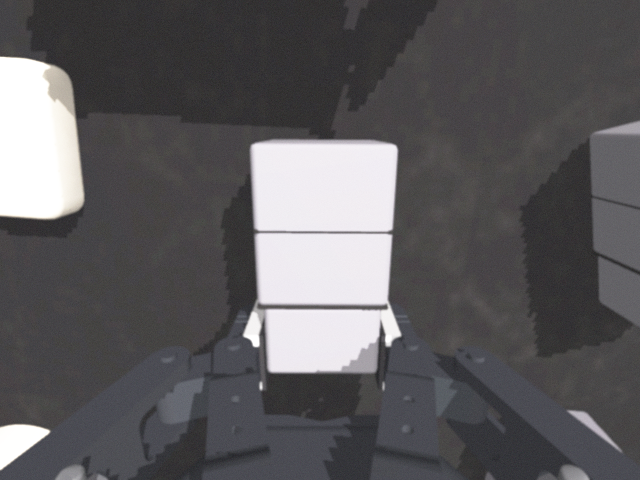

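Feel reads 39.8 mm, so the shoulder is at tool -x. Regrasping at the middle.

>>> apply_moves([
  {"claw": 0.35, "tx": 0, "ty": 0, "tz": 0, "rx": 0, "ry": 0, "rz": 0},
  {"claw": 0.35, "tx": 0.1, "ty": 0, "tz": 0, "rx": 0, "ry": 0, "rz": 0},
  {"claw": 0.35, "tx": 0.6, "ty": 0, "tz": 0, "rx": 0, "ry": 0, "rz": 0},
  {"claw": 0.35, "tx": 0.56, "ty": 0, "tz": 0, "rx": 0, "ry": 0, "rz": 0},
  {"claw": -1, "tx": 0, "ty": 0, "tz": 0, "rx": 0, "ry": 0, "rz": 0},
], grip_force=60)

```text
time: 16.0
eef_pos: [0.5799, 0.1022, 0.0078]
tcp_rot: [[0.046, -0.999, 0.0], [-0.999, -0.046, -0.001], [0.001, -0.0, -1.0]]
wrist_force: [-0.8, -0.1, -0.8]
width: 0.506
```

>>> apply_moves([
  {"claw": -1, "tx": 0, "ty": 0, "tz": 0, "rx": 0, "ry": 0, "rz": 0},
  {"claw": -1, "tx": 0, "ty": 0, "tz": 0, "rx": 0, "ry": 0, "rz": 0},
  {"claw": -1, "tx": 0, "ty": 0, "tz": -0.8, "rx": 0, "ry": 0, "rz": 0},
  {"claw": -1, "tx": 0, "ty": 0, "tz": -1, "rx": 0, "ry": 0, "rz": 0},
  {"claw": -1, "tx": 0, "ty": 0, "tz": -1, "rx": 0, "ry": 0, "rz": 0},
])

```text
time: 16.62
eef_pos: [0.5787, 0.1045, 0.0777]
tcp_rot: [[0.048, -0.999, -0.002], [-0.999, -0.048, 0.001], [-0.001, 0.001, -1.0]]
wrist_force: [0.6, 0.2, -2.4]
width: 0.509
```

```bash
python3 - <<'E'
from h import *
s=chk()
q,y=rows([0.578,0.06,0.16],255,claw=-1)
q,y=rows([0.567,-0.0775,0.165],176.9,claw=-1,frm=(q,y))
E
```

```text
t 16.62 p [0.5787 0.1045 0.0777] yaw -87.2 j [ 0.05  0.53 -0.21  0.83  0.   -1.57] F [ 0.6  0.2 -2.4] w 43.3
# from [0.5787 0.1045 0.0777] yaw 272.8 -> [0.578 0.06  0.16 ] yaw 255.0; final j6~-69
[{"claw": -1, "tx": 0.44, "ty": 0.03, "tz": -0.82, "rx": 0, "ry": 0, "rz": 0.025}, {"claw": -1, "tx": 0.45, "ty": -0.01, "tz": -0.83, "rx": 0, "ry": 0, "rz": 0.025}, {"claw": -1, "tx": 0.44, "ty": -0.04, "tz": -0.82, "rx": 0, "ry": 0, "rz": 0.025}, {"claw": -1, "tx": 0.44, "ty": -0.07, "tz": -0.82, "rx": 0, "ry": 0, "rz": 0.025}]
# from [0.5779 0.0601 0.1599] yaw 254.8 -> [ 0.567  -0.0775  0.165 ] yaw 176.9; final j6~-5
[{"claw": -1, "tx": 0.68, "ty": -0.13, "tz": -0.03, "rx": 0, "ry": 0, "rz": 0.054}, {"claw": -1, "tx": 0.65, "ty": -0.24, "tz": -0.02, "rx": 0, "ry": 0, "rz": 0.054}, {"claw": -1, "tx": 0.59, "ty": -0.34, "tz": -0.03, "rx": 0, "ry": 0, "rz": 0.054}, {"claw": -1, "tx": 0.53, "ty": -0.45, "tz": -0.02, "rx": 0, "ry": 0, "rz": 0.054}, {"claw": -1, "tx": 0.45, "ty": -0.52, "tz": -0.03, "rx": 0, "ry": 0, "rz": 0.054}]
[{"claw": -1, "tx": 0.35, "ty": -0.6, "tz": -0.02, "rx": 0, "ry": 0, "rz": 0.054}, {"claw": -1, "tx": 0.25, "ty": -0.64, "tz": -0.03, "rx": 0, "ry": 0, "rz": 0.054}, {"claw": -1, "tx": 0.13, "ty": -0.68, "tz": -0.02, "rx": 0, "ry": 0, "rz": 0.054}]
```

>>> apply_moves([
  {"claw": -1, "tx": 0.44, "ty": 0.03, "tz": -0.82, "rx": 0, "ry": 0, "rz": 0.025},
  {"claw": -1, "tx": 0.45, "ty": -0.01, "tz": -0.83, "rx": 0, "ry": 0, "rz": 0.025},
  {"claw": -1, "tx": 0.44, "ty": -0.04, "tz": -0.82, "rx": 0, "ry": 0, "rz": 0.025},
  {"claw": -1, "tx": 0.44, "ty": -0.07, "tz": -0.82, "rx": 0, "ry": 0, "rz": 0.025},
  {"claw": -1, "tx": 0.68, "ty": -0.13, "tz": -0.03, "rx": 0, "ry": 0, "rz": 0.054},
])

```text
time: 17.25
eef_pos: [0.5779, 0.0427, 0.1617]
tcp_rot: [[-0.425, -0.905, 0.002], [-0.905, 0.425, 0.001], [-0.001, -0.001, -1.0]]
wrist_force: [-0.3, -0.4, -3.0]
width: 0.51
```

>>> apply_moves([
  {"claw": -1, "tx": 0.65, "ty": -0.24, "tz": -0.02, "rx": 0, "ry": 0, "rz": 0.054},
  {"claw": -1, "tx": 0.59, "ty": -0.34, "tz": -0.03, "rx": 0, "ry": 0, "rz": 0.054},
  {"claw": -1, "tx": 0.53, "ty": -0.45, "tz": -0.02, "rx": 0, "ry": 0, "rz": 0.054},
  {"claw": -1, "tx": 0.45, "ty": -0.52, "tz": -0.03, "rx": 0, "ry": 0, "rz": 0.054},
  {"claw": -1, "tx": 0.35, "ty": -0.6, "tz": -0.02, "rx": 0, "ry": 0, "rz": 0.054},
])

```text
time: 17.88
eef_pos: [0.57, -0.0436, 0.163]
tcp_rot: [[-0.961, -0.278, -0.001], [-0.278, 0.961, 0.001], [0.001, 0.001, -1.0]]
wrist_force: [0.3, 0.7, -2.8]
width: 0.513
```

>>> apply_moves([
  {"claw": -1, "tx": 0.25, "ty": -0.64, "tz": -0.03, "rx": 0, "ry": 0, "rz": 0.054},
  {"claw": -1, "tx": 0.13, "ty": -0.68, "tz": -0.02, "rx": 0, "ry": 0, "rz": 0.054},
  {"claw": -1, "tx": 0, "ty": 0, "tz": 0, "rx": 0, "ry": 0, "rz": 0},
  {"claw": -1, "tx": 0, "ty": 0, "tz": 0, "rx": 0, "ry": 0, "rz": 0},
])

```text
time: 18.38
eef_pos: [0.5675, -0.0774, 0.1644]
tcp_rot: [[-0.999, 0.05, -0.001], [0.05, 0.999, 0.001], [0.001, 0.001, -1.0]]
wrist_force: [0.8, 0.9, -3.3]
width: 0.507
```

```bash
python3 - <<'E'
from h import *
s=chk()
im=arm.get_image("wrist"); cv2.imwrite("pics/w_D5.png",im[:,:,::-1])
rows([0.567,-0.0775,0.131],176.9,claw=-1,n=4)
E
```

```text
t 18.38 p [ 0.5675 -0.0774  0.1644] yaw 177.2 j [-0.26  0.43 -0.14  1.01  0.   -0.21] F [ 0.8  0.9 -3.3] w 43.1
# from [ 0.5676 -0.0773  0.1645] yaw 177.2 -> [ 0.567  -0.0775  0.131 ] yaw 176.9; final j6~-5
[{"claw": -1, "tx": 0.01, "ty": 0, "tz": 0.34, "rx": 0, "ry": 0, "rz": 0}, {"claw": -1, "tx": 0, "ty": 0, "tz": 0.33, "rx": 0, "ry": 0, "rz": 0}, {"claw": -1, "tx": 0.01, "ty": -0.01, "tz": 0.34, "rx": 0, "ry": 0, "rz": 0}, {"claw": -1, "tx": 0, "ty": 0, "tz": 0.33, "rx": 0, "ry": 0, "rz": 0}]
```

View pics/w_D5.png

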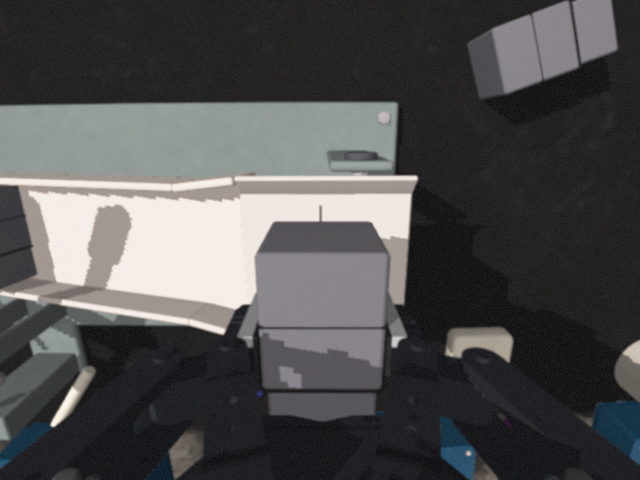

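The deck is level, the block is aligned with the index line, and the first block shows at far left. Lowering now.

>>> apply_moves([
  {"claw": -1, "tx": 0.01, "ty": 0, "tz": 0.34, "rx": 0, "ry": 0, "rz": 0},
  {"claw": -1, "tx": 0, "ty": 0, "tz": 0.34, "rx": 0, "ry": 0, "rz": 0},
  {"claw": -1, "tx": 0, "ty": 0, "tz": 0.34, "rx": 0, "ry": 0, "rz": 0},
  {"claw": -1, "tx": 0, "ty": 0, "tz": 0.33, "rx": 0, "ry": 0, "rz": 0},
  {"claw": -1, "tx": 0, "ty": 0, "tz": 0.16, "rx": 0, "ry": 0, "rz": 0},
])

```text
time: 19.05
eef_pos: [0.5672, -0.0781, 0.1263]
tcp_rot: [[-0.999, 0.053, -0.001], [0.053, 0.999, 0.0], [0.001, 0.0, -1.0]]
wrist_force: [-0.1, 0.3, -2.8]
width: 0.511
```

>>> apply_moves([
  {"claw": -1, "tx": 0, "ty": 0, "tz": 0.07, "rx": 0, "ry": 0, "rz": 0},
  {"claw": -1, "tx": 0, "ty": 0, "tz": 0, "rx": 0, "ry": 0, "rz": 0},
])

```text
time: 19.3
eef_pos: [0.5676, -0.0783, 0.1254]
tcp_rot: [[-0.999, 0.053, 0.0], [0.053, 0.999, -0.0], [-0.0, -0.0, -1.0]]
wrist_force: [0.8, -0.9, -3.0]
width: 0.507
```

>>> apply_moves([
  {"claw": -1, "tx": 0, "ty": 0, "tz": 0.05, "rx": 0, "ry": 0, "rz": 0},
  {"claw": -1, "tx": 0, "ty": 0, "tz": 0, "rx": 0, "ry": 0, "rz": 0},
])

```text
time: 19.55
eef_pos: [0.5675, -0.0782, 0.1241]
tcp_rot: [[-0.999, 0.053, 0.0], [0.053, 0.999, -0.0], [-0.0, -0.0, -1.0]]
wrist_force: [-0.4, 0.8, -2.7]
width: 0.511
```

>>> apply_moves([
  {"claw": -1, "tx": 0, "ty": 0, "tz": 0.03, "rx": 0, "ry": 0, "rz": 0},
  {"claw": -1, "tx": 0, "ty": 0, "tz": 0, "rx": 0, "ry": 0, "rz": 0},
])

```text
time: 19.8
eef_pos: [0.5675, -0.0782, 0.1233]
tcp_rot: [[-0.999, 0.053, 0.0], [0.053, 0.999, 0.0], [-0.0, 0.0, -1.0]]
wrist_force: [0.5, -0.0, -2.9]
width: 0.508
```

>>> apply_moves([
  {"claw": 0.7, "tx": 0, "ty": 0, "tz": 0, "rx": 0, "ry": 0, "rz": 0},
  {"claw": 0.7, "tx": 0, "ty": 0, "tz": -0.3, "rx": 0, "ry": 0, "rz": 0},
  {"claw": 0.7, "tx": 0, "ty": 0, "tz": -0.8, "rx": 0, "ry": 0, "rz": 0},
  {"claw": 0.7, "tx": 0, "ty": 0, "tz": -1, "rx": 0, "ry": 0, "rz": 0},
  {"claw": 0.7, "tx": 0, "ty": 0, "tz": -1, "rx": 0, "ry": 0, "rz": 0},
])

```text
time: 20.42
eef_pos: [0.5677, -0.0782, 0.2023]
tcp_rot: [[-0.999, 0.053, 0.001], [0.053, 0.999, -0.0], [-0.001, -0.0, -1.0]]
wrist_force: [-0.1, -0.3, -0.4]
width: 0.852
```

```bash
python3 - <<'E'
from h import *
chk()
rows([0.445,0.09,0.15],285.5,claw=1)
E
```

```text
t 20.43 p [ 0.5677 -0.0782  0.2023] yaw 177.0 j [-0.26  0.4  -0.07  1.1  -0.   -0.21] F [-0.1 -0.3 -0.4] w 72.4
# from [ 0.5677 -0.0782  0.2023] yaw 177.0 -> [0.445 0.09  0.15 ] yaw 285.5; final j6~-94
[{"claw": 1, "tx": 0.48, "ty": 0.59, "tz": 0.19, "rx": 0, "ry": 0, "rz": -0.055}, {"claw": 1, "tx": 0.37, "ty": 0.66, "tz": 0.19, "rx": 0, "ry": 0, "rz": -0.055}, {"claw": 1, "tx": 0.25, "ty": 0.71, "tz": 0.19, "rx": 0, "ry": 0, "rz": -0.055}, {"claw": 1, "tx": 0.12, "ty": 0.75, "tz": 0.19, "rx": 0, "ry": 0, "rz": -0.055}, {"claw": 1, "tx": 0, "ty": 0.76, "tz": 0.19, "rx": 0, "ry": 0, "rz": -0.055}]
[{"claw": 1, "tx": -0.14, "ty": 0.74, "tz": 0.19, "rx": 0, "ry": 0, "rz": -0.055}, {"claw": 1, "tx": -0.26, "ty": 0.71, "tz": 0.19, "rx": 0, "ry": 0, "rz": -0.055}, {"claw": 1, "tx": -0.38, "ty": 0.65, "tz": 0.19, "rx": 0, "ry": 0, "rz": -0.055}, {"claw": 1, "tx": -0.49, "ty": 0.58, "tz": 0.19, "rx": 0, "ry": 0, "rz": -0.055}, {"claw": 1, "tx": -0.58, "ty": 0.49, "tz": 0.19, "rx": 0, "ry": 0, "rz": -0.055}]
[{"claw": 1, "tx": -0.66, "ty": 0.38, "tz": 0.19, "rx": 0, "ry": 0, "rz": -0.055}]
```

>>> apply_moves([
  {"claw": 1, "tx": 0.48, "ty": 0.59, "tz": 0.19, "rx": 0, "ry": 0, "rz": -0.055},
  {"claw": 1, "tx": 0.37, "ty": 0.66, "tz": 0.19, "rx": 0, "ry": 0, "rz": -0.055},
  {"claw": 1, "tx": 0.25, "ty": 0.71, "tz": 0.19, "rx": 0, "ry": 0, "rz": -0.055},
  {"claw": 1, "tx": 0.12, "ty": 0.75, "tz": 0.19, "rx": 0, "ry": 0, "rz": -0.055},
  {"claw": 1, "tx": 0, "ty": 0.76, "tz": 0.19, "rx": 0, "ry": 0, "rz": -0.055},
], grip_force=40)

```text
time: 21.05
eef_pos: [0.5116, -0.0013, 0.1777]
tcp_rot: [[-0.685, -0.729, 0.001], [-0.729, 0.685, -0.0], [-0.001, -0.001, -1.0]]
wrist_force: [0.9, -0.1, 0.4]
width: 1.0
```

>>> apply_moves([
  {"claw": 1, "tx": -0.14, "ty": 0.74, "tz": 0.19, "rx": 0, "ry": 0, "rz": -0.055},
  {"claw": 1, "tx": -0.26, "ty": 0.71, "tz": 0.19, "rx": 0, "ry": 0, "rz": -0.055},
  {"claw": 1, "tx": -0.38, "ty": 0.65, "tz": 0.19, "rx": 0, "ry": 0, "rz": -0.055},
  {"claw": 1, "tx": -0.49, "ty": 0.58, "tz": 0.19, "rx": 0, "ry": 0, "rz": -0.055},
  {"claw": 1, "tx": -0.58, "ty": 0.49, "tz": 0.19, "rx": 0, "ry": 0, "rz": -0.055},
])

```text
time: 21.68
eef_pos: [0.4561, 0.0752, 0.1539]
tcp_rot: [[0.11, -0.994, 0.001], [-0.994, -0.11, -0.0], [0.0, -0.001, -1.0]]
wrist_force: [0.1, -0.0, 1.3]
width: 0.996
```

>>> apply_moves([
  {"claw": 1, "tx": -0.66, "ty": 0.38, "tz": 0.19, "rx": 0, "ry": 0, "rz": -0.055},
  {"claw": 1, "tx": 0, "ty": 0, "tz": 0, "rx": 0, "ry": 0, "rz": 0},
  {"claw": 1, "tx": 0, "ty": 0, "tz": 0, "rx": 0, "ry": 0, "rz": 0},
  {"claw": 1, "tx": 0, "ty": 0, "tz": 0, "rx": 0, "ry": 0, "rz": 0},
])

```text
time: 22.18
eef_pos: [0.4455, 0.0897, 0.1489]
tcp_rot: [[0.271, -0.963, 0.001], [-0.963, -0.271, -0.0], [0.0, -0.001, -1.0]]
wrist_force: [-0.1, 0.1, -0.9]
width: 1.004
```

```bash
python3 - <<'E'
from h import *
lookwrist("E")
im=arm.get_image("scene"); cv2.imwrite("pics/s_d6.png",cv2.resize(im[200:350,270:450],None,fx=4,fy=4,interpolation=cv2.INTER_CUBIC)[:,:,::-1])
im=cv2.imread("pics/w_E.png"); cv2.imwrite("pics/w_Ec.png",cv2.resize(im[140:320,220:420],None,fx=4,fy=3.3,interpolation=cv2.INTER_CUBIC))
E
```

```text
t 22.18 p [0.4455 0.0897 0.1489] yaw -74.3 j [ 0.04  0.23 -0.47  0.87 -0.   -1.81] F [-0.1  0.1 -0.9] w 85.4
0.91 [346. 150.] ((558.4, 208.4), (59.4, 17.4), 64.8)
0.77 [374. 266.] ((458.4, 218.0), (104.2, 43.3), 86.3)
0.68 [228. 332.] ((442.0, 82.9), (83.9, 43.9), -72.7)
mark 0.83 [228. 333.] [0.4383 0.084  0.022 ]
mark 0.59 [374. 266.] [0.4589 0.2305 0.022 ]
```

View pics/w_E.png

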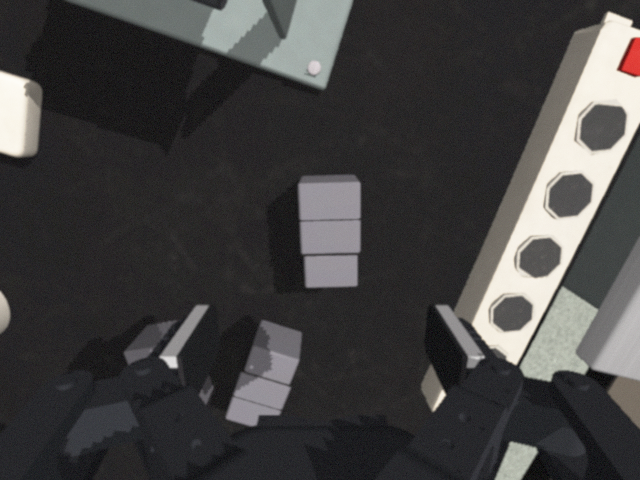

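View pics/s_d6.png

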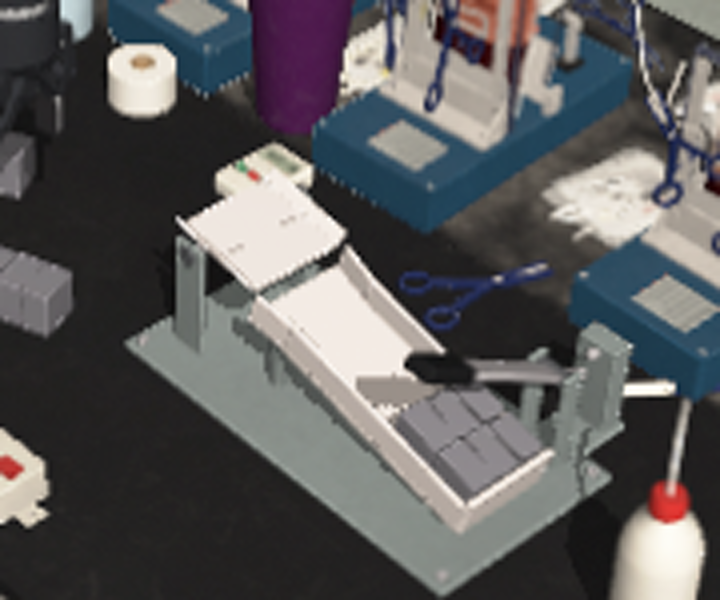

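Two blocks are in. Block E is at (330,230) in the wrist view, with its seams near rows 220 and 253–256.

View pics/w_Ec.png

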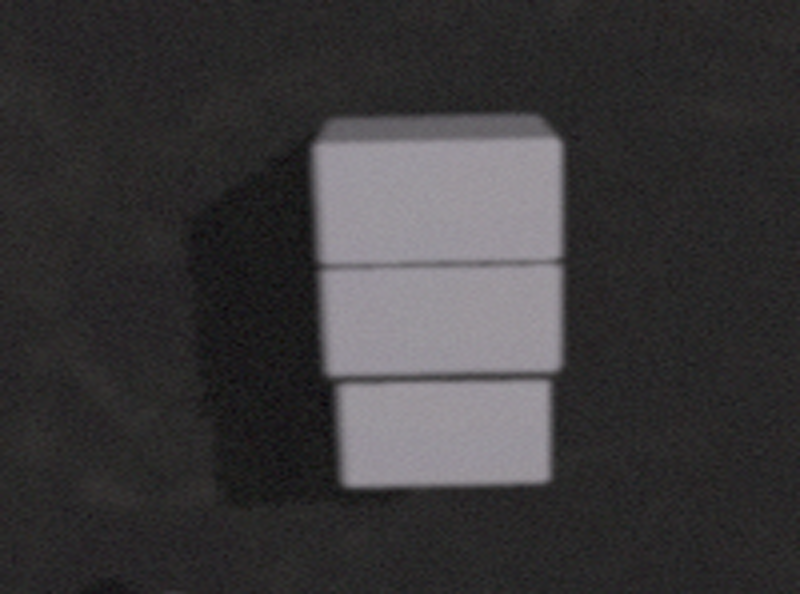

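```bash
python3 - <<'E'
from h import *
s=chk()
c=seams(((220.5,300),(220.5,361)),((254.5,302),(253.5,361)),s)
u=np.array([np.cos(np.radians(287)),np.sin(np.radians(287))])
f=c-0.032*u; print(c,f)
q,y=rows([*f,0.06],286.5,claw=1,n=4)
E
```

```text
t 22.38 p [0.445  0.0899 0.1486] yaw -74.2 j [ 0.04  0.23 -0.47  0.87 -0.   -1.81] F [-0.1 -0.3  0. ] w 85.2
centre [0.4396 0.0857] dist 25.3 width 43.4 ang across+90 -73.7 along -72.1
[0.4395934  0.08569049] [0.43023751 0.11629224]
# from [0.445  0.0899 0.1486] yaw 285.8 -> [0.4302 0.1163 0.06  ] yaw 286.5; final j6~-91
[{"claw": 1, "tx": -0.29, "ty": 0.07, "tz": 0.89, "rx": 0, "ry": 0, "rz": -0.001}, {"claw": 1, "tx": -0.3, "ty": 0.07, "tz": 0.88, "rx": 0, "ry": 0, "rz": -0.001}, {"claw": 1, "tx": -0.29, "ty": 0.07, "tz": 0.89, "rx": 0, "ry": 0, "rz": -0.001}, {"claw": 1, "tx": -0.3, "ty": 0.07, "tz": 0.88, "rx": 0, "ry": 0, "rz": -0.001}]
```

>>> apply_moves([
  {"claw": 1, "tx": -0.3, "ty": 0.07, "tz": 0.89, "rx": 0, "ry": 0, "rz": -0.001},
  {"claw": 1, "tx": -0.3, "ty": 0.07, "tz": 0.88, "rx": 0, "ry": 0, "rz": -0.001},
  {"claw": 1, "tx": -0.3, "ty": 0.07, "tz": 0.89, "rx": 0, "ry": 0, "rz": -0.001},
  {"claw": 1, "tx": -0.3, "ty": 0.07, "tz": 0.88, "rx": 0, "ry": 0, "rz": -0.001},
  {"claw": 1, "tx": 0, "ty": 0, "tz": 0.69, "rx": 0, "ry": 0, "rz": 0},
])

```text
time: 23.0
eef_pos: [0.4293, 0.1172, 0.042]
tcp_rot: [[0.286, -0.958, -0.001], [-0.958, -0.286, -0.0], [-0.0, 0.001, -1.0]]
wrist_force: [-0.3, 0.3, -0.0]
width: 0.998
```

>>> apply_moves([
  {"claw": 1, "tx": 0, "ty": 0, "tz": 0.69, "rx": 0, "ry": 0, "rz": 0},
  {"claw": 1, "tx": 0, "ty": 0, "tz": 0.69, "rx": 0, "ry": 0, "rz": 0},
  {"claw": -1, "tx": 0, "ty": 0, "tz": 0, "rx": 0, "ry": 0, "rz": 0},
  {"claw": -1, "tx": 0, "ty": 0, "tz": 0, "rx": 0, "ry": 0, "rz": 0},
  {"claw": -1, "tx": 0, "ty": 0, "tz": 0, "rx": 0, "ry": 0, "rz": 0},
])

```text
time: 23.62
eef_pos: [0.4305, 0.1171, 0.0092]
tcp_rot: [[0.285, -0.958, 0.001], [-0.958, -0.285, 0.0], [0.0, -0.001, -1.0]]
wrist_force: [1.6, 0.8, 0.1]
width: 0.465
```

>>> apply_moves([
  {"claw": -1, "tx": 0, "ty": 0, "tz": 0, "rx": 0, "ry": 0, "rz": 0},
])

```text
time: 23.75
eef_pos: [0.4305, 0.1171, 0.0091]
tcp_rot: [[0.285, -0.958, 0.002], [-0.958, -0.285, 0.0], [0.0, -0.002, -1.0]]
wrist_force: [-0.1, -0.0, 6.7]
width: 0.468
```

```bash
python3 - <<'E'
from h import *
chk()
im=arm.get_image("wrist"); cv2.imwrite("pics/w_feelE.png",im[100:400,200:450,::-1])
E
```

```text
t 23.75 p [0.4305 0.1171 0.0091] yaw -73.4 j [ 0.1   0.41 -0.67  0.49 -0.   -1.76] F [-0.1 -0.   6.7] w 39.8
```

View pics/w_feelE.png

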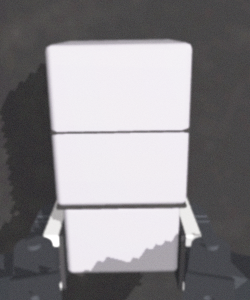

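Feel reads 39.8 mm, so the shoulder is at tool -x again. Regrasping at the middle.

>>> apply_moves([
  {"claw": 0.35, "tx": 0, "ty": 0, "tz": 0, "rx": 0, "ry": 0, "rz": 0},
  {"claw": 0.35, "tx": 0.1, "ty": 0, "tz": 0, "rx": 0, "ry": 0, "rz": 0},
  {"claw": 0.35, "tx": 0.6, "ty": 0, "tz": 0, "rx": 0, "ry": 0, "rz": 0},
  {"claw": 0.35, "tx": 0.56, "ty": 0, "tz": 0, "rx": 0, "ry": 0, "rz": 0},
  {"claw": -1, "tx": 0, "ty": 0, "tz": 0, "rx": 0, "ry": 0, "rz": 0},
], grip_force=60)

```text
time: 24.42
eef_pos: [0.4397, 0.0853, 0.0086]
tcp_rot: [[0.284, -0.959, 0.001], [-0.959, -0.284, -0.001], [0.001, -0.001, -1.0]]
wrist_force: [-0.9, -5.3, 8.4]
width: 0.511
```

>>> apply_moves([
  {"claw": -1, "tx": 0, "ty": 0, "tz": 0, "rx": 0, "ry": 0, "rz": 0},
  {"claw": -1, "tx": 0, "ty": 0, "tz": 0, "rx": 0, "ry": 0, "rz": 0},
  {"claw": -1, "tx": 0, "ty": 0, "tz": -0.8, "rx": 0, "ry": 0, "rz": 0},
  {"claw": -1, "tx": 0, "ty": 0, "tz": -1, "rx": 0, "ry": 0, "rz": 0},
  {"claw": -1, "tx": 0, "ty": 0, "tz": -1, "rx": 0, "ry": 0, "rz": 0},
])

```text
time: 25.05
eef_pos: [0.4379, 0.087, 0.0786]
tcp_rot: [[0.285, -0.958, -0.002], [-0.958, -0.285, 0.0], [-0.001, 0.001, -1.0]]
wrist_force: [0.7, -0.5, -4.0]
width: 0.51
```

```bash
python3 - <<'E'
from h import *
s=chk()
q,y=rows([0.48,0.06,0.16],255,claw=-1)
q,y=rows([0.567,-0.0775,0.165],176.9,claw=-1,frm=(q,y))
E
```

```text
t 25.05 p [0.4379 0.087  0.0786] yaw -73.4 j [ 0.03  0.3  -0.59  0.68  0.   -1.83] F [ 0.7 -0.5 -4. ] w 43.3
# from [0.4379 0.087  0.0786] yaw 286.6 -> [0.48 0.06 0.16] yaw 255.0; final j6~-68
[{"claw": -1, "tx": 0.38, "ty": -0.33, "tz": -0.81, "rx": 0, "ry": 0, "rz": 0.044}, {"claw": -1, "tx": 0.33, "ty": -0.37, "tz": -0.82, "rx": 0, "ry": 0, "rz": 0.044}, {"claw": -1, "tx": 0.27, "ty": -0.42, "tz": -0.81, "rx": 0, "ry": 0, "rz": 0.044}, {"claw": -1, "tx": 0.22, "ty": -0.45, "tz": -0.82, "rx": 0, "ry": 0, "rz": 0.044}]
# from [0.48   0.06   0.1601] yaw 254.9 -> [ 0.567  -0.0775  0.165 ] yaw 176.9; final j6~-5
[{"claw": -1, "tx": 0.55, "ty": -0.6, "tz": -0.02, "rx": 0, "ry": 0, "rz": 0.054}, {"claw": -1, "tx": 0.44, "ty": -0.68, "tz": -0.03, "rx": 0, "ry": 0, "rz": 0.054}, {"claw": -1, "tx": 0.32, "ty": -0.75, "tz": -0.02, "rx": 0, "ry": 0, "rz": 0.054}, {"claw": -1, "tx": 0.19, "ty": -0.79, "tz": -0.03, "rx": 0, "ry": 0, "rz": 0.054}, {"claw": -1, "tx": 0.05, "ty": -0.81, "tz": -0.02, "rx": 0, "ry": 0, "rz": 0.054}]
[{"claw": -1, "tx": -0.08, "ty": -0.81, "tz": -0.03, "rx": 0, "ry": 0, "rz": 0.054}, {"claw": -1, "tx": -0.23, "ty": -0.79, "tz": -0.02, "rx": 0, "ry": 0, "rz": 0.054}, {"claw": -1, "tx": -0.35, "ty": -0.73, "tz": -0.03, "rx": 0, "ry": 0, "rz": 0.054}]
```

>>> apply_moves([
  {"claw": -1, "tx": 0.38, "ty": -0.33, "tz": -0.81, "rx": 0, "ry": 0, "rz": 0.044},
  {"claw": -1, "tx": 0.33, "ty": -0.37, "tz": -0.82, "rx": 0, "ry": 0, "rz": 0.044},
  {"claw": -1, "tx": 0.27, "ty": -0.42, "tz": -0.81, "rx": 0, "ry": 0, "rz": 0.044},
  {"claw": -1, "tx": 0.22, "ty": -0.45, "tz": -0.82, "rx": 0, "ry": 0, "rz": 0.044},
  {"claw": -1, "tx": 0.55, "ty": -0.6, "tz": -0.02, "rx": 0, "ry": 0, "rz": 0.054},
])

```text
time: 25.68
eef_pos: [0.4924, 0.0429, 0.1612]
tcp_rot: [[-0.424, -0.906, 0.001], [-0.906, 0.424, 0.001], [-0.001, -0.001, -1.0]]
wrist_force: [0.3, -0.0, -3.9]
width: 0.506
```

>>> apply_moves([
  {"claw": -1, "tx": 0.44, "ty": -0.68, "tz": -0.03, "rx": 0, "ry": 0, "rz": 0.054},
  {"claw": -1, "tx": 0.32, "ty": -0.75, "tz": -0.02, "rx": 0, "ry": 0, "rz": 0.054},
  {"claw": -1, "tx": 0.19, "ty": -0.79, "tz": -0.03, "rx": 0, "ry": 0, "rz": 0.054},
  {"claw": -1, "tx": 0.05, "ty": -0.81, "tz": -0.02, "rx": 0, "ry": 0, "rz": 0.054},
  {"claw": -1, "tx": -0.08, "ty": -0.81, "tz": -0.03, "rx": 0, "ry": 0, "rz": 0.054},
])

```text
time: 26.3
eef_pos: [0.5455, -0.0435, 0.1628]
tcp_rot: [[-0.96, -0.28, -0.002], [-0.28, 0.96, 0.001], [0.001, 0.001, -1.0]]
wrist_force: [0.3, -0.1, -3.1]
width: 0.51
```

>>> apply_moves([
  {"claw": -1, "tx": -0.23, "ty": -0.79, "tz": -0.02, "rx": 0, "ry": 0, "rz": 0.054},
  {"claw": -1, "tx": -0.35, "ty": -0.73, "tz": -0.03, "rx": 0, "ry": 0, "rz": 0.054},
  {"claw": -1, "tx": 0, "ty": 0, "tz": 0, "rx": 0, "ry": 0, "rz": 0},
  {"claw": -1, "tx": 0, "ty": 0, "tz": 0, "rx": 0, "ry": 0, "rz": 0},
])

```text
time: 26.8
eef_pos: [0.5671, -0.0769, 0.1642]
tcp_rot: [[-0.999, 0.047, -0.002], [0.047, 0.999, 0.001], [0.002, 0.001, -1.0]]
wrist_force: [-0.8, 0.7, -4.0]
width: 0.507
```

```bash
python3 - <<'E'
from h import *
s=chk()
im=arm.get_image("wrist"); cv2.imwrite("pics/w_E5.png",im[:,:,::-1])
rows([0.567,-0.0775,0.131],176.9,claw=-1,n=4)
E
```

```text
t 26.8 p [ 0.5671 -0.0769  0.1642] yaw 177.3 j [-0.26  0.43 -0.14  1.01  0.   -0.22] F [-0.8  0.7 -4. ] w 43.1
# from [ 0.5672 -0.0768  0.1644] yaw 177.3 -> [ 0.567  -0.0775  0.131 ] yaw 176.9; final j6~-5
[{"claw": -1, "tx": 0, "ty": -0.01, "tz": 0.33, "rx": 0, "ry": 0, "rz": 0.001}, {"claw": -1, "tx": 0, "ty": 0, "tz": 0.34, "rx": 0, "ry": 0, "rz": 0.001}, {"claw": -1, "tx": 0, "ty": -0.01, "tz": 0.33, "rx": 0, "ry": 0, "rz": 0.001}, {"claw": -1, "tx": 0, "ty": -0.01, "tz": 0.33, "rx": 0, "ry": 0, "rz": 0.001}]
```

View pics/w_E5.png

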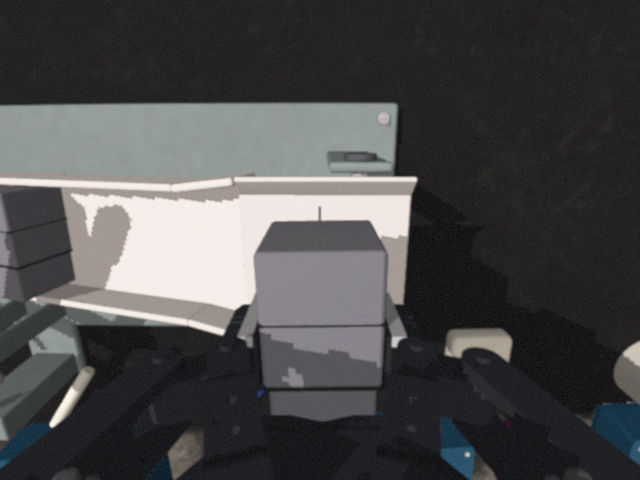

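>>> apply_moves([
  {"claw": -1, "tx": -0.02, "ty": -0.01, "tz": 0.34, "rx": 0, "ry": 0, "rz": 0.001},
  {"claw": -1, "tx": 0, "ty": -0.01, "tz": 0.34, "rx": 0, "ry": 0, "rz": 0.001},
  {"claw": -1, "tx": 0, "ty": -0.01, "tz": 0.33, "rx": 0, "ry": 0, "rz": 0},
  {"claw": -1, "tx": 0, "ty": 0, "tz": 0.33, "rx": 0, "ry": 0, "rz": 0},
  {"claw": -1, "tx": 0, "ty": 0, "tz": 0.16, "rx": 0, "ry": 0, "rz": 0},
])

```text
time: 27.48
eef_pos: [0.5681, -0.0782, 0.1265]
tcp_rot: [[-0.998, 0.056, -0.001], [0.056, 0.998, 0.0], [0.001, 0.0, -1.0]]
wrist_force: [-0.1, -0.0, -3.7]
width: 0.508
```

>>> apply_moves([
  {"claw": -1, "tx": 0, "ty": 0, "tz": 0.07, "rx": 0, "ry": 0, "rz": 0},
  {"claw": -1, "tx": 0, "ty": 0, "tz": 0, "rx": 0, "ry": 0, "rz": 0},
])

```text
time: 27.72
eef_pos: [0.5685, -0.0784, 0.1256]
tcp_rot: [[-0.998, 0.056, 0.0], [0.056, 0.998, -0.0], [-0.0, -0.0, -1.0]]
wrist_force: [0.1, -0.1, -3.1]
width: 0.507
```

>>> apply_moves([
  {"claw": -1, "tx": 0, "ty": 0, "tz": 0.04, "rx": 0, "ry": 0, "rz": 0},
  {"claw": -1, "tx": 0, "ty": 0, "tz": 0, "rx": 0, "ry": 0, "rz": 0},
])

```text
time: 27.98
eef_pos: [0.5685, -0.0784, 0.1247]
tcp_rot: [[-0.998, 0.056, 0.0], [0.056, 0.998, -0.0], [-0.0, -0.0, -1.0]]
wrist_force: [0.1, 0.6, -4.1]
width: 0.507
```

>>> apply_moves([
  {"claw": -1, "tx": 0, "ty": 0, "tz": 0.03, "rx": 0, "ry": 0, "rz": 0},
  {"claw": -1, "tx": 0, "ty": 0, "tz": 0, "rx": 0, "ry": 0, "rz": 0},
])

```text
time: 28.22
eef_pos: [0.5686, -0.0784, 0.1242]
tcp_rot: [[-0.998, 0.056, 0.001], [0.056, 0.998, -0.0], [-0.001, -0.0, -1.0]]
wrist_force: [-0.4, -0.3, 1.4]
width: 0.505
```

>>> apply_moves([
  {"claw": 0.7, "tx": 0, "ty": 0, "tz": 0, "rx": 0, "ry": 0, "rz": 0},
  {"claw": 0.7, "tx": 0, "ty": 0, "tz": -0.3, "rx": 0, "ry": 0, "rz": 0},
  {"claw": 0.7, "tx": 0, "ty": 0, "tz": -0.8, "rx": 0, "ry": 0, "rz": 0},
  {"claw": 0.7, "tx": 0, "ty": 0, "tz": -1, "rx": 0, "ry": 0, "rz": 0},
  {"claw": 0.7, "tx": 0, "ty": 0, "tz": -1, "rx": 0, "ry": 0, "rz": 0},
])

```text
time: 28.85
eef_pos: [0.5686, -0.0784, 0.2027]
tcp_rot: [[-0.998, 0.056, 0.001], [0.056, 0.998, -0.0], [-0.001, -0.0, -1.0]]
wrist_force: [0.4, 0.1, 0.5]
width: 0.853
```

```bash
python3 - <<'E'
from h import *
chk()
rows([0.457,0.227,0.16],266.5,claw=1)
E
```

```text
t 28.85 p [ 0.5686 -0.0784  0.2027] yaw 176.8 j [-0.26  0.4  -0.07  1.1   0.   -0.21] F [0.4 0.1 0.5] w 72.5
# from [ 0.5686 -0.0784  0.2027] yaw 176.8 -> [0.457 0.227 0.16 ] yaw 266.5; final j6~-60
[{"claw": 1, "tx": 0.37, "ty": 0.85, "tz": 0.12, "rx": 0, "ry": 0, "rz": -0.036}, {"claw": 1, "tx": 0.27, "ty": 0.89, "tz": 0.12, "rx": 0, "ry": 0, "rz": -0.036}, {"claw": 1, "tx": 0.16, "ty": 0.92, "tz": 0.13, "rx": 0, "ry": 0, "rz": -0.036}, {"claw": 1, "tx": 0.06, "ty": 0.92, "tz": 0.12, "rx": 0, "ry": 0, "rz": -0.036}, {"claw": 1, "tx": -0.04, "ty": 0.93, "tz": 0.12, "rx": 0, "ry": 0, "rz": -0.036}]
[{"claw": 1, "tx": -0.15, "ty": 0.92, "tz": 0.12, "rx": 0, "ry": 0, "rz": -0.036}, {"claw": 1, "tx": -0.25, "ty": 0.89, "tz": 0.12, "rx": 0, "ry": 0, "rz": -0.036}, {"claw": 1, "tx": -0.35, "ty": 0.87, "tz": 0.13, "rx": 0, "ry": 0, "rz": -0.036}, {"claw": 1, "tx": -0.44, "ty": 0.81, "tz": 0.12, "rx": 0, "ry": 0, "rz": -0.036}, {"claw": 1, "tx": -0.53, "ty": 0.76, "tz": 0.12, "rx": 0, "ry": 0, "rz": -0.036}]
[{"claw": 1, "tx": -0.62, "ty": 0.7, "tz": 0.12, "rx": 0, "ry": 0, "rz": -0.036}, {"claw": 1, "tx": -0.69, "ty": 0.62, "tz": 0.12, "rx": 0, "ry": 0, "rz": -0.036}, {"claw": 1, "tx": -0.75, "ty": 0.54, "tz": 0.13, "rx": 0, "ry": 0, "rz": -0.036}, {"claw": 1, "tx": -0.82, "ty": 0.45, "tz": 0.12, "rx": 0, "ry": 0, "rz": -0.036}]
```

>>> apply_moves([
  {"claw": 1, "tx": 0.37, "ty": 0.85, "tz": 0.12, "rx": 0, "ry": 0, "rz": -0.036},
  {"claw": 1, "tx": 0.27, "ty": 0.89, "tz": 0.12, "rx": 0, "ry": 0, "rz": -0.036},
  {"claw": 1, "tx": 0.16, "ty": 0.92, "tz": 0.12, "rx": 0, "ry": 0, "rz": -0.036},
  {"claw": 1, "tx": 0.06, "ty": 0.92, "tz": 0.12, "rx": 0, "ry": 0, "rz": -0.036},
  {"claw": 1, "tx": -0.04, "ty": 0.93, "tz": 0.12, "rx": 0, "ry": 0, "rz": -0.036},
], grip_force=40)

```text
time: 29.48
eef_pos: [0.5286, 0.0313, 0.1869]
tcp_rot: [[-0.871, -0.491, 0.001], [-0.491, 0.871, -0.0], [-0.001, -0.001, -1.0]]
wrist_force: [0.3, -0.9, 0.7]
width: 1.0
```

>>> apply_moves([
  {"claw": 1, "tx": -0.15, "ty": 0.92, "tz": 0.12, "rx": 0, "ry": 0, "rz": -0.036},
  {"claw": 1, "tx": -0.25, "ty": 0.89, "tz": 0.12, "rx": 0, "ry": 0, "rz": -0.036},
  {"claw": 1, "tx": -0.35, "ty": 0.87, "tz": 0.12, "rx": 0, "ry": 0, "rz": -0.036},
  {"claw": 1, "tx": -0.44, "ty": 0.81, "tz": 0.12, "rx": 0, "ry": 0, "rz": -0.036},
  {"claw": 1, "tx": -0.53, "ty": 0.76, "tz": 0.12, "rx": 0, "ry": 0, "rz": -0.036},
])

```text
time: 30.1
eef_pos: [0.4888, 0.1404, 0.1719]
tcp_rot: [[-0.473, -0.881, 0.001], [-0.881, 0.473, 0.0], [-0.001, -0.001, -1.0]]
wrist_force: [-0.1, 0.7, 0.9]
width: 0.997
```

>>> apply_moves([
  {"claw": 0.5, "tx": -0.62, "ty": 0.7, "tz": 0.12, "rx": 0, "ry": 0, "rz": -0.036},
  {"claw": 0.5, "tx": -0.69, "ty": 0.62, "tz": 0.12, "rx": 0, "ry": 0, "rz": -0.036},
  {"claw": 0.5, "tx": -0.75, "ty": 0.54, "tz": 0.12, "rx": 0, "ry": 0, "rz": -0.036},
  {"claw": 0.5, "tx": -0.82, "ty": 0.45, "tz": 0.12, "rx": 0, "ry": 0, "rz": -0.036},
  {"claw": 0.5, "tx": 0, "ty": 0, "tz": 0, "rx": 0, "ry": 0, "rz": 0},
])

```text
time: 30.72
eef_pos: [0.4565, 0.2282, 0.1597]
tcp_rot: [[-0.041, -0.999, 0.0], [-0.999, 0.041, 0.0], [-0.0, -0.0, -1.0]]
wrist_force: [0.5, -0.8, -0.6]
width: 0.755
```

>>> apply_moves([
  {"claw": 0.5, "tx": 0, "ty": 0, "tz": 0, "rx": 0, "ry": 0, "rz": 0},
  {"claw": 0.5, "tx": 0, "ty": 0, "tz": 0, "rx": 0, "ry": 0, "rz": 0},
])

```text
time: 30.98
eef_pos: [0.4573, 0.2265, 0.1596]
tcp_rot: [[-0.045, -0.999, 0.0], [-0.999, 0.045, -0.0], [0.0, -0.0, -1.0]]
wrist_force: [0.9, -0.7, 0.5]
width: 0.748
```

```bash
python3 - <<'E'
from h import *
lookwrist("C")
im=arm.get_image("scene"); cv2.imwrite("pics/s_d7.png",cv2.resize(im[200:350,270:450],None,fx=4,fy=4,interpolation=cv2.INTER_CUBIC)[:,:,::-1])
E
```

```text
t 30.98 p [0.4573 0.2265 0.1596] yaw -92.6 j [ 0.32  0.32 -0.32  0.94 -0.   -1.21] F [ 0.9 -0.7  0.5] w 63.6
0.76 [260. 221.] ((535.4, 247.9), (81.7, 57.3), -63.3)
0.72 [362. 482.] ((327.5, 334.2), (43.0, 18.3), -16.6)
0.7 [236. 321.] ((458.4, 228.1), (85.0, 44.5), 84.7)
0.55 [270.  21.] ((693.8, 250.7), (82.8, 44.4), 71.8)
mark 0.79 [263. 226.] [0.5392 0.2525 0.022 ]
```

View pics/w_C.png

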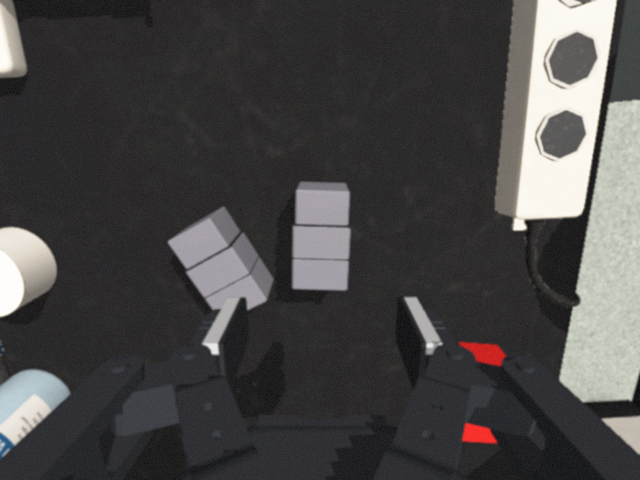

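View pics/s_d7.png

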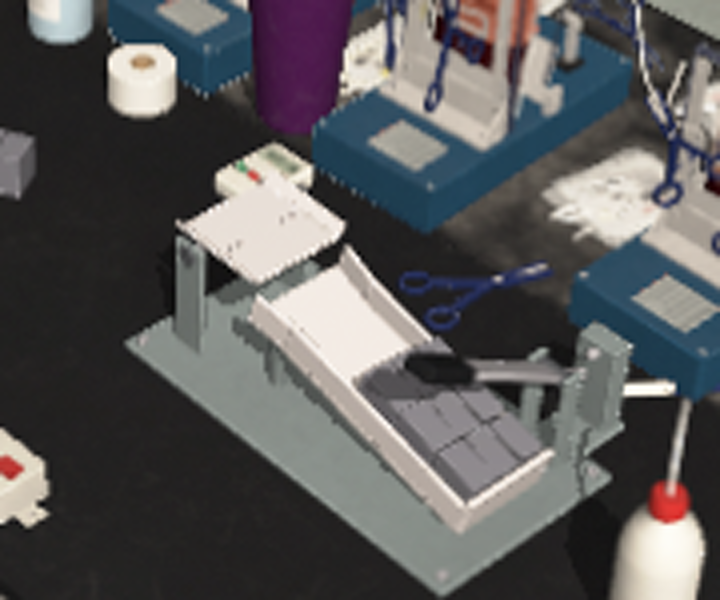

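```bash
python3 - <<'E'
from h import *
s=chk()
im=cv2.imread("pics/w_C.png"); cv2.imwrite("pics/w_Cc.png",cv2.resize(im[160:330,150:370],None,fx=3.5,fy=3.5,interpolation=cv2.INTER_CUBIC))
for rc in [(280,273),(205,223),(242,168),(290,292)]: print(rc,np.round(atz("wrist",rc,.044,s),4))
E
```

```text
t 31.18 p [0.4571 0.2267 0.1594] yaw -92.6 j [ 0.32  0.32 -0.32  0.94 -0.   -1.21] F [ 1.1  0.1 -0.5] w 63.7
(280, 273) [0.4974 0.2606 0.044 ]
(205, 223) [0.5291 0.1993 0.044 ]
(242, 168) [0.5747 0.2258 0.044 ]
(290, 292) [0.4831 0.2698 0.044 ]
```

View pics/w_Cc.png

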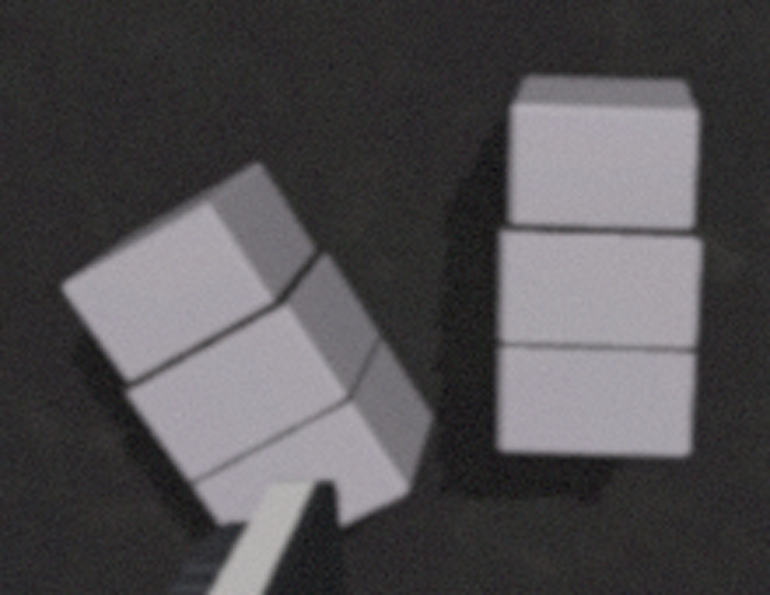

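Three blocks are in. In this view C is at (322,235) and the knocked block, B', is at (220,260). Both appear shouldered at their upper (-y) ends, so I'll turn the tool half round and feel that end of C.

```bash
python3 - <<'E'
from h import *
s=chk()
c=seams(((225.7,293),(227.5,350)),((258.5,292.5),(259.8,348.5)),s)
a=85.5
u=np.array([np.cos(np.radians(a)),np.sin(np.radians(a))])
f=c-0.032*u; print(c,f)
q,y=rows([*f,0.11],a,claw=0.5)
q,y=rows([*f,0.008],a,claw=0.5,frm=(q,y))
E
```

```text
t 31.18 p [0.4571 0.2267 0.1594] yaw -92.6 j [ 0.32  0.32 -0.32  0.94 -0.   -1.21] F [ 1.1  0.1 -0.5] w 63.7
centre [0.4583 0.2319] dist 25.9 width 42.9 ang across+90 265.8 along -94.3
[0.45834207 0.23192508] [0.45583138 0.20002372]
# from [0.4571 0.2267 0.1594] yaw 267.4 -> [0.4558 0.2    0.11  ] yaw 85.5; final j6~118
[{"claw": 0.5, "tx": 0.06, "ty": 0, "tz": 0.11, "rx": 0, "ry": 0, "rz": 0.056}, {"claw": 0.5, "tx": 0.06, "ty": -0.01, "tz": 0.11, "rx": 0, "ry": 0, "rz": 0.056}, {"claw": 0.5, "tx": 0.05, "ty": -0.02, "tz": 0.11, "rx": 0, "ry": 0, "rz": 0.056}, {"claw": 0.5, "tx": 0.05, "ty": -0.03, "tz": 0.11, "rx": 0, "ry": 0, "rz": 0.056}, {"claw": 0.5, "tx": 0.05, "ty": -0.04, "tz": 0.11, "rx": 0, "ry": 0, "rz": 0.056}]
[{"claw": 0.5, "tx": 0.04, "ty": -0.05, "tz": 0.11, "rx": 0, "ry": 0, "rz": 0.056}, {"claw": 0.5, "tx": 0.03, "ty": -0.05, "tz": 0.11, "rx": 0, "ry": 0, "rz": 0.056}, {"claw": 0.5, "tx": 0.02, "ty": -0.05, "tz": 0.11, "rx": 0, "ry": 0, "rz": 0.056}, {"claw": 0.5, "tx": 0.01, "ty": -0.06, "tz": 0.11, "rx": 0, "ry": 0, "rz": 0.056}, {"claw": 0.5, "tx": 0, "ty": -0.0
[... 488 characters left out ...]
 -0.05, "ty": -0.03, "tz": 0.11, "rx": 0, "ry": 0, "rz": 0.056}, {"claw": 0.5, "tx": -0.06, "ty": -0.02, "tz": 0.11, "rx": 0, "ry": 0, "rz": 0.056}, {"claw": 0.5, "tx": -0.06, "ty": -0.01, "tz": 0.1, "rx": 0, "ry": 0, "rz": 0.056}]
# from [0.4558 0.2    0.1101] yaw 86.0 -> [0.4558 0.2    0.008 ] yaw 85.5; final j6~118
[{"claw": 0.5, "tx": 0, "ty": 0, "tz": 0.82, "rx": 0, "ry": 0, "rz": 0.001}, {"claw": 0.5, "tx": 0, "ty": 0, "tz": 0.81, "rx": 0, "ry": 0, "rz": 0.001}, {"claw": 0.5, "tx": 0, "ty": 0, "tz": 0.82, "rx": 0, "ry": 0, "rz": 0.001}, {"claw": 0.5, "tx": 0, "ty": 0, "tz": 0.82, "rx": 0, "ry": 0, "rz": 0.001}, {"claw": 0.5, "tx": 0, "ty": 0, "tz": 0.81, "rx": 0, "ry": 0, "rz": 0.001}]
```

>>> apply_moves([
  {"claw": 0.5, "tx": 0, "ty": 0, "tz": 0, "rx": 0, "ry": 0, "rz": 0.056},
  {"claw": 0.5, "tx": 0, "ty": 0, "tz": 0, "rx": 0, "ry": 0, "rz": 0.056},
  {"claw": 0.5, "tx": 0, "ty": 0, "tz": 0, "rx": 0, "ry": 0, "rz": 0.056},
  {"claw": 0.5, "tx": 0, "ty": 0, "tz": 0, "rx": 0, "ry": 0, "rz": 0.056},
  {"claw": 0.5, "tx": 0, "ty": 0, "tz": 0, "rx": 0, "ry": 0, "rz": 0.056},
])

```text
time: 31.8
eef_pos: [0.4569, 0.2269, 0.1593]
tcp_rot: [[-0.801, -0.598, -0.0], [-0.598, 0.801, -0.0], [0.0, -0.0, -1.0]]
wrist_force: [-0.3, 0.2, -0.9]
width: 0.75
```

>>> apply_moves([
  {"claw": 0.5, "tx": 0, "ty": 0, "tz": 0, "rx": 0, "ry": 0, "rz": 0.056},
  {"claw": 0.5, "tx": 0, "ty": 0, "tz": 0, "rx": 0, "ry": 0, "rz": 0.056},
  {"claw": 0.5, "tx": 0, "ty": 0, "tz": 0, "rx": 0, "ry": 0, "rz": 0.056},
  {"claw": 0.5, "tx": 0, "ty": 0, "tz": 0, "rx": 0, "ry": 0, "rz": 0.056},
  {"claw": 0.5, "tx": 0, "ty": 0, "tz": 0, "rx": 0, "ry": 0, "rz": 0.056},
])

```text
time: 32.42
eef_pos: [0.4569, 0.2269, 0.1593]
tcp_rot: [[-0.972, 0.236, 0.0], [0.236, 0.972, -0.0], [-0.0, -0.0, -1.0]]
wrist_force: [-0.6, 0.0, -0.7]
width: 0.753
```

>>> apply_moves([
  {"claw": 0.5, "tx": 0, "ty": 0, "tz": 0, "rx": 0, "ry": 0, "rz": 0.056},
  {"claw": 0.5, "tx": 0, "ty": 0, "tz": 0, "rx": 0, "ry": 0, "rz": 0.056},
  {"claw": 0.5, "tx": 0, "ty": 0, "tz": 0, "rx": 0, "ry": 0, "rz": 0.056},
  {"claw": 0.5, "tx": 0, "ty": 0, "tz": 0, "rx": 0, "ry": 0, "rz": 0.056},
  {"claw": 0.5, "tx": 0, "ty": 0, "tz": 0, "rx": 0, "ry": 0, "rz": 0.056},
])

```text
time: 33.05
eef_pos: [0.4569, 0.2269, 0.1593]
tcp_rot: [[-0.437, 0.899, -0.0], [0.899, 0.437, -0.0], [-0.0, -0.0, -1.0]]
wrist_force: [-0.2, 1.0, 0.9]
width: 0.751
```

>>> apply_moves([
  {"claw": 0.5, "tx": 0, "ty": 0, "tz": 0, "rx": 0, "ry": 0, "rz": 0.056},
  {"claw": 0.5, "tx": 0, "ty": 0, "tz": 0, "rx": 0, "ry": 0, "rz": 0.056},
  {"claw": 0.5, "tx": 0, "ty": 0, "tz": 0, "rx": 0, "ry": 0, "rz": 0.056},
  {"claw": 0.5, "tx": 0, "ty": 0, "tz": 0, "rx": 0, "ry": 0, "rz": 0},
  {"claw": 0.5, "tx": 0, "ty": 0, "tz": 0, "rx": 0, "ry": 0, "rz": 0},
])

```text
time: 33.67
eef_pos: [0.4569, 0.227, 0.1593]
tcp_rot: [[0.065, 0.998, -0.0], [0.998, -0.065, -0.0], [-0.0, -0.0, -1.0]]
wrist_force: [0.8, -0.1, 0.7]
width: 0.751
```

```bash
python3 - <<'E'
from h import *
s,im=lookwrist("C2")
cv2.imwrite("pics/w_C2c.png",cv2.resize(im[150:330,220:480],None,fx=3,fy=3,interpolation=cv2.INTER_CUBIC)[:,:,::-1])
E
```

```text
t 33.67 p [0.4569 0.227  0.1593] yaw 86.3 j [ 0.32  0.32 -0.32  0.94 -0.    1.95] F [ 0.8 -0.1  0.7] w 63.9
0.65 [189. 430.] ((538.4, 254.6), (85.2, 47.4), -63.1)
0.59 [221. 324.] ((458.7, 234.1), (83.5, 44.0), 85.6)
mark 0.85 [191. 425.] [0.5408 0.252  0.022 ]
mark 0.59 [223. 324.] [0.4596 0.2313 0.022 ]
```

View pics/w_C2c.png

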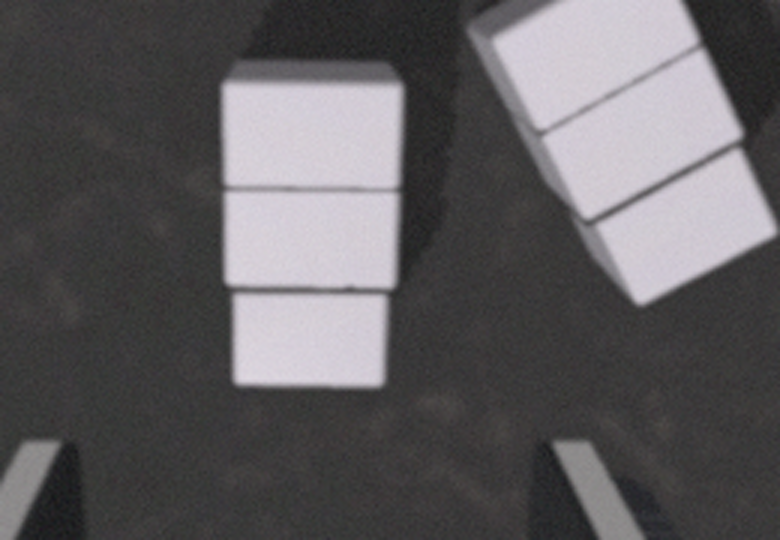

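```bash
python3 - <<'E'
from h import *
s=chk()
c=seams(((212.2,294.3),(212.6,354)),((246.2,295),(246.5,352)),s)
a=86.0
u=np.array([np.cos(np.radians(a)),np.sin(np.radians(a))])
f=c-0.032*u; print(c,f)
q,y=rows([*f,0.06],a,claw=0.5,n=4)
E
```

```text
t 33.83 p [0.4569 0.2271 0.1593] yaw 86.2 j [ 0.32  0.32 -0.32  0.94 -0.    1.96] F [-0.2 -0.6  0.1] w 63.6
centre [0.4592 0.2317] dist 26.4 width 43.8 ang across+90 85.8 along 85.2
[0.45918688 0.23171528] [0.45695467 0.19979323]
# from [0.4569 0.2271 0.1593] yaw 86.2 -> [0.457  0.1998 0.06  ] yaw 86.0; final j6~118
[{"claw": 0.5, "tx": -0.27, "ty": 0.02, "tz": 0.99, "rx": 0, "ry": 0, "rz": 0}, {"claw": 0.5, "tx": -0.27, "ty": 0.02, "tz": 1.0, "rx": 0, "ry": 0, "rz": 0}, {"claw": 0.5, "tx": -0.28, "ty": 0.02, "tz": 0.99, "rx": 0, "ry": 0, "rz": 0}, {"claw": 0.5, "tx": -0.27, "ty": 0.02, "tz": 0.99, "rx": 0, "ry": 0, "rz": 0}]
```

>>> apply_moves([
  {"claw": 0.5, "tx": -0.27, "ty": 0.02, "tz": 0.99, "rx": 0, "ry": 0, "rz": 0},
  {"claw": 0.5, "tx": -0.27, "ty": 0.02, "tz": 0.99, "rx": 0, "ry": 0, "rz": 0},
  {"claw": 0.5, "tx": -0.28, "ty": 0.02, "tz": 0.99, "rx": 0, "ry": 0, "rz": 0},
  {"claw": 0.5, "tx": -0.27, "ty": 0.02, "tz": 0.99, "rx": 0, "ry": 0, "rz": 0},
  {"claw": 0.5, "tx": 0, "ty": 0, "tz": 0.69, "rx": 0, "ry": 0, "rz": 0},
])

```text
time: 34.45
eef_pos: [0.4566, 0.1993, 0.042]
tcp_rot: [[0.068, 0.998, -0.001], [0.998, -0.068, -0.0], [-0.0, -0.001, -1.0]]
wrist_force: [0.5, -0.7, 0.9]
width: 0.751
```

>>> apply_moves([
  {"claw": 0.5, "tx": 0, "ty": 0, "tz": 0.69, "rx": 0, "ry": 0, "rz": 0},
  {"claw": 0.5, "tx": 0, "ty": 0, "tz": 0.69, "rx": 0, "ry": 0, "rz": 0},
  {"claw": -1, "tx": 0, "ty": 0, "tz": 0, "rx": 0, "ry": 0, "rz": 0},
  {"claw": -1, "tx": 0, "ty": 0, "tz": 0, "rx": 0, "ry": 0, "rz": 0},
  {"claw": -1, "tx": 0, "ty": 0, "tz": 0, "rx": 0, "ry": 0, "rz": 0},
])

```text
time: 35.08
eef_pos: [0.4573, 0.1999, 0.0091]
tcp_rot: [[0.068, 0.998, 0.001], [0.998, -0.068, 0.0], [0.0, 0.001, -1.0]]
wrist_force: [-0.2, 0.3, -3.6]
width: 0.464
```

```bash
python3 - <<'E'
from h import *
chk()
im=arm.get_image("wrist"); cv2.imwrite("pics/w_feelC.png",im[100:400,200:500,::-1])
E
```

```text
t 35.08 p [0.4573 0.1999 0.0091] yaw 86.1 j [ 0.27  0.49 -0.53  0.56 -0.    1.9 ] F [-0.2  0.3 -3.6] w 39.5
```

View pics/w_feelC.png

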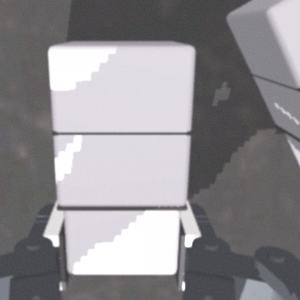

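Feel reads 39.5 mm, so the shoulder is at tool -x. Regrasping at the middle with a small opening to stay clear of B'.

>>> apply_moves([
  {"claw": 0.3, "tx": 0, "ty": 0, "tz": 0, "rx": 0, "ry": 0, "rz": 0},
  {"claw": 0.3, "tx": 0.1, "ty": 0, "tz": 0, "rx": 0, "ry": 0, "rz": 0},
  {"claw": 0.3, "tx": 0.6, "ty": 0, "tz": 0, "rx": 0, "ry": 0, "rz": 0},
  {"claw": 0.3, "tx": 0.57, "ty": 0, "tz": 0, "rx": 0, "ry": 0, "rz": 0},
  {"claw": -1, "tx": 0, "ty": 0, "tz": 0, "rx": 0, "ry": 0, "rz": 0},
], grip_force=60)

```text
time: 35.75
eef_pos: [0.4596, 0.2333, 0.0089]
tcp_rot: [[0.067, 0.998, 0.001], [0.998, -0.067, 0.001], [0.001, 0.001, -1.0]]
wrist_force: [-0.9, 3.0, -1.3]
width: 0.506
```

>>> apply_moves([
  {"claw": -1, "tx": 0, "ty": 0, "tz": 0, "rx": 0, "ry": 0, "rz": 0},
  {"claw": -1, "tx": 0, "ty": 0, "tz": 0, "rx": 0, "ry": 0, "rz": 0},
  {"claw": -1, "tx": 0, "ty": 0, "tz": -0.8, "rx": 0, "ry": 0, "rz": 0},
  {"claw": -1, "tx": 0, "ty": 0, "tz": -1, "rx": 0, "ry": 0, "rz": 0},
  {"claw": -1, "tx": 0, "ty": 0, "tz": -1, "rx": 0, "ry": 0, "rz": 0},
])

```text
time: 36.38
eef_pos: [0.4581, 0.2303, 0.0785]
tcp_rot: [[0.069, 0.998, -0.002], [0.998, -0.069, -0.002], [-0.002, -0.002, -1.0]]
wrist_force: [0.4, -0.0, -2.2]
width: 0.506
```

```bash
python3 - <<'E'
from h import *
s=chk()
q,y=rows([0.48,0.16,0.165],115,claw=-1)
q,y=rows([0.5675,-0.0775,0.165],176.9,claw=-1,frm=(q,y))
E
```

```text
t 36.38 p [0.4581 0.2303 0.0785] yaw 86.0 j [ 0.32  0.41 -0.42  0.75 -0.    1.96] F [ 0.4 -0.  -2.2] w 43.0
# from [0.4581 0.2303 0.0785] yaw 86.0 -> [0.48  0.16  0.165] yaw 115.0; final j6~83
[{"claw": -1, "tx": -0.55, "ty": 0.21, "tz": -0.69, "rx": 0, "ry": 0, "rz": -0.032}, {"claw": -1, "tx": -0.57, "ty": 0.16, "tz": -0.69, "rx": 0, "ry": 0, "rz": -0.032}, {"claw": -1, "tx": -0.58, "ty": 0.1, "tz": -0.7, "rx": 0, "ry": 0, "rz": -0.032}, {"claw": -1, "tx": -0.59, "ty": 0.04, "tz": -0.69, "rx": 0, "ry": 0, "rz": -0.032}, {"claw": -1, "tx": -0.59, "ty": -0.02, "tz": -0.69, "rx": 0, "ry": 0, "rz": -0.032}]
# from [0.4799 0.1599 0.165 ] yaw 114.8 -> [ 0.5675 -0.0775  0.165 ] yaw 176.9; final j6~-5
[{"claw": -1, "tx": -0.92, "ty": -0.07, "tz": 0, "rx": 0, "ry": 0, "rz": -0.031}, {"claw": -1, "tx": -0.9, "ty": -0.17, "tz": 0, "rx": 0, "ry": 0, "rz": -0.031}, {"claw": -1, "tx": -0.89, "ty": -0.25, "tz": 0, "rx": 0, "ry": 0, "rz": -0.031}, {"claw": -1, "tx": -0.86, "ty": -0.33, "tz": 0, "rx": 0, "ry": 0, "rz": -0.031}, {"claw": -1, "tx": -0.82, "ty": -0.42, "tz": 0, "rx": 0, "ry": 0, "rz": -0.031}]
[{"claw": -1, "tx": -0.77, "ty": -0.49, "tz": 0, "rx": 0, "ry": 0, "rz": -0.031}, {"claw": -1, "tx": -0.73, "ty": -0.57, "tz": 0, "rx": 0, "ry": 0, "rz": -0.031}, {"claw": -1, "tx": -0.66, "ty": -0.63, "tz": 0, "rx": 0, "ry": 0, "rz": -0.031}, {"claw": -1, "tx": -0.6, "ty": -0.7, "tz": 0, "rx": 0, "ry": 0, "rz": -0.031}, {"claw": -1, "tx": -0.53, "ty": -0.75, "tz": 0, "rx": 0, "ry": 0, "rz": -0.031}]
[{"claw": -1, "tx": -0.46, "ty": -0.8, "tz": 0, "rx": 0, "ry": 0, "rz": -0.031}]
```

>>> apply_moves([
  {"claw": -1, "tx": -0.55, "ty": 0.21, "tz": -0.69, "rx": 0, "ry": 0, "rz": -0.032},
  {"claw": -1, "tx": -0.57, "ty": 0.16, "tz": -0.69, "rx": 0, "ry": 0, "rz": -0.032},
  {"claw": -1, "tx": -0.58, "ty": 0.1, "tz": -0.7, "rx": 0, "ry": 0, "rz": -0.032},
  {"claw": -1, "tx": -0.59, "ty": 0.04, "tz": -0.69, "rx": 0, "ry": 0, "rz": -0.032},
  {"claw": -1, "tx": -0.59, "ty": -0.02, "tz": -0.69, "rx": 0, "ry": 0, "rz": -0.032},
])

```text
time: 37.0
eef_pos: [0.4801, 0.1596, 0.1648]
tcp_rot: [[-0.423, 0.906, -0.002], [0.906, 0.423, -0.002], [-0.0, -0.003, -1.0]]
wrist_force: [1.0, -0.7, -3.1]
width: 0.506
```

>>> apply_moves([
  {"claw": -1, "tx": -0.92, "ty": -0.07, "tz": 0, "rx": 0, "ry": 0, "rz": -0.031},
  {"claw": -1, "tx": -0.9, "ty": -0.17, "tz": 0, "rx": 0, "ry": 0, "rz": -0.031},
  {"claw": -1, "tx": -0.89, "ty": -0.25, "tz": 0, "rx": 0, "ry": 0, "rz": -0.031},
  {"claw": -1, "tx": -0.86, "ty": -0.33, "tz": 0, "rx": 0, "ry": 0, "rz": -0.031},
  {"claw": -1, "tx": -0.82, "ty": -0.42, "tz": 0, "rx": 0, "ry": 0, "rz": -0.031},
])

```text
time: 37.62
eef_pos: [0.5199, 0.0515, 0.1641]
tcp_rot: [[-0.798, 0.603, -0.003], [0.603, 0.798, -0.001], [0.001, -0.002, -1.0]]
wrist_force: [-0.2, 0.1, -3.7]
width: 0.509
```

>>> apply_moves([
  {"claw": -1, "tx": -0.77, "ty": -0.49, "tz": 0, "rx": 0, "ry": 0, "rz": -0.031},
  {"claw": -1, "tx": -0.73, "ty": -0.57, "tz": 0, "rx": 0, "ry": 0, "rz": -0.031},
  {"claw": -1, "tx": -0.66, "ty": -0.63, "tz": 0, "rx": 0, "ry": 0, "rz": -0.031},
  {"claw": -1, "tx": -0.6, "ty": -0.7, "tz": 0, "rx": 0, "ry": 0, "rz": -0.031},
  {"claw": -1, "tx": -0.53, "ty": -0.75, "tz": 0, "rx": 0, "ry": 0, "rz": -0.031},
])

```text
time: 38.25
eef_pos: [0.5596, -0.0559, 0.1641]
tcp_rot: [[-0.987, 0.16, -0.003], [0.16, 0.987, -0.0], [0.003, -0.001, -1.0]]
wrist_force: [-0.2, 0.1, -2.3]
width: 0.51
```

>>> apply_moves([
  {"claw": -1, "tx": -0.46, "ty": -0.8, "tz": 0, "rx": 0, "ry": 0, "rz": -0.031},
  {"claw": -1, "tx": 0, "ty": 0, "tz": 0, "rx": 0, "ry": 0, "rz": 0},
  {"claw": -1, "tx": 0, "ty": 0, "tz": 0, "rx": 0, "ry": 0, "rz": 0},
])

```text
time: 38.62
eef_pos: [0.5677, -0.0761, 0.1643]
tcp_rot: [[-0.998, 0.067, -0.002], [0.067, 0.998, 0.0], [0.002, 0.0, -1.0]]
wrist_force: [-0.5, 0.5, -3.2]
width: 0.51
```

```bash
python3 - <<'E'
from h import *
s=chk()
im=arm.get_image("wrist"); cv2.imwrite("pics/w_C5.png",im[:,:,::-1])
rows([0.5675,-0.0775,0.131],176.9,claw=-1,n=4)
E
```

```text
t 38.62 p [ 0.5677 -0.0761  0.1643] yaw 176.1 j [-0.26  0.43 -0.13  1.01 -0.   -0.19] F [-0.5  0.5 -3.2] w 43.3
# from [ 0.5679 -0.0759  0.1645] yaw 176.2 -> [ 0.5675 -0.0775  0.131 ] yaw 176.9; final j6~-5
[{"claw": -1, "tx": 0, "ty": -0.02, "tz": 0.34, "rx": 0, "ry": 0, "rz": -0.001}, {"claw": -1, "tx": 0.01, "ty": -0.01, "tz": 0.33, "rx": 0, "ry": 0, "rz": -0.001}, {"claw": -1, "tx": 0, "ty": -0.02, "tz": 0.34, "rx": 0, "ry": 0, "rz": -0.001}, {"claw": -1, "tx": 0, "ty": -0.02, "tz": 0.33, "rx": 0, "ry": 0, "rz": -0.001}]
```

View pics/w_C5.png

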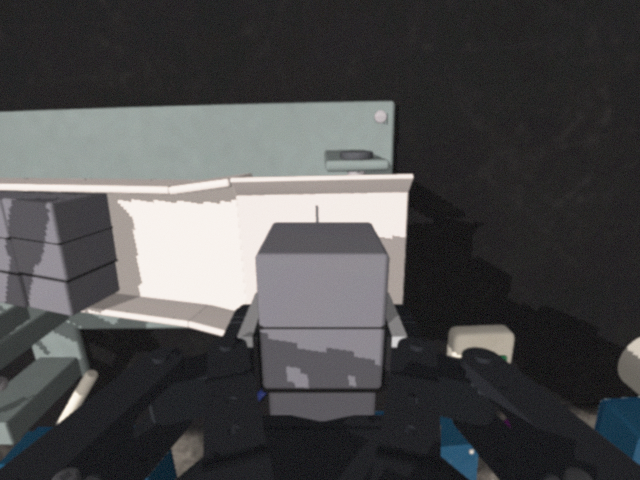

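>>> apply_moves([
  {"claw": -1, "tx": 0, "ty": -0.02, "tz": 0.34, "rx": 0, "ry": 0, "rz": -0.001},
  {"claw": -1, "tx": 0, "ty": -0.02, "tz": 0.34, "rx": 0, "ry": 0, "rz": -0.001},
  {"claw": -1, "tx": 0, "ty": -0.02, "tz": 0.33, "rx": 0, "ry": 0, "rz": -0.001},
  {"claw": -1, "tx": 0, "ty": -0.02, "tz": 0.33, "rx": 0, "ry": 0, "rz": -0.001},
  {"claw": -1, "tx": 0, "ty": 0, "tz": 0.16, "rx": 0, "ry": 0, "rz": 0},
])

```text
time: 39.3
eef_pos: [0.5683, -0.0782, 0.1268]
tcp_rot: [[-0.999, 0.053, -0.001], [0.053, 0.999, 0.0], [0.001, 0.0, -1.0]]
wrist_force: [-0.3, 0.2, -2.8]
width: 0.508
```

>>> apply_moves([
  {"claw": -1, "tx": 0, "ty": 0, "tz": 0.07, "rx": 0, "ry": 0, "rz": 0},
  {"claw": -1, "tx": 0, "ty": 0, "tz": 0, "rx": 0, "ry": 0, "rz": 0},
])

```text
time: 39.55
eef_pos: [0.5688, -0.0783, 0.1259]
tcp_rot: [[-0.999, 0.053, 0.0], [0.053, 0.999, -0.0], [-0.0, -0.0, -1.0]]
wrist_force: [-0.4, -0.3, -2.9]
width: 0.509
```

>>> apply_moves([
  {"claw": -1, "tx": 0, "ty": 0, "tz": 0.04, "rx": 0, "ry": 0, "rz": 0},
  {"claw": -1, "tx": 0, "ty": 0, "tz": 0, "rx": 0, "ry": 0, "rz": 0},
])

```text
time: 39.8
eef_pos: [0.5687, -0.0783, 0.1249]
tcp_rot: [[-0.999, 0.053, 0.0], [0.053, 0.999, -0.0], [-0.0, -0.0, -1.0]]
wrist_force: [-0.8, 0.3, -3.0]
width: 0.506
```

>>> apply_moves([
  {"claw": -1, "tx": 0, "ty": 0, "tz": 0.02, "rx": 0, "ry": 0, "rz": 0},
  {"claw": -1, "tx": 0, "ty": 0, "tz": 0, "rx": 0, "ry": 0, "rz": 0},
])

```text
time: 40.05
eef_pos: [0.5688, -0.0783, 0.1244]
tcp_rot: [[-0.999, 0.053, 0.0], [0.053, 0.999, -0.0], [-0.0, -0.0, -1.0]]
wrist_force: [0.9, -0.1, -2.1]
width: 0.505
```

>>> apply_moves([
  {"claw": 0.7, "tx": 0, "ty": 0, "tz": 0.01, "rx": 0, "ry": 0, "rz": 0},
  {"claw": 0.7, "tx": 0, "ty": 0, "tz": -0.3, "rx": 0, "ry": 0, "rz": 0},
  {"claw": 0.7, "tx": 0, "ty": 0, "tz": -0.8, "rx": 0, "ry": 0, "rz": 0},
  {"claw": 0.7, "tx": 0, "ty": 0, "tz": -1, "rx": 0, "ry": 0, "rz": 0},
  {"claw": 0.7, "tx": 0, "ty": 0, "tz": -1, "rx": 0, "ry": 0, "rz": 0},
])

```text
time: 40.67
eef_pos: [0.5688, -0.0783, 0.2031]
tcp_rot: [[-0.999, 0.053, 0.001], [0.053, 0.999, -0.0], [-0.001, -0.0, -1.0]]
wrist_force: [0.8, -0.8, -0.2]
width: 0.851
```

```bash
python3 - <<'E'
from h import *
chk()
looktop("4")
rows([0.539,0.248,0.15],117,claw=1)
E
```

```text
t 40.67 p [ 0.5688 -0.0783  0.2031] yaw 177.0 j [-0.26  0.4  -0.07  1.1  -0.   -0.21] F [ 0.8 -0.8 -0.2] w 72.3
0.96 [227. 416.] ((557.3, -311.8), (83.0, 40.9), 0.1) grey
0.81 [273. 136.] ((400.4, 501.2), (91.8, 51.0), 60.0) RED
0.76 [229. 426.] ((556.5, -343.9), (80.6, 19.9), -2.5) grey
0.64 [228. 224.] ((538.6, 249.0), (84.2, 51.1), -63.1) grey
0.6 [223. 400.] ((561.4, -262.5), (86.7, 60.0), -3.1) grey
0.57 [299. 167.] ((313.9, 391.2), (92.3, 51.5), 81.9) RED
# from [ 0.5704 -0.0787  0.2049] yaw 177.0 -> [0.539 0.248 0.15 ] yaw 117.0; final j6~88
[{"claw": 1, "tx": 0.14, "ty": 0.93, "tz": 0.16, "rx": 0, "ry": 0, "rz": 0.024}, {"claw": 1, "tx": 0.21, "ty": 0.91, "tz": 0.15, "rx": 0, "ry": 0, "rz": 0.024}, {"claw": 1, "tx": 0.27, "ty": 0.9, "tz": 0.16, "rx": 0, "ry": 0, "rz": 0.024}, {"claw": 1, "tx": 0.35, "ty": 0.87, "tz": 0.16, "rx": 0, "ry": 0, "rz": 0.024}, {"claw": 1, "tx": 0.41, "ty": 0.84, "tz": 0.15, "rx": 0, "ry": 0, "rz": 0.024}]
[{"claw": 1, "tx": 0.47, "ty": 0.82, "tz": 0.16, "rx": 0, "ry": 0, "rz": 0.024}, {"claw": 1, "tx": 0.53, "ty": 0.77, "tz": 0.16, "rx": 0, "ry": 0, "rz": 0.024}, {"claw": 1, "tx": 0.58, "ty": 0.73, "tz": 0.16, "rx": 0, "ry": 0, "rz": 0.024}, {"claw": 1, "tx": 0.64, "ty": 0.69, "tz": 0.15, "rx": 0, "ry": 0, "rz": 0.024}, {"claw": 1, "tx": 0.69, "ty": 0.63, "tz": 0.16, "rx": 0, "ry": 0, "rz": 0.024}]
[{"claw": 1, "tx": 0.74, "ty": 0.58, "tz": 0.16, "rx": 0, "ry": 0, "rz": 0.024}, {"claw": 1, "tx": 0.78, "ty": 0.52, "tz": 0.15, "rx": 0, "ry": 0, "rz": 0.024}, {"claw": 1, "tx": 0.81, "ty": 0.47, "tz": 0.16, "rx": 0, "ry": 0, "rz": 0.024}, {"claw": 1, "tx": 0.85, "ty": 0.4, "tz": 0.16, "rx": 0, "ry": 0, "rz": 0.024}]
```

>>> apply_moves([
  {"claw": 1, "tx": 0.14, "ty": 0.93, "tz": 0.16, "rx": 0, "ry": 0, "rz": 0.024},
  {"claw": 1, "tx": 0.21, "ty": 0.91, "tz": 0.15, "rx": 0, "ry": 0, "rz": 0.024},
  {"claw": 1, "tx": 0.27, "ty": 0.9, "tz": 0.16, "rx": 0, "ry": 0, "rz": 0.024},
  {"claw": 1, "tx": 0.35, "ty": 0.87, "tz": 0.16, "rx": 0, "ry": 0, "rz": 0.024},
  {"claw": 1, "tx": 0.41, "ty": 0.84, "tz": 0.15, "rx": 0, "ry": 0, "rz": 0.024},
], grip_force=40)

```text
time: 41.4
eef_pos: [0.557, 0.0391, 0.1816]
tcp_rot: [[-0.908, 0.419, -0.0], [0.419, 0.908, 0.0], [0.0, -0.0, -1.0]]
wrist_force: [-0.4, 0.1, 0.1]
width: 1.003
```

>>> apply_moves([
  {"claw": 1, "tx": 0.47, "ty": 0.82, "tz": 0.16, "rx": 0, "ry": 0, "rz": 0.024},
  {"claw": 1, "tx": 0.53, "ty": 0.77, "tz": 0.16, "rx": 0, "ry": 0, "rz": 0.024},
  {"claw": 1, "tx": 0.58, "ty": 0.73, "tz": 0.16, "rx": 0, "ry": 0, "rz": 0.024},
  {"claw": 1, "tx": 0.64, "ty": 0.69, "tz": 0.15, "rx": 0, "ry": 0, "rz": 0.024},
  {"claw": 1, "tx": 0.69, "ty": 0.63, "tz": 0.16, "rx": 0, "ry": 0, "rz": 0.024},
])

```text
time: 42.02
eef_pos: [0.546, 0.1557, 0.1618]
tcp_rot: [[-0.69, 0.724, -0.0], [0.724, 0.69, -0.0], [0.0, -0.0, -1.0]]
wrist_force: [-0.4, 0.2, 0.0]
width: 0.998
```

>>> apply_moves([
  {"claw": 1, "tx": 0.74, "ty": 0.58, "tz": 0.16, "rx": 0, "ry": 0, "rz": 0.024},
  {"claw": 1, "tx": 0.78, "ty": 0.52, "tz": 0.15, "rx": 0, "ry": 0, "rz": 0.024},
  {"claw": 1, "tx": 0.81, "ty": 0.47, "tz": 0.16, "rx": 0, "ry": 0, "rz": 0.024},
  {"claw": 1, "tx": 0.85, "ty": 0.4, "tz": 0.16, "rx": 0, "ry": 0, "rz": 0.024},
  {"claw": 1, "tx": 0, "ty": 0, "tz": 0, "rx": 0, "ry": 0, "rz": 0},
])

```text
time: 42.65
eef_pos: [0.5366, 0.2495, 0.1459]
tcp_rot: [[-0.448, 0.894, -0.001], [0.894, 0.448, -0.0], [0.0, -0.001, -1.0]]
wrist_force: [0.1, -0.4, -0.7]
width: 1.006
```

>>> apply_moves([
  {"claw": 1, "tx": 0, "ty": 0, "tz": 0, "rx": 0, "ry": 0, "rz": 0},
  {"claw": 1, "tx": 0, "ty": 0, "tz": 0, "rx": 0, "ry": 0, "rz": 0},
])

```text
time: 42.9
eef_pos: [0.5375, 0.2477, 0.1466]
tcp_rot: [[-0.446, 0.895, 0.0], [0.895, 0.446, -0.0], [-0.0, 0.0, -1.0]]
wrist_force: [-0.9, 0.2, 0.7]
width: 1.002
```

```bash
python3 - <<'E'
from h import *
s,im=lookwrist("B")
cv2.imwrite("pics/w_Bc.png",cv2.resize(im[140:330,220:460],None,fx=3,fy=3,interpolation=cv2.INTER_CUBIC)[:,:,::-1])
im=arm.get_image("scene"); cv2.imwrite("pics/s_d8.png",cv2.resize(im[200:350,270:450],None,fx=4,fy=4,interpolation=cv2.INTER_CUBIC)[:,:,::-1])
E
```

```text
t 42.9 p [0.5375 0.2477 0.1466] yaw 116.5 j [ 0.31  0.47 -0.11  0.99 -0.    1.42] F [-0.9  0.2  0.7] w 85.2
0.61 [228. 329.] ((539.8, 255.3), (83.1, 43.6), -63.6)
mark 0.89 [228. 328.] [0.5409 0.2531 0.022 ]
```

View pics/w_Bc.png

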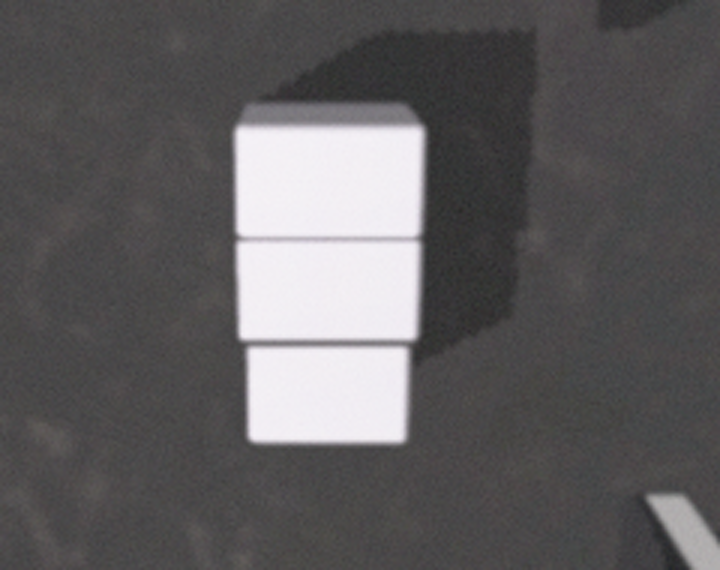

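View pics/s_d8.png

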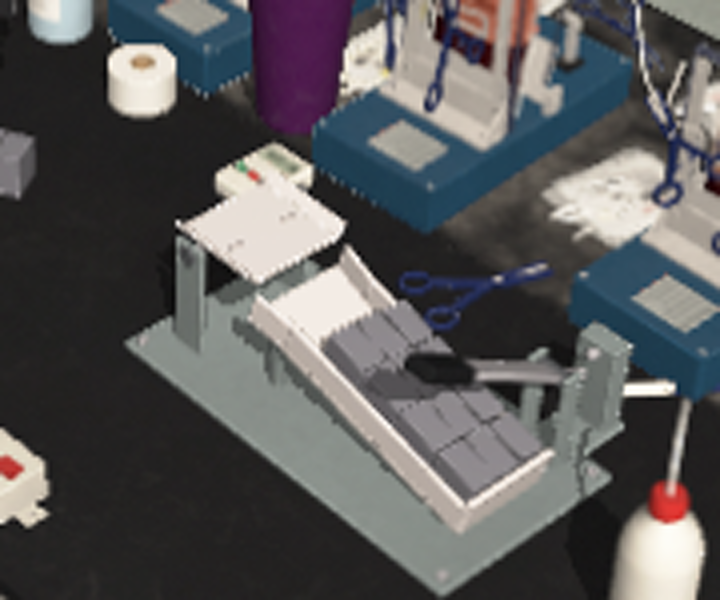

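Four blocks are in and the deck is rising. B' is at (330,230), with its narrow end at the bottom (tool -x).

```bash
python3 - <<'E'
from h import *
s=chk()
c=seams(((219.5,299),(219.5,361)),((254.2,300),(254.2,359.5)),s)
a=116.6
u=np.array([np.cos(np.radians(a)),np.sin(np.radians(a))])
f=c-0.032*u; print(c,f)
q,y=rows([*f,0.06],a,claw=1,n=4)
E
```

```text
t 43.1 p [0.5375 0.248  0.1467] yaw 116.5 j [ 0.31  0.47 -0.11  0.99 -0.    1.42] F [0.2 0.8 1. ] w 85.2
centre [0.5419 0.2529] dist 26.0 width 43.6 ang across+90 116.5 along 116.5
[0.54185165 0.25292864] [0.55617995 0.2243157 ]
# from [0.5375 0.248  0.1467] yaw 116.5 -> [0.5562 0.2243 0.06  ] yaw 116.6; final j6~85
[{"claw": 1, "tx": -0.3, "ty": 0.06, "tz": 0.87, "rx": 0, "ry": 0, "rz": 0}, {"claw": 1, "tx": -0.29, "ty": 0.06, "tz": 0.86, "rx": 0, "ry": 0, "rz": 0}, {"claw": 1, "tx": -0.3, "ty": 0.07, "tz": 0.87, "rx": 0, "ry": 0, "rz": 0}, {"claw": 1, "tx": -0.29, "ty": 0.06, "tz": 0.87, "rx": 0, "ry": 0, "rz": 0}]
```

>>> apply_moves([
  {"claw": 1, "tx": -0.3, "ty": 0.06, "tz": 0.87, "rx": 0, "ry": 0, "rz": 0},
  {"claw": 1, "tx": -0.29, "ty": 0.06, "tz": 0.87, "rx": 0, "ry": 0, "rz": 0},
  {"claw": 1, "tx": -0.3, "ty": 0.07, "tz": 0.87, "rx": 0, "ry": 0, "rz": 0},
  {"claw": 1, "tx": -0.29, "ty": 0.06, "tz": 0.87, "rx": 0, "ry": 0, "rz": 0},
  {"claw": 1, "tx": 0, "ty": 0, "tz": 0.69, "rx": 0, "ry": 0, "rz": 0},
])

```text
time: 43.72
eef_pos: [0.5561, 0.2243, 0.0414]
tcp_rot: [[-0.445, 0.895, -0.0], [0.895, 0.445, -0.0], [0.0, -0.0, -1.0]]
wrist_force: [-0.8, -0.1, -0.2]
width: 1.003
```

>>> apply_moves([
  {"claw": 1, "tx": 0, "ty": 0, "tz": 0.69, "rx": 0, "ry": 0, "rz": 0},
  {"claw": 1, "tx": 0, "ty": 0, "tz": 0.69, "rx": 0, "ry": 0, "rz": 0},
  {"claw": -1, "tx": 0, "ty": 0, "tz": 0, "rx": 0, "ry": 0, "rz": 0},
  {"claw": -1, "tx": 0, "ty": 0, "tz": 0, "rx": 0, "ry": 0, "rz": 0},
  {"claw": -1, "tx": 0, "ty": 0, "tz": 0, "rx": 0, "ry": 0, "rz": 0},
])

```text
time: 44.35
eef_pos: [0.5566, 0.225, 0.0087]
tcp_rot: [[-0.446, 0.895, 0.001], [0.895, 0.446, 0.0], [-0.0, 0.001, -1.0]]
wrist_force: [0.7, -0.3, -1.8]
width: 0.463
```

>>> apply_moves([
  {"claw": -1, "tx": 0, "ty": 0, "tz": 0, "rx": 0, "ry": 0, "rz": 0},
])

```text
time: 44.48
eef_pos: [0.5566, 0.2249, 0.0086]
tcp_rot: [[-0.446, 0.895, 0.001], [0.895, 0.446, 0.0], [-0.0, 0.001, -1.0]]
wrist_force: [-1.2, -0.3, 6.0]
width: 0.46
```

```bash
python3 - <<'E'
from h import *
chk()
im=arm.get_image("wrist"); cv2.imwrite("pics/w_feelB.png",im[100:400,200:500,::-1])
E
```

```text
t 44.48 p [0.5566 0.2249 0.0086] yaw 116.5 j [ 0.26  0.63 -0.24  0.7  -0.    1.37] F [-1.2 -0.3  6. ] w 39.1
```

View pics/w_feelB.png

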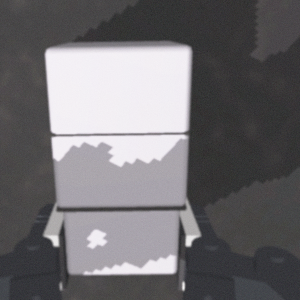

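Feel reads 39.1 mm, so the shoulder is at tool -x. Regrasping at the middle.

>>> apply_moves([
  {"claw": 0.35, "tx": 0, "ty": 0, "tz": 0, "rx": 0, "ry": 0, "rz": 0},
  {"claw": 0.35, "tx": 0.1, "ty": 0, "tz": 0, "rx": 0, "ry": 0, "rz": 0},
  {"claw": 0.35, "tx": 0.6, "ty": 0, "tz": 0, "rx": 0, "ry": 0, "rz": 0},
  {"claw": 0.35, "tx": 0.57, "ty": 0, "tz": 0, "rx": 0, "ry": 0, "rz": 0},
  {"claw": -1, "tx": 0, "ty": 0, "tz": 0, "rx": 0, "ry": 0, "rz": 0},
], grip_force=60)

```text
time: 45.15
eef_pos: [0.541, 0.2549, 0.008]
tcp_rot: [[-0.448, 0.894, -0.0], [0.894, 0.448, 0.001], [0.001, 0.0, -1.0]]
wrist_force: [-1.9, -0.4, 0.2]
width: 0.507
```

>>> apply_moves([
  {"claw": -1, "tx": 0, "ty": 0, "tz": 0, "rx": 0, "ry": 0, "rz": 0},
  {"claw": -1, "tx": 0, "ty": 0, "tz": 0, "rx": 0, "ry": 0, "rz": 0},
  {"claw": -1, "tx": 0, "ty": 0, "tz": -0.8, "rx": 0, "ry": 0, "rz": 0},
  {"claw": -1, "tx": 0, "ty": 0, "tz": -1, "rx": 0, "ry": 0, "rz": 0},
  {"claw": -1, "tx": 0, "ty": 0, "tz": -1, "rx": 0, "ry": 0, "rz": 0},
])

```text
time: 45.78
eef_pos: [0.5417, 0.2523, 0.0779]
tcp_rot: [[-0.445, 0.895, -0.001], [0.895, 0.445, -0.001], [-0.001, -0.001, -1.0]]
wrist_force: [0.1, 0.0, -3.4]
width: 0.51
```

```bash
python3 - <<'E'
from h import *
s=chk()
q,y=rows([0.55,0.19,0.165],130,claw=-1)
q,y=rows([0.5675,-0.0775,0.165],176.9,claw=-1,frm=(q,y))
E
```

```text
t 45.77 p [0.5417 0.2523 0.0779] yaw 116.4 j [ 0.31  0.55 -0.18  0.84 -0.    1.42] F [ 0.1  0.  -3.4] w 43.3
# from [0.5417 0.2523 0.0779] yaw 116.4 -> [0.55  0.19  0.165] yaw 130.0; final j6~69
[{"claw": -1, "tx": -0.48, "ty": -0.16, "tz": -0.7, "rx": 0, "ry": 0, "rz": -0.015}, {"claw": -1, "tx": -0.46, "ty": -0.19, "tz": -0.69, "rx": 0, "ry": 0, "rz": -0.015}, {"claw": -1, "tx": -0.46, "ty": -0.2, "tz": -0.7, "rx": 0, "ry": 0, "rz": -0.015}, {"claw": -1, "tx": -0.45, "ty": -0.23, "tz": -0.7, "rx": 0, "ry": 0, "rz": -0.015}, {"claw": -1, "tx": -0.44, "ty": -0.25, "tz": -0.69, "rx": 0, "ry": 0, "rz": -0.015}]
# from [0.5501 0.19   0.1649] yaw 129.9 -> [ 0.5675 -0.0775  0.165 ] yaw 176.9; final j6~-5
[{"claw": -1, "tx": -0.79, "ty": -0.58, "tz": 0, "rx": 0, "ry": 0, "rz": -0.024}, {"claw": -1, "tx": -0.74, "ty": -0.63, "tz": 0, "rx": 0, "ry": 0, "rz": -0.024}, {"claw": -1, "tx": -0.69, "ty": -0.69, "tz": 0, "rx": 0, "ry": 0, "rz": -0.024}, {"claw": -1, "tx": -0.64, "ty": -0.73, "tz": 0, "rx": 0, "ry": 0, "rz": -0.024}, {"claw": -1, "tx": -0.58, "ty": -0.79, "tz": 0, "rx": 0, "ry": 0, "rz": -0.024}]
[{"claw": -1, "tx": -0.52, "ty": -0.82, "tz": 0, "rx": 0, "ry": 0, "rz": -0.024}, {"claw": -1, "tx": -0.45, "ty": -0.86, "tz": 0, "rx": 0, "ry": 0, "rz": -0.024}, {"claw": -1, "tx": -0.39, "ty": -0.9, "tz": 0, "rx": 0, "ry": 0, "rz": -0.024}, {"claw": -1, "tx": -0.32, "ty": -0.92, "tz": 0, "rx": 0, "ry": 0, "rz": -0.024}, {"claw": -1, "tx": -0.25, "ty": -0.94, "tz": 0, "rx": 0, "ry": 0, "rz": -0.024}]
[{"claw": -1, "tx": -0.18, "ty": -0.96, "tz": 0, "rx": 0, "ry": 0, "rz": -0.024}]
```

>>> apply_moves([
  {"claw": -1, "tx": -0.48, "ty": -0.16, "tz": -0.7, "rx": 0, "ry": 0, "rz": -0.015},
  {"claw": -1, "tx": -0.46, "ty": -0.19, "tz": -0.69, "rx": 0, "ry": 0, "rz": -0.015},
  {"claw": -1, "tx": -0.46, "ty": -0.2, "tz": -0.7, "rx": 0, "ry": 0, "rz": -0.015},
  {"claw": -1, "tx": -0.45, "ty": -0.23, "tz": -0.7, "rx": 0, "ry": 0, "rz": -0.015},
  {"claw": -1, "tx": -0.44, "ty": -0.25, "tz": -0.69, "rx": 0, "ry": 0, "rz": -0.015},
])

```text
time: 46.4
eef_pos: [0.5502, 0.1896, 0.1648]
tcp_rot: [[-0.643, 0.766, -0.001], [0.766, 0.643, -0.001], [-0.0, -0.001, -1.0]]
wrist_force: [0.6, -0.5, -3.1]
width: 0.509
```

>>> apply_moves([
  {"claw": -1, "tx": -0.79, "ty": -0.58, "tz": 0, "rx": 0, "ry": 0, "rz": -0.024},
  {"claw": -1, "tx": -0.74, "ty": -0.63, "tz": 0, "rx": 0, "ry": 0, "rz": -0.024},
  {"claw": -1, "tx": -0.69, "ty": -0.69, "tz": 0, "rx": 0, "ry": 0, "rz": -0.024},
  {"claw": -1, "tx": -0.64, "ty": -0.73, "tz": 0, "rx": 0, "ry": 0, "rz": -0.024},
  {"claw": -1, "tx": -0.58, "ty": -0.79, "tz": 0, "rx": 0, "ry": 0, "rz": -0.024},
])

```text
time: 47.02
eef_pos: [0.558, 0.0676, 0.1643]
tcp_rot: [[-0.88, 0.474, -0.001], [0.474, 0.88, -0.001], [0.0, -0.001, -1.0]]
wrist_force: [0.8, 0.1, -1.6]
width: 0.506
```

>>> apply_moves([
  {"claw": -1, "tx": -0.52, "ty": -0.82, "tz": 0, "rx": 0, "ry": 0, "rz": -0.024},
  {"claw": -1, "tx": -0.45, "ty": -0.86, "tz": 0, "rx": 0, "ry": 0, "rz": -0.024},
  {"claw": -1, "tx": -0.39, "ty": -0.9, "tz": 0, "rx": 0, "ry": 0, "rz": -0.024},
  {"claw": -1, "tx": -0.32, "ty": -0.92, "tz": 0, "rx": 0, "ry": 0, "rz": -0.024},
  {"claw": -1, "tx": -0.25, "ty": -0.94, "tz": 0, "rx": 0, "ry": 0, "rz": -0.024},
])

```text
time: 47.65
eef_pos: [0.5658, -0.0538, 0.1642]
tcp_rot: [[-0.993, 0.117, -0.001], [0.117, 0.993, -0.001], [0.001, -0.001, -1.0]]
wrist_force: [-0.2, -0.5, -2.4]
width: 0.505
```

>>> apply_moves([
  {"claw": -1, "tx": -0.18, "ty": -0.96, "tz": 0, "rx": 0, "ry": 0, "rz": -0.024},
  {"claw": -1, "tx": 0, "ty": 0, "tz": 0, "rx": 0, "ry": 0, "rz": 0},
  {"claw": -1, "tx": 0, "ty": 0, "tz": 0, "rx": 0, "ry": 0, "rz": 0},
])

```text
time: 48.02
eef_pos: [0.5675, -0.0766, 0.1644]
tcp_rot: [[-0.999, 0.045, -0.001], [0.045, 0.999, 0.0], [0.001, 0.0, -1.0]]
wrist_force: [-0.1, -0.1, -2.4]
width: 0.512
```

```bash
python3 - <<'E'
from h import *
s=chk()
im=arm.get_image("wrist"); cv2.imwrite("pics/w_B5.png",im[:,:,::-1])
rows([0.568,-0.0775,0.131],176.9,claw=-1,n=4)
E
```

```text
t 48.02 p [ 0.5675 -0.0766  0.1644] yaw 177.4 j [-0.26  0.42 -0.14  1.01 -0.   -0.22] F [-0.1 -0.1 -2.4] w 43.5
# from [ 0.5675 -0.0763  0.1645] yaw 177.5 -> [ 0.568  -0.0775  0.131 ] yaw 176.9; final j6~-5
[{"claw": -1, "tx": -0.01, "ty": -0.01, "tz": 0.34, "rx": 0, "ry": 0, "rz": 0.001}, {"claw": -1, "tx": 0, "ty": -0.01, "tz": 0.33, "rx": 0, "ry": 0, "rz": 0.001}, {"claw": -1, "tx": -0.01, "ty": -0.02, "tz": 0.34, "rx": 0, "ry": 0, "rz": 0.001}, {"claw": -1, "tx": 0, "ty": -0.01, "tz": 0.33, "rx": 0, "ry": 0, "rz": 0.001}]
```

View pics/w_B5.png

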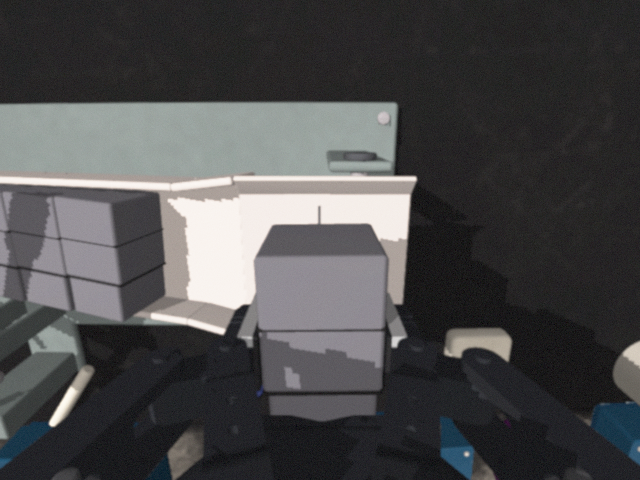

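>>> apply_moves([
  {"claw": -1, "tx": 0, "ty": -0.01, "tz": 0.34, "rx": 0, "ry": 0, "rz": 0.001},
  {"claw": -1, "tx": 0, "ty": -0.01, "tz": 0.34, "rx": 0, "ry": 0, "rz": 0.001},
  {"claw": -1, "tx": 0, "ty": -0.01, "tz": 0.33, "rx": 0, "ry": 0, "rz": 0.001},
  {"claw": -1, "tx": 0, "ty": -0.01, "tz": 0.33, "rx": 0, "ry": 0, "rz": 0},
  {"claw": -1, "tx": 0, "ty": 0, "tz": 0.16, "rx": 0, "ry": 0, "rz": 0},
])

```text
time: 48.7
eef_pos: [0.5675, -0.0776, 0.1265]
tcp_rot: [[-0.999, 0.053, -0.001], [0.053, 0.999, 0.0], [0.001, 0.0, -1.0]]
wrist_force: [0.8, -0.0, -3.1]
width: 0.505
```

>>> apply_moves([
  {"claw": -1, "tx": 0, "ty": 0, "tz": 0.08, "rx": 0, "ry": 0, "rz": 0},
  {"claw": -1, "tx": 0, "ty": 0, "tz": 0, "rx": 0, "ry": 0, "rz": 0},
])

```text
time: 48.95
eef_pos: [0.5679, -0.0777, 0.1253]
tcp_rot: [[-0.999, 0.053, 0.0], [0.053, 0.999, -0.0], [-0.0, -0.0, -1.0]]
wrist_force: [-0.6, -1.1, -3.1]
width: 0.504
```

>>> apply_moves([
  {"claw": -1, "tx": 0, "ty": 0, "tz": 0.05, "rx": 0, "ry": 0, "rz": 0},
  {"claw": -1, "tx": 0, "ty": 0, "tz": 0, "rx": 0, "ry": 0, "rz": 0},
])

```text
time: 49.2
eef_pos: [0.5679, -0.0777, 0.1242]
tcp_rot: [[-0.999, 0.053, 0.0], [0.053, 0.999, -0.0], [-0.0, -0.0, -1.0]]
wrist_force: [0.5, 0.4, -3.3]
width: 0.506
```

>>> apply_moves([
  {"claw": -1, "tx": 0, "ty": 0, "tz": 0.02, "rx": 0, "ry": 0, "rz": 0},
  {"claw": -1, "tx": 0, "ty": 0, "tz": 0, "rx": 0, "ry": 0, "rz": 0},
])

```text
time: 49.45
eef_pos: [0.5679, -0.0777, 0.1236]
tcp_rot: [[-0.999, 0.053, 0.0], [0.053, 0.999, -0.0], [-0.0, 0.0, -1.0]]
wrist_force: [-0.3, -0.1, -2.3]
width: 0.512
```

>>> apply_moves([
  {"claw": 0.6, "tx": 0, "ty": 0, "tz": 0.01, "rx": 0, "ry": 0, "rz": 0},
  {"claw": 0.6, "tx": 0, "ty": 0, "tz": -0.3, "rx": 0, "ry": 0, "rz": 0},
  {"claw": 0.6, "tx": 0, "ty": 0, "tz": -0.8, "rx": 0, "ry": 0, "rz": 0},
  {"claw": 0.6, "tx": 0, "ty": 0, "tz": -1, "rx": 0, "ry": 0, "rz": 0},
  {"claw": 0.6, "tx": 0, "ty": 0, "tz": -1, "rx": 0, "ry": 0, "rz": 0},
])

```text
time: 50.08
eef_pos: [0.568, -0.0777, 0.2024]
tcp_rot: [[-0.999, 0.053, 0.001], [0.053, 0.999, -0.0], [-0.001, -0.0, -1.0]]
wrist_force: [0.7, -0.1, -0.0]
width: 0.798
```

>>> apply_moves([
  {"claw": -1, "tx": 0.2, "ty": 0, "tz": -1, "rx": 0, "ry": 0, "rz": 0},
  {"claw": -1, "tx": 1, "ty": 0, "tz": -1, "rx": 0, "ry": 0, "rz": 0},
  {"claw": -1, "tx": 1, "ty": 0, "tz": 0, "rx": 0, "ry": 0, "rz": 0},
  {"claw": -1, "tx": 1, "ty": -0.5, "tz": 0, "rx": 0, "ry": 0, "rz": 0},
  {"claw": -1, "tx": 0.2, "ty": -0.5, "tz": 0, "rx": 0, "ry": 0, "rz": 0},
])

```text
time: 50.7
eef_pos: [0.4809, -0.0984, 0.2518]
tcp_rot: [[-0.999, 0.053, 0.001], [0.053, 0.999, -0.0], [-0.001, -0.0, -1.0]]
wrist_force: [0.7, -0.4, 0.3]
width: 0.002
```

```bash
python3 - <<'E'
from h import *
s=chk()
im=arm.get_image("scene"); cv2.imwrite("pics/s_d9.png",cv2.resize(im[200:350,270:450],None,fx=4,fy=4,interpolation=cv2.INTER_CUBIC)[:,:,::-1])
b=arm.mark_of("scene","lever_grip")
im=arm.get_image("wrist"); cv2.imwrite("pics/w_L.png",im[:,:,::-1])
c=arm.mark_of("wrist","lever_grip")
for d in c: print("w",d)
for d in b: print("s",d)
if b and c: print(tri([ray("scene",b[0]["at"]),ray("wrist",c[0]["at"],s)]))
print(tri([ray("scene",(292.4,379.3)),ray("top",(244.9,437.6))]))
E
```

```text
t 50.7 p [ 0.4809 -0.0984  0.2518] yaw 177.0 j [-0.35  0.21 -0.2   1.15 -0.   -0.3 ] F [ 0.7 -0.4  0.3] w 0.1
s {'at': [288.4, 380.4], 'conf': 0.53}
(array([ 0.49124401, -0.3392432 ,  0.1777908 ]), [0.0010983077181456072, 0.0010983077181455432])
```

View pics/s_d9.png

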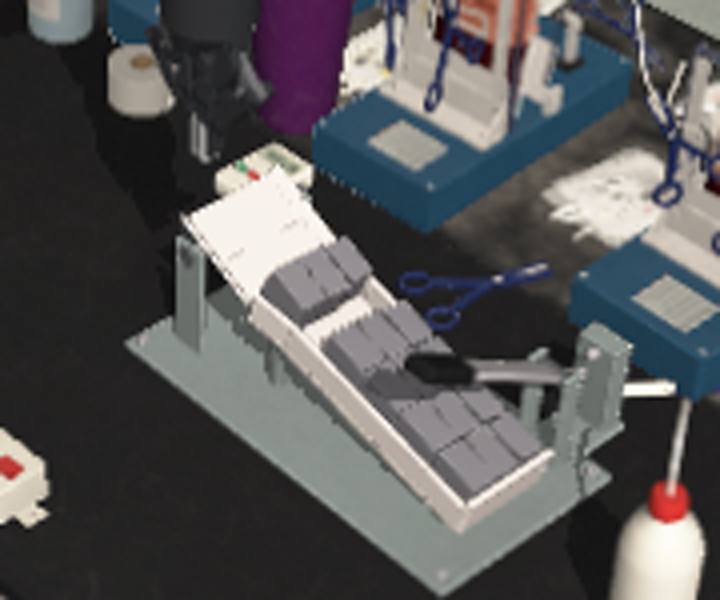

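View pics/w_L.png

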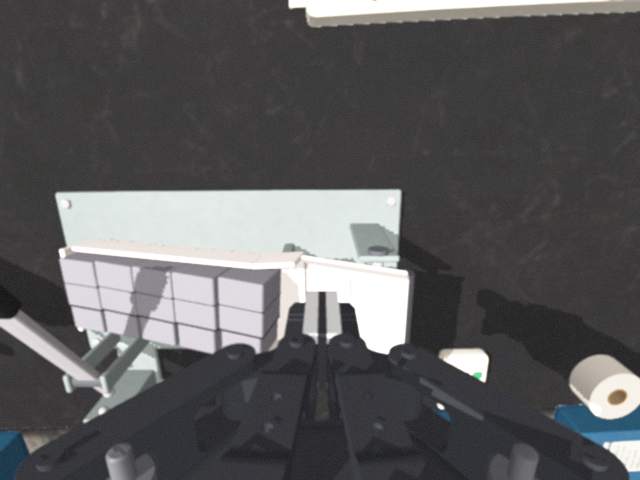

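All five blocks are in the magazine; the deck was still tipped in that picture. I'll move above the lever handle while the deck returns.

>>> apply_moves([
  {"claw": -1, "tx": 0, "ty": -1, "tz": -0.2, "rx": 0, "ry": 0, "rz": 0},
  {"claw": -1, "tx": 0, "ty": -1, "tz": -0.2, "rx": 0, "ry": 0, "rz": 0},
  {"claw": -1, "tx": 0, "ty": -1, "tz": -0.2, "rx": 0, "ry": 0, "rz": 0},
  {"claw": -1, "tx": 0, "ty": -1, "tz": 0, "rx": 0, "ry": 0, "rz": 0},
  {"claw": -1, "tx": 0, "ty": -1, "tz": 0, "rx": 0, "ry": 0, "rz": 0},
])

```text
time: 51.52
eef_pos: [0.4758, -0.2237, 0.2656]
tcp_rot: [[-0.999, 0.052, 0.0], [0.052, 0.999, 0.0], [-0.0, 0.0, -1.0]]
wrist_force: [-0.2, 0.7, -0.5]
width: 0.003
```

>>> apply_moves([
  {"claw": -1, "tx": 0, "ty": -1, "tz": 0, "rx": 0, "ry": 0, "rz": 0},
  {"claw": -1, "tx": 0, "ty": -1, "tz": 0, "rx": 0, "ry": 0, "rz": 0},
  {"claw": -1, "tx": 0, "ty": -1, "tz": 0, "rx": 0, "ry": 0, "rz": 0},
  {"claw": -1, "tx": 0, "ty": -1, "tz": 0, "rx": 0, "ry": 0, "rz": 0},
  {"claw": -1, "tx": 0, "ty": 0, "tz": 0, "rx": 0, "ry": 0, "rz": 0},
])

```text
time: 52.15
eef_pos: [0.4697, -0.3247, 0.2654]
tcp_rot: [[-0.999, 0.055, -0.0], [0.055, 0.999, 0.0], [0.0, 0.0, -1.0]]
wrist_force: [-0.9, -0.3, 0.2]
width: 0.002
```

>>> apply_moves([
  {"claw": -1, "tx": 0, "ty": 0, "tz": 0, "rx": 0, "ry": 0, "rz": 0},
  {"claw": -1, "tx": 0, "ty": 0, "tz": 0, "rx": 0, "ry": 0, "rz": 0},
])

```text
time: 52.4
eef_pos: [0.4698, -0.3223, 0.2659]
tcp_rot: [[-0.999, 0.052, 0.0], [0.052, 0.999, 0.0], [-0.0, 0.0, -1.0]]
wrist_force: [0.8, -1.0, -1.2]
width: 0.001
```

```bash
python3 - <<'E'
from h import *
s=chk()
im=arm.get_image("wrist"); cv2.imwrite("pics/w_L2.png",im[:,:,::-1])
c=arm.mark_of("wrist","lever_grip")
im=arm.get_image("scene"); cv2.imwrite("pics/s_d10.png",cv2.resize(im[200:350,270:450],None,fx=4,fy=4,interpolation=cv2.INTER_CUBIC)[:,:,::-1])
for d in c: print("w",d,np.round(atz("wrist",d["at"],0.18,s),4))
if c: print(tri([ray("top",(244.9,437.6)),ray("wrist",c[0]["at"],s)]), tri([ray("scene",(292.4,379.3)),ray("wrist",c[0]["at"],s)]))
E
```

```text
t 52.4 p [ 0.4698 -0.3223  0.2659] yaw 177.0 j [-0.73  0.36  0.04  1.25  0.   -0.68] F [ 0.8 -1.  -1.2] w 0.1
w {'at': [291.5, 303.0], 'conf': 0.74} [ 0.5014 -0.3374  0.18  ]
(array([ 0.48924393, -0.33372079,  0.20400664]), [0.0018857753278461288, 0.0018857753278461694]) (array([ 0.50164394, -0.33637543,  0.17195813]), [0.0035952596282871705, 0.003595259628287076])
```

View pics/w_L2.png

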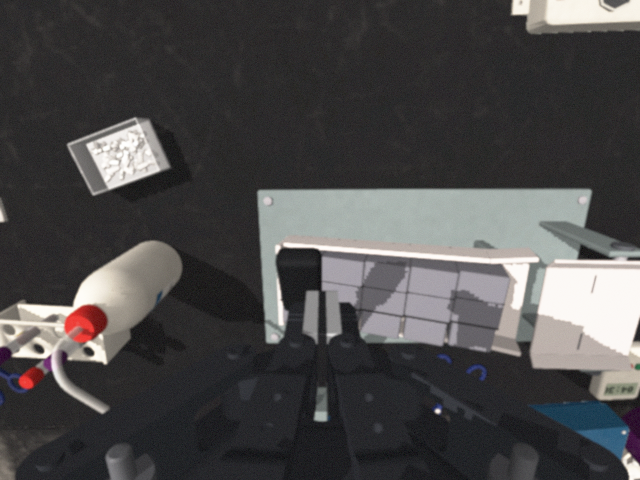

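View pics/s_d10.png

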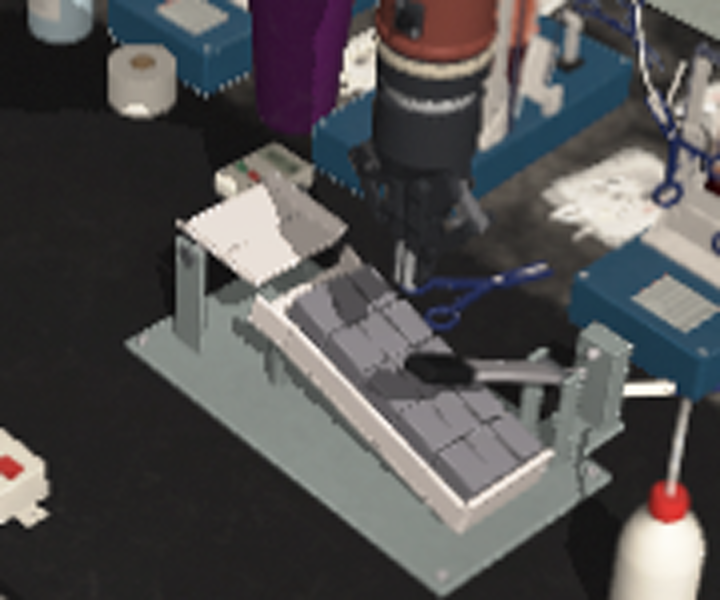

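```bash
python3 - <<'E'
from h import *
s=chk()
for rc in [(248,278),(248,320),(248,299),(300,300)]:
    print(rc,[np.round(atz("wrist",rc,z,s),4).tolist() for z in (.185,.2)])
for z in (.18,.185,.19): print(np.round(atz("top",(244.9,437.6),z),4), np.round(atz("scene",(292.4,379.3),z),4))
# near end in top image crop t0c: handle rows 320..418, cols 665..718
for q,r in [(690,322),(692,418)]: print("top",np.round(atz("top",(170+r/5,300+q/5),.2),4),np.round(atz("top",(170+r/5,300+q/5),.17),4))
E
```

```text
t 52.55 p [ 0.4699 -0.3224  0.266 ] yaw 177.0 j [-0.73  0.36  0.04  1.25  0.   -0.68] F [ 1.3  0.4 -1.1] w 0.0
(248, 278) [[0.4669, -0.3514, 0.185], [0.462, -0.3492, 0.2]]
(248, 320) [[0.4683, -0.3237, 0.185], [0.4634, -0.3234, 0.2]]
(248, 299) [[0.4676, -0.3376, 0.185], [0.4627, -0.3363, 0.2]]
(300, 300) [[0.5055, -0.3396, 0.185], [0.4981, -0.3382, 0.2]]
[ 0.4903 -0.3379  0.18  ] [ 0.4903 -0.3413  0.18  ]
[ 0.4899 -0.3367  0.185 ] [ 0.4858 -0.3447  0.185 ]
[ 0.4895 -0.3354  0.19  ] [ 0.4814 -0.3481  0.19  ]
top [ 0.5161 -0.334   0.2   ] [ 0.519  -0.3415  0.17  ]
top [ 0.4663 -0.3349  0.2   ] [ 0.468  -0.3425  0.17  ]
```

```bash
python3 - <<'E'
from h import *
rows([0.486,-0.337,0.21],177,claw=-1,n=3)
E
```

```text
# from [ 0.4699 -0.3224  0.266 ] yaw 177.0 -> [ 0.486 -0.337  0.21 ] yaw 177.0; final j6~-32
[{"claw": -1, "tx": -0.22, "ty": -0.18, "tz": 0.75, "rx": 0, "ry": 0, "rz": 0}, {"claw": -1, "tx": -0.23, "ty": -0.19, "tz": 0.74, "rx": 0, "ry": 0, "rz": 0}, {"claw": -1, "tx": -0.22, "ty": -0.18, "tz": 0.75, "rx": 0, "ry": 0, "rz": 0}]
```

>>> apply_moves([
  {"claw": -1, "tx": -0.22, "ty": -0.18, "tz": 0.75, "rx": 0, "ry": 0, "rz": 0},
  {"claw": -1, "tx": -0.22, "ty": -0.18, "tz": 0.75, "rx": 0, "ry": 0, "rz": 0},
  {"claw": -1, "tx": -0.22, "ty": -0.18, "tz": 0.75, "rx": 0, "ry": 0, "rz": 0},
  {"claw": -1, "tx": 0, "ty": 0, "tz": 0, "rx": 0, "ry": 0, "rz": 0},
  {"claw": -1, "tx": 0, "ty": 0, "tz": 0, "rx": 0, "ry": 0, "rz": 0},
])

```text
time: 53.18
eef_pos: [0.4856, -0.3372, 0.21]
tcp_rot: [[-0.999, 0.053, 0.0], [0.053, 0.999, -0.0], [-0.0, -0.0, -1.0]]
wrist_force: [-0.3, 0.9, -0.2]
width: -0.005
```

>>> apply_moves([
  {"claw": -1, "tx": 0, "ty": 0, "tz": 0, "rx": 0, "ry": 0, "rz": 0},
  {"claw": -1, "tx": 0, "ty": 0, "tz": 0, "rx": 0, "ry": 0, "rz": 0},
  {"claw": -1, "tx": 0, "ty": 0, "tz": 0, "rx": 0, "ry": 0, "rz": 0},
  {"claw": -1, "tx": 0, "ty": 0, "tz": 0, "rx": 0, "ry": 0, "rz": 0},
  {"claw": -1, "tx": 0, "ty": 0, "tz": 0, "rx": 0, "ry": 0, "rz": 0},
])

```text
time: 53.8
eef_pos: [0.4855, -0.3372, 0.2096]
tcp_rot: [[-0.999, 0.053, 0.0], [0.053, 0.999, 0.0], [-0.0, 0.0, -1.0]]
wrist_force: [-0.3, 0.7, 0.0]
width: -0.004
```

```bash
python3 - <<'E'
from h import *
s=chk()
im=arm.get_image("wrist"); cv2.imwrite("pics/w_L3.png",im[:,:,::-1])
im=arm.get_image("scene"); cv2.imwrite("pics/s_d11.png",cv2.resize(im[200:350,270:450],None,fx=4,fy=4,interpolation=cv2.INTER_CUBIC)[:,:,::-1])
E
```

```text
t 53.8 p [ 0.4855 -0.3372  0.2096] yaw 177.0 j [-0.73  0.43 -0.01  1.13  0.   -0.68] F [-0.3  0.7  0. ] w -0.3
```

View pics/w_L3.png

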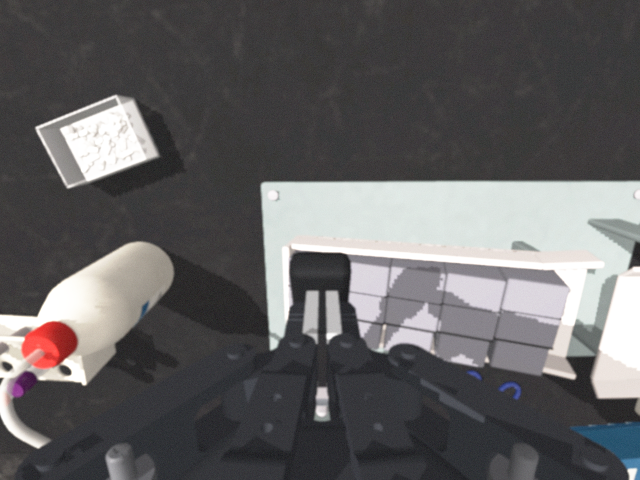

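View pics/s_d11.png

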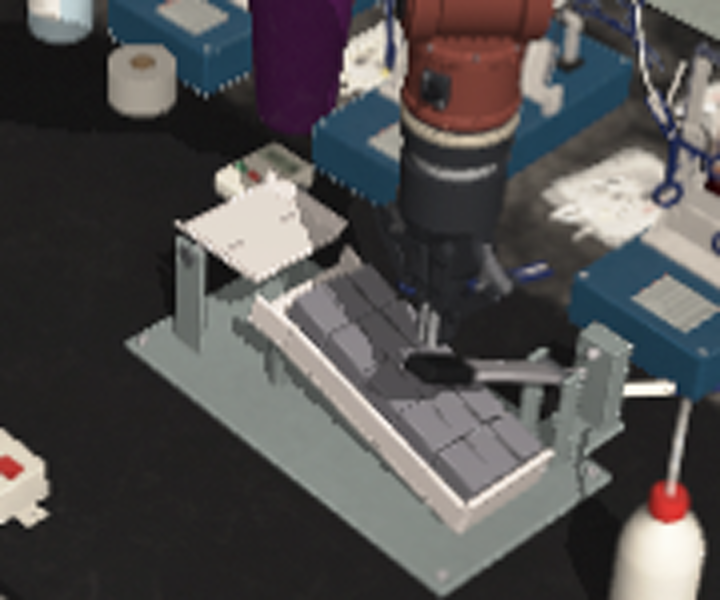

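The deck looks level. I'll wait another 1.25 s to be sure, then press.

>>> apply_moves([
  {"claw": -1, "tx": 0, "ty": 0, "tz": 0, "rx": 0, "ry": 0, "rz": 0},
  {"claw": -1, "tx": 0, "ty": 0, "tz": 0, "rx": 0, "ry": 0, "rz": 0},
  {"claw": -1, "tx": 0, "ty": 0, "tz": 0, "rx": 0, "ry": 0, "rz": 0},
  {"claw": -1, "tx": 0, "ty": 0, "tz": 0, "rx": 0, "ry": 0, "rz": 0},
  {"claw": -1, "tx": 0, "ty": 0, "tz": 0, "rx": 0, "ry": 0, "rz": 0},
])

```text
time: 54.52
eef_pos: [0.4855, -0.3372, 0.2095]
tcp_rot: [[-0.999, 0.053, -0.0], [0.053, 0.999, 0.0], [0.0, 0.0, -1.0]]
wrist_force: [0.4, 0.3, 0.3]
width: 0.0
```

>>> apply_moves([
  {"claw": -1, "tx": 0, "ty": 0, "tz": 0, "rx": 0, "ry": 0, "rz": 0},
  {"claw": -1, "tx": 0, "ty": 0, "tz": 0, "rx": 0, "ry": 0, "rz": 0},
  {"claw": -1, "tx": 0, "ty": 0, "tz": 0, "rx": 0, "ry": 0, "rz": 0},
  {"claw": -1, "tx": 0, "ty": 0, "tz": 0, "rx": 0, "ry": 0, "rz": 0},
  {"claw": -1, "tx": 0, "ty": 0, "tz": 0, "rx": 0, "ry": 0, "rz": 0},
])

```text
time: 55.15
eef_pos: [0.4855, -0.3372, 0.2096]
tcp_rot: [[-0.999, 0.053, 0.0], [0.053, 0.999, -0.0], [-0.0, -0.0, -1.0]]
wrist_force: [-0.3, -0.1, -0.4]
width: 0.0
```

```bash
python3 - <<'E'
from h import *
s=chk()
a=cv2.imread("pics/scene0.png"); b=arm.get_image("scene")[:,:,::-1]
c=np.hstack([cv2.resize(x[230:290,300:370],None,fx=5.5,fy=5.5,interpolation=cv2.INTER_CUBIC) for x in (a,b)]); cv2.imwrite("pics/cmp.png",c)
E
```

```text
t 55.15 p [ 0.4855 -0.3372  0.2096] yaw 177.0 j [-0.73  0.43 -0.01  1.13  0.   -0.68] F [-0.3 -0.1 -0.4] w 0.0
```

View pics/cmp.png

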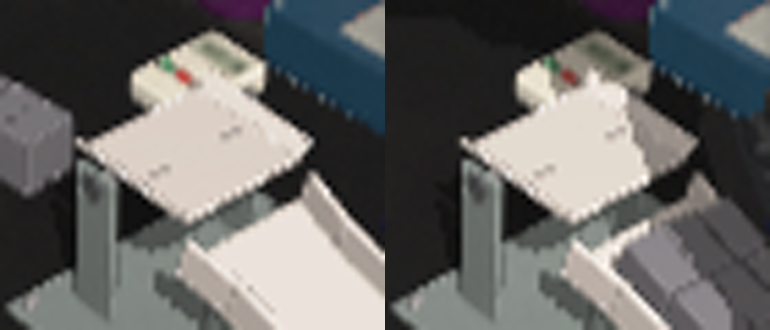

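The deck matches the start picture, so it is level. Pressing the lever now.

>>> apply_moves([
  {"claw": -1, "tx": 0, "ty": 0, "tz": 0.5, "rx": 0, "ry": 0, "rz": 0},
  {"claw": -1, "tx": 0, "ty": 0, "tz": 0.4, "rx": 0, "ry": 0, "rz": 0},
  {"claw": -1, "tx": 0.06, "ty": 0, "tz": 0.3, "rx": 0, "ry": 0, "rz": 0},
  {"claw": -1, "tx": 0.12, "ty": 0, "tz": 0.3, "rx": 0, "ry": 0, "rz": 0},
])

```text
time: 55.7
eef_pos: [0.4808, -0.3368, 0.1714]
tcp_rot: [[-0.999, 0.053, -0.0], [0.053, 0.999, 0.0], [0.0, 0.0, -1.0]]
wrist_force: [-0.6, -0.3, 1.0]
width: -0.002
```

>>> apply_moves([
  {"claw": -1, "tx": 0.12, "ty": 0, "tz": 0.3, "rx": 0, "ry": 0, "rz": 0},
  {"claw": -1, "tx": 0.1, "ty": 0, "tz": 0.3, "rx": 0, "ry": 0, "rz": 0},
  {"claw": -1, "tx": 0.1, "ty": 0, "tz": 0.3, "rx": 0, "ry": 0, "rz": 0},
  {"claw": -1, "tx": 0.08, "ty": 0, "tz": 0.3, "rx": 0, "ry": 0, "rz": 0},
])

```text
time: 56.2
eef_pos: [0.4707, -0.3365, 0.142]
tcp_rot: [[-0.999, 0.053, -0.0], [0.053, 0.999, -0.0], [0.0, -0.0, -1.0]]
wrist_force: [-3.4, 0.4, 7.5]
width: 0.001
```

>>> apply_moves([
  {"claw": -1, "tx": 0.06, "ty": 0, "tz": 0.3, "rx": 0, "ry": 0, "rz": 0},
  {"claw": -1, "tx": 0.05, "ty": 0, "tz": 0.3, "rx": 0, "ry": 0, "rz": 0},
  {"claw": -1, "tx": 0.04, "ty": 0, "tz": 0.3, "rx": 0, "ry": 0, "rz": 0},
  {"claw": -1, "tx": 0.02, "ty": 0, "tz": 0.2, "rx": 0, "ry": 0, "rz": 0},
])

```text
time: 56.7
eef_pos: [0.4666, -0.336, 0.1139]
tcp_rot: [[-0.999, 0.053, -0.0], [0.053, 0.999, 0.0], [0.0, 0.0, -1.0]]
wrist_force: [0.0, -0.3, 0.2]
width: 0.001
```

```bash
python3 - <<'E'
from h import *
s=chk()
im=arm.get_image("scene"); cv2.imwrite("pics/s_d12.png",cv2.resize(im[200:350,270:450],None,fx=4,fy=4,interpolation=cv2.INTER_CUBIC)[:,:,::-1])
E
```

```text
t 56.7 p [ 0.4666 -0.336   0.1139] yaw 177.0 j [-0.75  0.47 -0.2   0.9   0.   -0.7 ] F [ 0.  -0.3  0.2] w 0.1
```

View pics/s_d12.png

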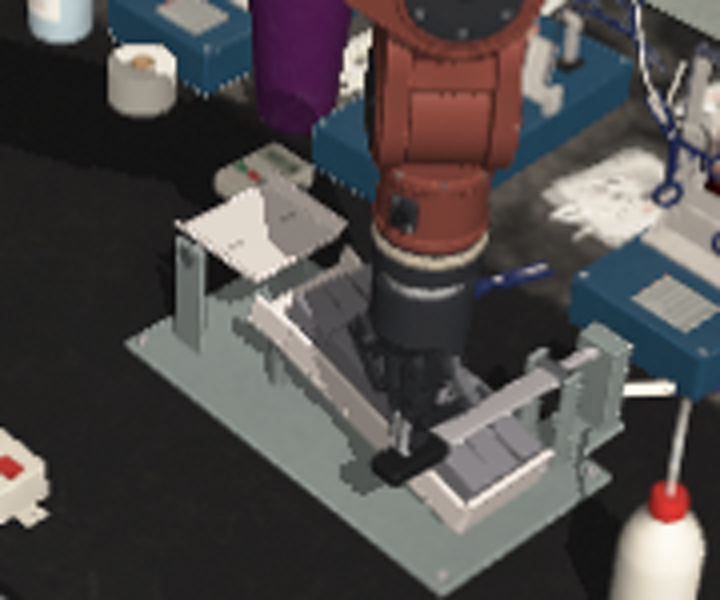

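The lever snapped past its catch and the force dropped to 0. I'll press a little further to confirm it is seated.

>>> apply_moves([
  {"claw": -1, "tx": 0, "ty": 0, "tz": 0.2, "rx": 0, "ry": 0, "rz": 0},
  {"claw": -1, "tx": 0, "ty": 0, "tz": 0.15, "rx": 0, "ry": 0, "rz": 0},
  {"claw": -1, "tx": 0, "ty": 0, "tz": 0, "rx": 0, "ry": 0, "rz": 0},
])

```text
time: 57.12
eef_pos: [0.4667, -0.3361, 0.1055]
tcp_rot: [[-0.999, 0.053, -0.0], [0.053, 0.999, 0.0], [0.0, 0.0, -1.0]]
wrist_force: [0.3, 0.2, -0.8]
width: 0.004
```

>>> apply_moves([
  {"claw": -1, "tx": 0, "ty": 0, "tz": 0.12, "rx": 0, "ry": 0, "rz": 0},
  {"claw": -1, "tx": 0, "ty": 0, "tz": 0, "rx": 0, "ry": 0, "rz": 0},
])

```text
time: 57.38
eef_pos: [0.4667, -0.3361, 0.1027]
tcp_rot: [[-0.999, 0.053, -0.0], [0.053, 0.999, 0.0], [0.0, 0.0, -1.0]]
wrist_force: [-0.4, -0.4, 0.5]
width: -0.003
```

>>> apply_moves([
  {"claw": -1, "tx": 0, "ty": 0, "tz": 0.12, "rx": 0, "ry": 0, "rz": 0},
  {"claw": -1, "tx": 0, "ty": 0, "tz": 0, "rx": 0, "ry": 0, "rz": 0},
])

```text
time: 57.62
eef_pos: [0.4667, -0.3361, 0.0996]
tcp_rot: [[-0.999, 0.053, -0.0], [0.053, 0.999, 0.0], [0.0, 0.0, -1.0]]
wrist_force: [-0.2, 0.1, -0.7]
width: -0.003
```

>>> apply_moves([
  {"claw": -1, "tx": 0, "ty": 0, "tz": 0.12, "rx": 0, "ry": 0, "rz": 0},
  {"claw": -1, "tx": 0, "ty": 0, "tz": 0, "rx": 0, "ry": 0, "rz": 0},
])

```text
time: 57.88
eef_pos: [0.4668, -0.3362, 0.0967]
tcp_rot: [[-0.999, 0.053, -0.0], [0.053, 0.999, -0.0], [0.0, -0.0, -1.0]]
wrist_force: [-1.0, -0.8, 0.4]
width: -0.0
```

>>> apply_moves([
  {"claw": -1, "tx": 0, "ty": 0, "tz": 0.12, "rx": 0, "ry": 0, "rz": 0},
  {"claw": -1, "tx": 0, "ty": 0, "tz": 0, "rx": 0, "ry": 0, "rz": 0},
])

```text
time: 58.12
eef_pos: [0.4668, -0.3362, 0.0936]
tcp_rot: [[-0.999, 0.053, -0.0], [0.053, 0.999, 0.0], [0.0, 0.0, -1.0]]
wrist_force: [0.2, -0.5, -0.2]
width: 0.001
```

```bash
python3 - <<'E'
from h import *
s=chk()
im=arm.get_image("scene"); cv2.imwrite("pics/s_d13.png",cv2.resize(im[260:340,330:440],None,fx=7,fy=7,interpolation=cv2.INTER_CUBIC)[:,:,::-1])
E
```

```text
t 58.12 p [ 0.4668 -0.3362  0.0936] yaw 177.0 j [-0.75  0.49 -0.23  0.85 -0.   -0.7 ] F [ 0.2 -0.5 -0.2] w 0.1
```

View pics/s_d13.png

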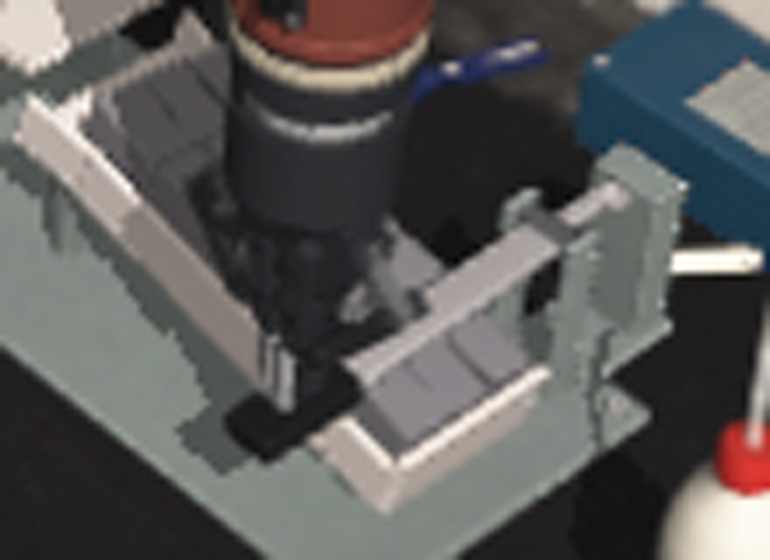

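>>> apply_moves([
  {"claw": -1, "tx": 0, "ty": 0, "tz": -0.8, "rx": 0, "ry": 0, "rz": 0},
  {"claw": -1, "tx": 0, "ty": 0, "tz": -1, "rx": 0, "ry": 0, "rz": 0},
  {"claw": -1, "tx": 0, "ty": 0, "tz": -1, "rx": 0, "ry": 0, "rz": 0},
  {"claw": -1, "tx": 0.8, "ty": 0, "tz": -1, "rx": 0, "ry": 0, "rz": 0},
  {"claw": -1, "tx": 1, "ty": 0, "tz": -1, "rx": 0, "ry": 0, "rz": 0},
])

```text
time: 58.8
eef_pos: [0.4215, -0.3336, 0.2144]
tcp_rot: [[-0.999, 0.052, -0.0], [0.052, 0.999, 0.0], [0.0, 0.0, -1.0]]
wrist_force: [0.0, 0.2, -0.0]
width: 0.0
```

>>> apply_moves([
  {"claw": -1, "tx": 1, "ty": 0.5, "tz": -0.5, "rx": 0, "ry": 0, "rz": 0},
  {"claw": -1, "tx": 0.5, "ty": 1, "tz": 0, "rx": 0, "ry": 0, "rz": 0},
  {"claw": -1, "tx": 0, "ty": 1, "tz": 0, "rx": 0, "ry": 0, "rz": 0},
  {"claw": -1, "tx": 0, "ty": 1, "tz": 0, "rx": 0, "ry": 0, "rz": 0},
  {"claw": -1, "tx": 0, "ty": 0, "tz": 0, "rx": 0, "ry": 0, "rz": 0},
])

```text
time: 59.42
eef_pos: [0.3889, -0.2432, 0.2265]
tcp_rot: [[-0.999, 0.051, -0.0], [0.051, 0.999, 0.0], [0.0, 0.0, -1.0]]
wrist_force: [0.1, -0.9, 0.1]
width: 0.001
```

>>> apply_moves([
  {"claw": -1, "tx": 0, "ty": 0, "tz": 0, "rx": 0, "ry": 0, "rz": 0},
  {"claw": -1, "tx": 0, "ty": 0, "tz": 0, "rx": 0, "ry": 0, "rz": 0},
])

```text
time: 59.68
eef_pos: [0.3891, -0.2452, 0.2263]
tcp_rot: [[-0.999, 0.054, 0.0], [0.054, 0.999, -0.0], [-0.0, -0.0, -1.0]]
wrist_force: [-0.3, -1.1, 0.4]
width: 0.001
```

```bash
python3 - <<'E'
from h import *
s=chk()
im=arm.get_image("scene"); cv2.imwrite("pics/s_f.png",cv2.resize(im[200:350,270:450],None,fx=4.4,fy=4,interpolation=cv2.INTER_CUBIC)[:,:,::-1])
b=arm.mark_of("scene","lever_grip")
im=arm.get_image("wrist"); cv2.imwrite("pics/w_f.png",im[:,:,::-1])
c=arm.mark_of("wrist","lever_grip")
im=arm.get_image("top"); cv2.imwrite("pics/t_f.png",im[:,:,::-1])
d=arm.mark_of("top","lever_grip")
print(b,c,d)
R=[]
if b:R.append(ray("scene",b[0]["at"]))
if c:R.append(ray("wrist",c[0]["at"],s))
if d:R.append(ray("top",d[0]["at"]))
if len(R)>1: print(tri(R))
E
```

```text
t 59.67 p [ 0.3891 -0.2452  0.2263] yaw 176.9 j [-0.72  0.17 -0.33  1.08 -0.   -0.67] F [-0.3 -1.1  0.4] w 0.1
[{'at': [317.4, 371.7], 'conf': 0.86}] [{'at': [330.3, 220.9], 'conf': 0.91}] [{'at': [254.1, 429.1], 'conf': 0.87}]
(array([ 0.47209693, -0.33813724,  0.09047488]), [0.0034991353032951295, 0.005214714603245433, 0.00244713355593378])
```

View pics/s_f.png

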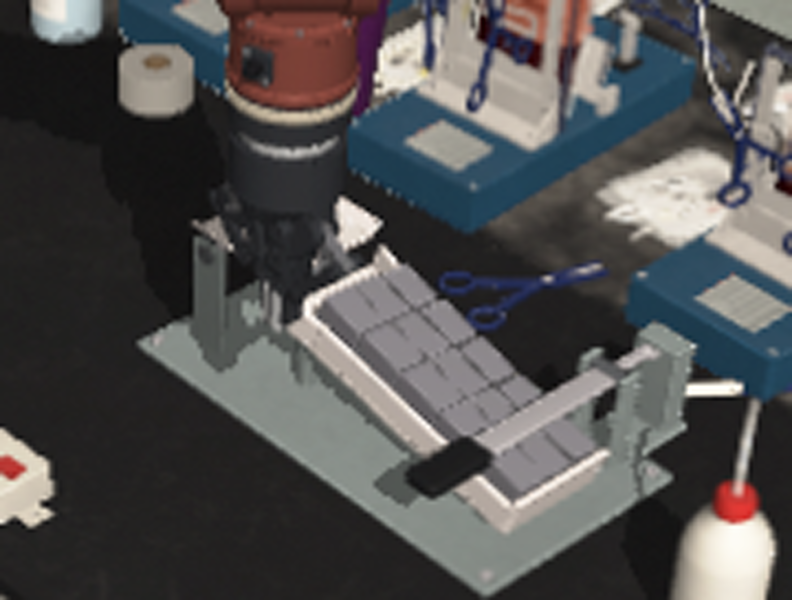

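View pics/w_f.png

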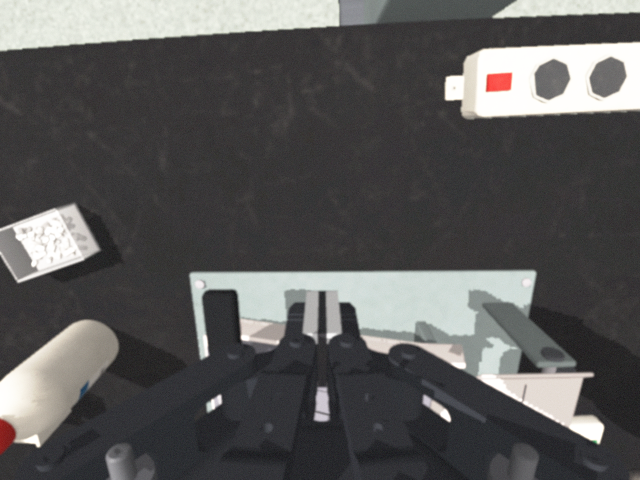

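View pics/t_f.png

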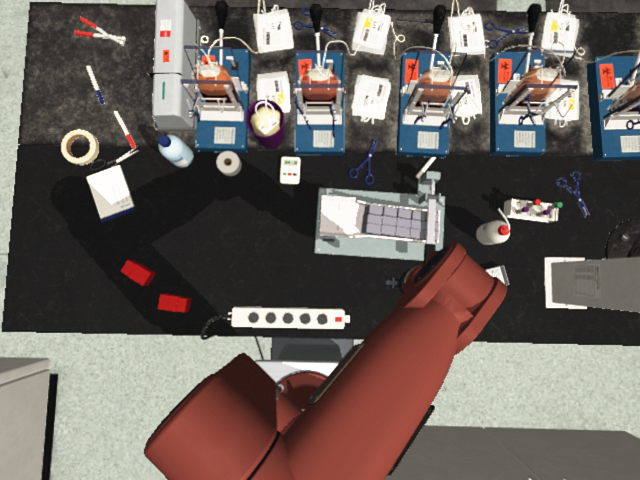

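The lever stays down with the arm away (handle z ≈ 0.09). Five blocks lie flat and square in the magazine, the bench holds no other grey blocks, and the bystanders are where they were. Handing in.

```bash
python3 -c "
from rig import arm
print(arm.hand_in())"
```

```text
the job is handed in; nothing more can be done
None
```

All five grey blocks are in the magazine and the hold-down lever is latched. I handed in at about 60 s of the 208 s; hand-in reports no verdict.

- **Shoulders:** I felt each block's narrow end before moving it. The openings read 39.1 to 39.8 mm across the shoulder, against about 43 mm across the middle. Each block was then gripped at its middle, turned shouldered end to the far side, and set on the deck between the index lines.
- **Knocked block:** One block was knocked about 5 cm aside during the run. I found it again in the pictures and loaded it like the rest.
- **Lever:** I pressed it only after the deck matched its start picture. It snapped past the catch after about 7.5 N (a little above the 3 to 5 N given) and stayed down once the arm was away.
- **Last checks:** The pictures show all five blocks flat and square in the magazine, no grey block left on the bench, and the timer, clip box and label roll where they were. The arm was clear and the wrist force was near zero.
- **Disagreements:** The three cameras put the held-down handle at about 90 mm high with 2 to 5 mm of ray error, against 100 mm in the text. I took that as camera error and a seated catch, but could not read the lever angle directly. In the last scene picture the gripper partly hid the deck, so I rely on the picture before the press and the top view for it being level.

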